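# Open the stone rack and load the holding bars

## Task

Unscrew the dust cover from the inspection rack, lift it off and lay it flat, knob up, near the middle of the felt mat. Then pick up every holding bar on the table by its balance point, carry it level and lay it in a free rest of the rack, level across both rails with the stone end overhanging the far rail. Leave the other things on the table where they are.

Things in the scene. Friction and masses are not known exactly. Their poses are not given: they have to be found in the camera images.
- rack: Fixed rack: base plate 130 (x) x 260 (y) x 12 mm, two white notched rails along y at x = -50 and +50 mm, 8 mm thick. Four rests for bars lying along x, at y = -110, -56, +56, +110 mm: notches 20 mm wide, floor 25 mm, sides 33 mm above the table. Threaded stud at the centre. Origin: centre of the underside; +x is the far side, away from the robot; z up.
- stud_top (a point): Top of the rack's vertical steel stud, 65 mm above the table: 34 mm over its right-handed thread, 8 mm lead. The cover is screwed on it; it unscrews counter-clockwise seen from above, rising 8 mm a turn, and frees after about 2 turns (1.9 to 2.15; more does no harm). It stays where it is when let go between turns. Once free, lift it at least 30 mm to clear the stud.
- cover_knob (a point): White dust cover on the stud: disc 190 mm across, 5 mm thick, 0.25 kg, with a black hollow twelve-sided knob in the middle (48 mm across flats, top 45 mm above the disc's underside). This point is on its axis, 30 mm above the disc's underside; z along the axis, up. At the start the underside is about 37 mm above the table.
- mat: Blue felt mat 230 x 230 mm, 3 mm thick, fixed on the table; origin at the centre of its underside.
- bar1_balance (a point): Holding bar (may be absent: then None), on the table: steel bar 150 mm long, 12 mm wide, 16 mm high, with a brass shoe 30 (along) x 34 (across) x 16 mm at one end carrying a stone dome 7 mm high. This point is its balance point, half-way up the bar (8 mm above its underside), 46 mm from the shoe's inner face; x along the bar towards the stone end, z up. 0.2 to 0.55 kg.
- bar2_balance (a point): Holding bar (may be absent: then None), on the table: steel bar 170 mm long, 12 mm wide, 16 mm high, with a brass shoe 30 (along) x 34 (across) x 16 mm at one end carrying a stone dome 7 mm high. This point is its balance point, half-way up the bar (8 mm above its underside), 46 mm from the shoe's inner face; x along the bar towards the stone end, z up. 0.2 to 0.55 kg.
- bar3_balance (a point): Holding bar (may be absent: then None), on the table: steel bar 190 mm long, 12 mm wide, 16 mm high, with a brass shoe 30 (along) x 34 (across) x 16 mm at one end carrying a stone dome 7 mm high. This point is its balance point, half-way up the bar (8 mm above its underside), 46 mm from the shoe's inner face; x along the bar towards the stone end, z up. 0.2 to 0.55 kg.
- cab_big: Bystander, not to be disturbed: round domed polished stone, 52 mm across, 13 mm high. Origin at the centre of its underside.
- cab_small: Bystander, not to be disturbed: polished stone, 38 mm across, 11 mm high. Origin at the centre of its underside.
- cab_far: Bystander, not to be disturbed: polished stone, 44 mm across, 12 mm high. Origin at the centre of its underside.
- loupe: Bystander, not to be disturbed: black loupe, 42 mm across, 24 mm high. Origin at the centre of its underside.
- tray: Bystander, not to be disturbed: wooden tray of small stones, 100 x 140 mm, 22 mm high. Origin at the centre of its underside.
- jar: Bystander, not to be disturbed: clear closed jar, 60 mm across, 75 mm high. Origin at the centre of its underside.
- giftbox: Bystander, not to be disturbed: cardboard box, 70 x 70 mm, 35 mm high. Origin at the centre of its underside.
Mind the look-alikes: they are no part of the job. Leave any turquoise look-alike of the part that bears bar1_balance alone.

How it is judged (in metres and radians):
On the way, in this order (a step that is already met when the one before it is completed fails the run):
1. the cover is unscrewed and lifted clear of the stud (z of cover_knob in the frame of rack above 0.1 m), for 0.1 s.
2. the cover lies flat on the mat, with no bar on the rack yet (horizontal distance between cover_knob and mat below 0.05 m and height (world z) of cover_knob between 0.028 and 0.039 m and angle between cover_knob's own z axis and vertical below 0.1 rad and z of each of bar1_balance, bar2_balance, bar3_balance in the frame of rack below 0.024 m), for 0.2 s.
At the end, for the whole second after the job is handed in: Cover flat on the mat, knob up, within 50 mm of the mat centre; every bar present in a rest (8 mm) on both rails, level within 4.5 degrees, stone end just beyond the far (+x) rail, its balance point -2 to 46 mm in front of the rack centre (horizontal distance between cover_knob and mat below 0.05 m and height (world z) of cover_knob between 0.028 and 0.039 m and angle between cover_knob's own z axis and vertical below 0.1 rad and z of bar1_balance in the frame of rack between 0.028 and 0.039 m and x of bar1_balance in the frame of rack between -0.002 and 0.046 m and angle between bar1_balance's own x axis and vertical between 1.49 and 1.65 rad and angle between the x axis of each of bar1_balance, bar2_balance, bar3_balance and the x axis of rack, either way round below 0.2 rad and (y of bar1_balance in the frame of rack between -0.118 and -0.102 m or y of bar1_balance in the frame of rack between -0.064 and -0.048 m or y of bar1_balance in the frame of rack between 0.048 and 0.064 m or y of bar1_balance in the frame of rack between 0.102 and 0.118 m) and z of bar2_balance in the frame of rack between 0.028 and 0.039 m and x of bar2_balance in the frame of rack between -0.002 and 0.046 m and angle between bar2_balance's own x axis and vertical between 1.49 and 1.65 rad and (y of bar2_balance in the frame of rack between -0.118 and -0.102 m or y of bar2_balance in the frame of rack between -0.064 and -0.048 m or y of bar2_balance in the frame of rack between 0.048 and 0.064 m or y of bar2_balance in the frame of rack between 0.102 and 0.118 m) and z of bar3_balance in the frame of rack between 0.028 and 0.039 m and x of bar3_balance in the frame of rack between -0.002 and 0.046 m and angle between bar3_balance's own x axis and vertical between 1.49 and 1.65 rad and (y of bar3_balance in the frame of rack between -0.118 and -0.102 m or y of bar3_balance in the frame of rack between -0.064 and -0.048 m or y of bar3_balance in the frame of rack between 0.048 and 0.064 m or y of bar3_balance in the frame of rack between 0.102 and 0.118 m)); the robot touches nothing.
It fails at once if a bar tilted lengthwise by more than 20 degrees (angle between any of bar1_balance, bar2_balance, bar3_balance's own x axis and vertical below 1.22 rad or angle between any of bar1_balance, bar2_balance, bar3_balance's own x axis and vertical above 1.92 rad).
It fails at once if a bar carried with the grip more than 35 mm from its balance point ((height (world z) of bar1_balance above 0.08 m and distance between the grasp point and bar1_balance above 0.035 m) or (height (world z) of bar2_balance above 0.08 m and distance between the grasp point and bar2_balance above 0.035 m) or (height (world z) of bar3_balance above 0.08 m and distance between the grasp point and bar3_balance above 0.035 m)).
It fails at once if another thing pushed aside by more than 3 cm (distance of any of cab_big, cab_small, cab_far, loupe, tray, jar, giftbox from where it was at the start of the episode above 0.03 m).
Of bar1, bar2, bar3 only 2 to 3 are there at a start; the rules pass over those that are not, and their reading is None.
At some moment in a run one of bar1, bar2, bar3 may be knocked a few centimetres aside while the robot is not near it.
It also fails if it takes over 208 s, if anything falls off the work surface, if the arm or the gripper's body presses on something with over 40 N, if the wrist force passes 120 N, or if a joint passes its speed limit or range.

## Robot

A 6-joint arm with a two-finger parallel gripper is mounted at the origin on the work surface. World frame = base frame: x ahead of the robot, y to its left, z up, the work surface at z = 0. Lengths are in m, angles in degrees, forces in N, time in s.
With the tool pointing down it reaches from about 0.4 to 0.825 m from the base axis. Payload 7 kg.
Tool frame: the origin (TCP) lies midway between the tips of the shut fingers; the grasp point (between the pads) lies 19 mm behind it; z points along the fingers, y is the direction in which the jaws open and shut (so a half turn about z gives the same grasp; the last joint's range is limited). The gripper opens to 88 mm and grips with 3 to 60 N. Pads are 19 mm wide; open, the fingers measure 130 mm over their backs; the gripper's body (78 mm by 193 mm) begins 47 mm behind the grasp point.
Start: joints at [-56.717, 20.546, 0.682, 0, -70.136, -16.507], TCP at [0.195, -0.646, 0.227] pointing down, gripper open.
Joint ranges: [-176.03, 176.03], [-82.01, 121.73], [-58.28, 71.71], [-173.87, 95.51], [-174.79, -0.11], [-173.66, 173.66]. Speed limits (degrees/s): [136.94, 136.94, 172.46, 180, 180, 180].

## Interface

Orientations are given as [roll, pitch, yaw] about the fixed x, y, z axes, in that order (R = Rz(yaw) Ry(pitch) Rx(roll)).
In Python, from plant import r gives the robot as it stands. The module is installed in compiled form; this text tells all that it offers.
- The arm moves only by the tool send_rows, never from a script. Its argument "motion" is a list of rows, each an object with "travel": the shift along the tool's x, y, z in m, a list of three; "spin": the turn about the tool's z in degrees. In form: [{"travel": [tx, ty, tz], "spin": spin}, ...]. A call has 1 to 5 rows; each row shifts and turns the pose as measured when the row begins, along the tool's axes as they then stand; what a row does not reach is not made up. A row lasts 1/12 s, in which the tool goes at most 41.7 mm and 7.16 degrees, less where a joint would pass 70% of its speed; a pose out of reach is approached as far as the arm can. A call is refused whole if a number of a shift passes 0.0417 or a number of a turn 7.16, either way. A call with a gripper value outside its range is refused whole. "gripper" is the gripper command: -1 is shut, 1 is fully open, values between are in proportion, set as the call begins (left out, the last holds). The fingers move at their own pace and stop on an object; "squeeze" is the grip in N (left out, the last holds). Time passes only in rows, so rows that do not move let the fingers close. It gives the time, the measured TCP pose, the force and the opening at its end, in the units of the state.
- r.get_state(): the state, without advancing time (a new reading comes with each control period).
- r.capture(name): name is "scene" or "top" or "wrist"; returns (picture, depth): 480x640x3 uint8, blue, green, red; 480x640 float32, m along the optical axis (not along the pixel's ray), 0 where there is no reading.
- r.get_calibration(name): a dict with "fov_y" (degrees; the focal length in pixels is half the picture's height over the tangent of half this angle, whatever the lens; pixels are square), "cx", "cy" (the principal point, pixels), "origin" and "orientation" of the camera in the world. Camera axes: x right, y down, z forward; pixel columns grow to the right and rows downward; lengths in m; the calibration is good to about 2 mm. The wrist camera is an equidistant fisheye: a pixel r from the principal point sees the ray r / f radians off the axis. A picture is of the moment at which its call begins: read the wrist's pose just before it. get_calibration takes no time and is no camera call; for the wrist camera it gives the pose at the moment of the call.
- r.close_job(): hands the job in, once; it reports no verdict.
Trained networks look in the newest picture that a camera, given by its name, has taken for a name from the list of things; names that differ only in an ending like _2 or _b are one class to them, and where a whole thing is asked for, a point or a joint stands for the part that bears it (a point fixed in the world has none). Each returns a list of dicts, best first, with "conf" (0 to 1); they miss things now and then, are a little off and sometimes report something else, mostly with a low value. They report only what shows in the picture. A call takes as long as a camera call. They do not tell look-alikes from the thing itself.
- r.boxes_of(camera, target): "at" ([x, y, z] in m, in the coordinates of the camera as it stood for that picture, good to about 4 mm: the middle of the surface that is visible of it).
- r.pinpoint(camera, target): "at" ([x, y, z] in m, in the coordinates of the camera as it stood for that picture, good to about 4 mm: a listed point, or the origin of a listed thing).
The state is a dict: "time_s": time; "joints": joint angles; "qd": joint speeds; "joint_torque": joint torques, N m; "tcp_pos": TCP position; "eef_rot": TCP orientation; "contact_force": force on the tool from outside, world axes, zero at the start; "moment": the same for the moment, N m; "gripper_width": finger opening in m.
Only numpy, scipy, OpenCV 4.12 (cv2) and the standard library are available. Lean on these libraries where they do the work, as an engineer would, in place of code of your own. Each camera call takes 0.05 s, during which the arm holds its last target. There are 200 camera calls.

## Working session

There is one attempt and no reset: what is moved stays moved. The work goes in short steps, Python scripts to look and compute and a tool call to move; the robot and the scene stay as the last step left them, time stands still between calls to the robot, and variables do not carry over. Pictures are saved under pics/ and viewed, about 12 in all and at most 16, crops included, and the job is handed in when it is done.

Besides the shell and the picture viewer there is one more tool, called after "Call:" by a JSON object that holds its "api" and its "payload". send_rows: Moves the arm, as the interface text tells. Its arguments: {"type":"object","properties":{"motion":{"type":"array"},"gripper":{"type":"number"},"squeeze":{"type":"number"}},"required":["motion"]}

```bash
ls; mkdir -p pics
cat > h.py <<'E'
import numpy as np, cv2
from scipy.spatial.transform import Rotation as Ro
from plant import r
def pose(c):
    k=r.get_calibration(c); o=k['orientation']
    R=Ro.from_euler('xyz',o,degrees=True).as_matrix() if np.size(o)==3 else (np.array(o) if np.size(o)==9 else Ro.from_quat(o).as_matrix())
    return k,np.array(k['origin']),R.reshape(3,3)
def w(c,p):
    k,t,R=pose(c); return t+R@np.array(p)
def pix(c,P):
    k,t,R=pose(c); p=R.T@(np.array(P)-t); f=240/np.tan(np.radians(k['fov_y']/2))
    if c=='wrist':
        th=np.arctan2(np.hypot(*p[:2]),p[2]); d=p[:2]/np.hypot(*p[:2])*th*f
    else: d=p[:2]/p[2]*f
    return np.round([k['cx']+d[0],k['cy']+d[1]])
def find(c,n,m='pinpoint'):
    for d in getattr(r,m)(c,n): print(c,n,m[:3],round(d['conf'],2),np.round(w(c,d['at']),3),pix(c,w(c,d['at'])))
E
python3 - <<'E'
from h import *
for c in('scene','top','wrist'):
    print(r.get_calibration(c)); im,d=r.capture(c); cv2.imwrite(f'pics/{c}0.png',im); np.save(f'{c}0.npy',d)
print(r.get_state())
for n in ['rack','stud_top','cover_knob','mat','bar1_balance','bar2_balance','bar3_balance']: find('top',n)
E
```

```text
pics
{'fov_y': 50.941495913548486, 'cx': 317.8790533322963, 'cy': 239.94388785911855, 'origin': array([ 1.15575526, -0.30273383,  0.78395732]), 'orientation': array([-135.0494081 ,    0.31642244,   62.40971977])}
{'fov_y': 54.612456399224314, 'cx': 322.9948531405979, 'cy': 244.3540181329747, 'origin': array([0.44315679, 0.02682022, 1.18448041]), 'orientation': array([-175.76648404,    0.67569897,  -89.15211848])}
{'fov_y': 65.70646984690485, 'cx': 317.38986641959536, 'cy': 238.99815958065543, 'origin': array([ 0.12291592, -0.66681172,  0.38255193]), 'orientation': array([ 1.64069804e+02, -8.54173616e-02,  1.06739141e+02])}
{'time_s': 0.15, 'joints': array([-5.67172634e+01,  2.05831942e+01,  6.47203789e-01, -1.51191917e-02,
       -7.01377920e+01, -1.65069363e+01]), 'qd': array([-0.05036154, -0.08874988,  0.16293843,  0.0489763 , -0.06531357,
        0.02791594]), 'joint_torque': array([-1.80845127e-04, -5.83277285e+01,  2.93288416e+01,  7.00108945e+00,
        8.79262603e-03, -1.17972545e-04]), 'tcp_pos': array([ 0.19469328, -0.6459242 ,  0.22583347]), 'eef_rot': array([ 1.79925220e+02, -7.33669964e-03, -1.63229341e+02]), 'contact_force': array([-0.29805258, -0.1988158 , -0.40336436]), 'moment': array([ 0.0185309 , -0.01990542,  0.0141338 ]), 'gripper_width': 0.08724360619180428}
top cover_knob pin 0.57 [ 0.575 -0.01   0.068] [344. 224.]
top mat pin 0.94 [ 0.533 -0.321 -0.001] [466. 245.]
top bar1_balance pin 0.72 [0.288 0.383 0.008] [186. 339.]
top bar1_balance pin 0.56 [0.529 0.32  0.007] [214. 243.]
top bar1_balance pin 0.17 [0.523 0.401 0.014] [181. 245.]
top bar2_balance pin 0.83 [0.526 0.399 0.014] [182. 244.]
top bar3_balance pin 0.57 [0.531 0.225 0.008] [251. 243.]
```

View pics/top0.png

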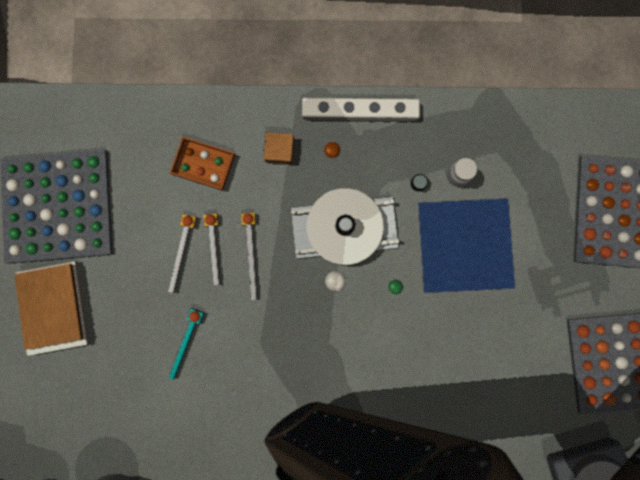

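View pics/scene0.png

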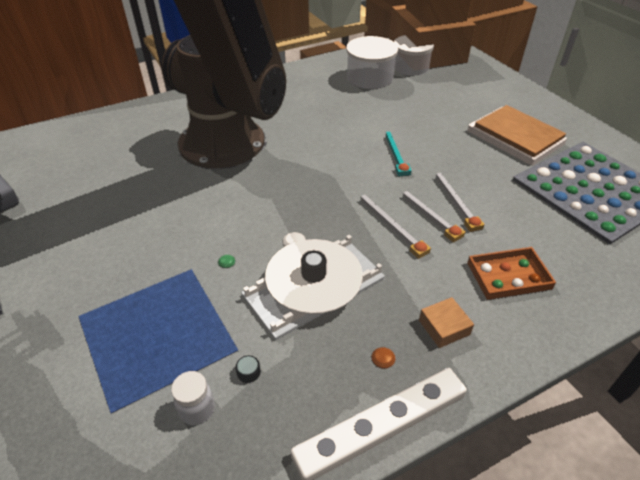

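Run:
```python
from h import *
for n in ['rack','cover_knob','bar1_balance','bar2_balance','bar3_balance','cab_big','cab_small','cab_far','loupe','tray','jar','giftbox']: find('scene',n)
for n in ['cab_big','cab_small','cab_far','loupe','tray','jar','giftbox']: find('top',n)
```

```text
scene cover_knob pin 0.69 [ 0.577 -0.014  0.071] [313. 264.]
scene bar1_balance pin 0.89 [0.528 0.321 0.009] [435. 217.]
scene bar1_balance pin 0.77 [0.284 0.379 0.001] [396. 157.]
scene bar1_balance pin 0.55 [ 0.779  0.022 -0.001] [384. 358.]
scene bar2_balance pin 0.91 [0.527 0.397 0.005] [461. 208.]
scene bar3_balance pin 0.57 [0.533 0.226 0.009] [402. 232.]
scene cab_big pin 0.69 [0.438 0.011 0.001] [295. 240.]
scene cab_small pin 0.58 [ 0.429 -0.145 -0.003] [227. 263.]
scene cab_far pin 0.98 [ 0.779  0.022 -0.001] [384. 359.]
scene loupe pin 0.7 [ 0.692 -0.205 -0.001] [247. 373.]
scene tray pin 0.81 [ 0.735  0.351 -0.002] [508. 277.]
scene jar pin 0.7 [0.777 0.02  0.002] [383. 357.]
scene jar pin 0.65 [ 0.716 -0.301  0.001] [198. 408.]
scene giftbox pin 0.89 [0.774 0.156 0.001] [443. 327.]
top cab_big pin 0.56 [0.438 0.01  0.001] [335. 281.]
top cab_big pin 0.41 [ 0.714 -0.304 -0.004] [458. 176.]
top cab_small pin 0.72 [ 0.43  -0.143  0.001] [395. 285.]
top cab_far pin 0.65 [ 0.775  0.019 -0.   ] [333. 150.]
top loupe pin 0.67 [ 0.691 -0.2    0.002] [418. 183.]
top jar pin 0.61 [ 0.714 -0.303  0.   ] [458. 175.]
top giftbox pin 0.81 [ 0.774  0.158 -0.003] [280. 151.]
```

The top view shows the cover knob at (345,225), mat (466,245), cab_big (334,281) and cab_small (396,287). The bars' shoe ends are at (188,222) bar2, (210,218) bar1 and (248,217) bar3. The turquoise look-alike is at (195,315)-(174,377). The scene view agrees, and cab_far, loupe, jar, giftbox and tray are away from the work.

Candidates: knob (345,225) is unique. For bar1: steel (213,243) is the right one, turquoise (186,340) is the decoy and is to be avoided.

```bash
cat >> h.py <<'E'
def cloud(c,d):
    k,t,R=pose(c); f=240/np.tan(np.radians(k['fov_y']/2)); v,u=np.mgrid[:480,:640]
    x=(u-k['cx'])/f; y=(v-k['cy'])/f
    if c=='wrist':
        th=np.hypot(x,y); s=np.where(th>0,np.tan(th)/np.maximum(th,1e-9),1); x=x*s; y=y*s
    P=np.stack([x*d,y*d,d],-1)@R.T+t; P[d==0]=np.nan; return P
def plan(x=None,y=None,z=None,yaw=None,dyaw=None,n=None):
    s=r.get_state(); p=s['tcp_pos']; Y=s['eef_rot'][2]
    q=np.array([p[i] if a is None else a for i,a in enumerate((x,y,z))])
    if dyaw is None: dyaw=0 if yaw is None else (yaw-Y+180)%360-180
    D=q-p; n=n or max(1,int(np.ceil(max(np.linalg.norm(D)/.0405,abs(dyaw)/7.1)-1e-6)))
    rows=[]
    for i in range(n):
        a=np.radians(Y+dyaw*i/n); c,s_=np.cos(a),np.sin(a); l=D/n
        rows.append('{"travel":[%.4f,%.4f,%.4f],"spin":%.2f}'%(l[0]*c+l[1]*s_,l[0]*s_-l[1]*c,-l[2],-dyaw/n))
    for i in range(0,n,5): print('['+','.join(rows[i:i+5])+']')
def st():
    s=r.get_state(); print(round(s['time_s'],2),np.round(s['tcp_pos'],4),np.round(s['eef_rot'],2),'J',np.round(s['joints'],1),'F',np.round(s['contact_force'],1),'w',round(s['gripper_width'],4))
E
python3 - <<'E'
from h import *
P=cloud('top',np.load('top0.npy')); im=cv2.imread('pics/top0.png')
for n,(u0,u1,v0,v1) in dict(b2=(165,198,210,296),b1=(203,222,208,290),b3=(238,264,208,303)).items():
    m=np.zeros((480,640),bool); m[v0:v1,u0:u1]=1; m&=(P[...,2]>.007)
    q=P[m]; c,sz,a=cv2.minAreaRect((q[:,:2]*1000).astype(np.float32)); 
    print(n,m.sum(),np.round(q[:,2].max(),3),c,sz,a, 'head', q[q[:,2]>.019].mean(0) if (q[:,2]>.019).any() else 0, 'pca',np.degrees(np.arctan2(*np.linalg.svd(q[:,:2]-q[:,:2].mean(0))[2][0][::-1])) if len(q)<5000 else 0)
m=np.zeros((480,640),bool); m[185:270,280:410]=1; m&=(P[...,2]>.006)&(P[...,2]<.034)
q=P[m]; print('rack',m.sum(),cv2.minAreaRect((q[:,:2]*1000).astype(np.float32)))
print(np.nanmedian(P[300:400,260:300,2]))
plan(.576,-.012,.2,dyaw=-148)
E
```

```text
b2 550 0.027 (501.7340393066406, 399.74908447265625) (37.53657913208008, 199.7528076171875) 81.33622741699219 head [0.55307171 0.39399532 0.02113501] pca 168.20205570889192
b1 498 0.027 (512.4193725585938, 326.7648010253906) (193.03326416015625, 37.233802795410156) 2.4058969020843506 head [0.57148265 0.32737258 0.02169584] pca -173.42269659228242
b3 561 0.027 (498.14129638671875, 230.56594848632812) (219.58349609375, 49.25727462768555) 7.128536701202393 head [0.5603528  0.23175178 0.02131879] pca -174.51521593248864
rack 1574 ((588.1197509765625, -4.7611236572265625), (172.21292114257812, 311.5920104980469), 4.181909084320068)
-0.0004168430594192474
[{"travel":[-0.0261,0.0237,0.0013],"spin":7.05},{"travel":[-0.0230,0.0267,0.0013],"spin":7.05},{"travel":[-0.0195,0.0293,0.0013],"spin":7.05},{"travel":[-0.0158,0.0315,0.0013],"spin":7.05},{"travel":[-0.0118,0.0332,0.0013],"spin":7.05}]
[{"travel":[-0.0077,0.0344,0.0013],"spin":7.05},{"travel":[-0.0034,0.0351,0.0013],"spin":7.05},{"travel":[0.0010,0.0352,0.0013],"spin":7.05},{"travel":[0.0053,0.0348,0.0013],"spin":7.05},{"travel":[0.0095,0.0339,0.0013],"spin":7.05}]
[{"travel":[0.0136,0.0325,0.0013],"spin":7.05},{"travel":[0.0175,0.0306,0.0013],"spin":7.05},{"travel":[0.0211,0.0282,0.0013],"spin":7.05},{"travel":[0.0244,0.0254,0.0013],"spin":7.05},{"travel":[0.0273,0.0222,0.0013],"spin":7.05}]
[{"travel":[0.0299,0.0187,0.0013],"spin":7.05},{"travel":[0.0319,0.0149,0.0013],"spin":7.05},{"travel":[0.0335,0.0109,0.0013],"spin":7.05},{"travel":[0.0346,0.0067,0.0013],"spin":7.05},{"travel":[0.0352,0.0024,0.0013],"spin":7.05}]
[{"travel":[0.0352,-0.0019,0.0013],"spin":7.05}]
```

Call:
{"api": "send_rows", "payload": {"motion": [{"travel":[-0.026,0.024,0.001],"spin":7.05},{"travel":[-0.023,0.027,0.001],"spin":7.05},{"travel":[-0.02,0.029,0.001],"spin":7.05},{"travel":[-0.016,0.031,0.001],"spin":7.05},{"travel":[-0.012,0.033,0.001],"spin":7.05}], "gripper": 1, "squeeze": 45}}

```text
time_s: 1.87
tcp_pos: [0.2843, -0.497, 0.219]
eef_rot: [-180.0, -0.1, 161.2]
contact_force: [1.2, -0.6, -0.9]
gripper_width: 0.0874
```

Call:
{"api": "send_rows", "payload": {"motion": [{"travel":[-0.008,0.034,0.001],"spin":7.05},{"travel":[-0.003,0.035,0.001],"spin":7.05},{"travel":[0.001,0.035,0.001],"spin":7.05},{"travel":[0.005,0.035,0.001],"spin":7.05},{"travel":[0.01,0.034,0.001],"spin":7.05}]}}

```text
time_s: 2.28
tcp_pos: [0.3705, -0.3501, 0.215]
eef_rot: [-180.0, 0.0, 128.1]
contact_force: [1.3, 0.1, -0.1]
gripper_width: 0.0878
```

Call:
{"api": "send_rows", "payload": {"motion": [{"travel":[0.014,0.032,0.001],"spin":7.05},{"travel":[0.018,0.031,0.001],"spin":7.05},{"travel":[0.021,0.028,0.001],"spin":7.05},{"travel":[0.024,0.025,0.001],"spin":7.05},{"travel":[0.027,0.022,0.001],"spin":7.05}]}}

```text
time_s: 2.7
tcp_pos: [0.448, -0.2025, 0.2118]
eef_rot: [179.8, 0.1, 95.6]
contact_force: [0.9, -0.0, 0.0]
gripper_width: 0.0874
```

Call:
{"api": "send_rows", "payload": {"motion": [{"travel":[0.03,0.019,0.001],"spin":7.05},{"travel":[0.032,0.015,0.001],"spin":7.05},{"travel":[0.033,0.011,0.001],"spin":7.05},{"travel":[0.035,0.007,0.001],"spin":7.05},{"travel":[0.035,0.002,0.001],"spin":7.05}]}}

```text
time_s: 3.12
tcp_pos: [0.4866, -0.1906, 0.1886]
eef_rot: [179.8, -16.8, 75.8]
contact_force: [-0.3, -0.2, -0.7]
gripper_width: 0.0877
```

Run:
```python
from h import *
im,d=r.capture('wrist'); cv2.imwrite('pics/w1.png',im); np.save('w1.npy',d)
find('wrist','cover_knob'); find('wrist','rack'); st()
u=pix('wrist',(.576,-.012,.082)); print(u)
plan(.576,-.012,.15,yaw=104)
```

```text
wrist cover_knob pin 0.85 [ 0.564 -0.011  0.064] [355.  51.]
wrist rack pin 0.4 [ 0.689 -0.204  0.002] [508. 232.]
3.27 [ 0.4844 -0.1921  0.1878] [179.93 -16.63  75.8 ] J [ -13.4   10.8  -12.7  -18.1  -67.2 -173.6] F [-0.6 -0.   0.5] w 0.0879
[371.  40.]
[{"travel":[0.0328,0.0074,0.0063],"spin":-4.70},{"travel":[0.0321,0.0101,0.0063],"spin":-4.70},{"travel":[0.0312,0.0127,0.0063],"spin":-4.70},{"travel":[0.0300,0.0152,0.0063],"spin":-4.70},{"travel":[0.0287,0.0176,0.0063],"spin":-4.70}]
[{"travel":[0.0271,0.0199,0.0063],"spin":-4.70}]
```

View pics/w1.png

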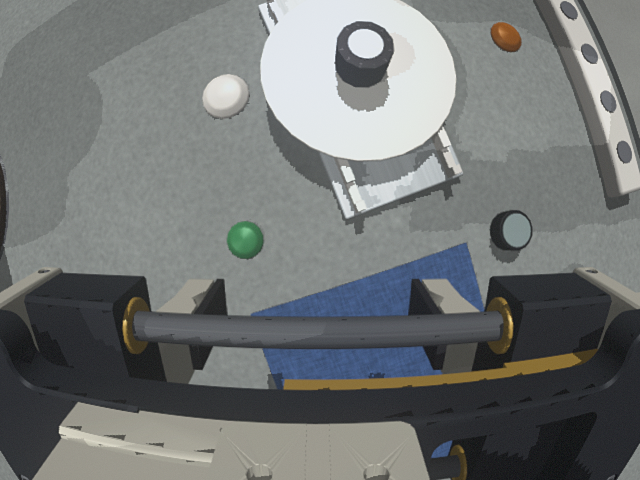

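The view shows the knob at (364,50), the mat at (380,330), cab_big (226,96) and cab_small (245,240). My spin plan ran joint 6 into its range and tilted the tool 17°. I'll back off the limit and check whether the tilt recovers.

Call:
{"api": "send_rows", "payload": {"motion": [{"travel":[0,0,-0.01],"spin":-7},{"travel":[0,0,-0.01],"spin":-7},{"travel":[0,0,0],"spin":-7}]}}

```text
time_s: 3.52
tcp_pos: [0.4823, -0.1987, 0.2083]
eef_rot: [173.9, -15.1, 98.2]
contact_force: [0.8, -0.1, 0.1]
gripper_width: 0.0876
```

Run:
```python
from h import *
st()
```

```text
3.52 [ 0.4823 -0.1987  0.2083] [173.85 -15.1   98.19] J [ -13.9    9.9  -11.2  -17.4  -69.7 -152.5] F [ 0.8 -0.1  0.1] w 0.0876
```

Tool z stays fixed, as documented. The tilt is all in joint 4 (-17°). Pressing mirror-wise at the other end of joint 6 should bring joint 4 back, so I'll rotate there in free air.

Call:
{"api": "send_rows", "payload": {"motion": [{"travel":[0,0,-0.01],"spin":-7.15},{"travel":[0,0,-0.01],"spin":-7.15},{"travel":[0,0,-0.01],"spin":-7.15},{"travel":[0,0,-0.01],"spin":-7.15},{"travel":[0,0,0],"spin":-7.15}]}}

```text
time_s: 3.93
tcp_pos: [0.479, -0.2098, 0.2522]
eef_rot: [166.6, -8.2, 134.2]
contact_force: [-0.3, 0.4, 1.4]
gripper_width: 0.088
```

Call:
{"api": "send_rows", "payload": {"motion": [{"travel":[0,0,0],"spin":-7.15},{"travel":[0,0,0],"spin":-7.15},{"travel":[0,0,0],"spin":-7.15},{"travel":[0,0,0],"spin":-7.15},{"travel":[0,0,0],"spin":-7.15}]}}

```text
time_s: 4.35
tcp_pos: [0.4791, -0.2097, 0.2575]
eef_rot: [165.0, 1.2, 168.8]
contact_force: [0.5, 0.8, 0.2]
gripper_width: 0.0876
```

Call:
{"api": "send_rows", "payload": {"motion": [{"travel":[0,0,0],"spin":-7.15},{"travel":[0,0,0],"spin":-7.15},{"travel":[0,0,0],"spin":-7.15},{"travel":[0,0,0],"spin":-7.15},{"travel":[0,0,0],"spin":-7.15}]}}

```text
time_s: 4.77
tcp_pos: [0.4789, -0.2092, 0.2618]
eef_rot: [169.1, 9.5, -156.2]
contact_force: [0.2, -0.3, -0.2]
gripper_width: 0.0875
```

Call:
{"api": "send_rows", "payload": {"motion": [{"travel":[0,0,0],"spin":-7.15},{"travel":[0,0,0],"spin":-7.15},{"travel":[0,0,0],"spin":-7.15},{"travel":[0,0,0],"spin":-7.15},{"travel":[0,0,0],"spin":-7.15}]}}

```text
time_s: 5.18
tcp_pos: [0.4787, -0.2087, 0.2661]
eef_rot: [177.1, 13.5, -119.9]
contact_force: [-0.1, 1.0, 0.2]
gripper_width: 0.0875
```

Call:
{"api": "send_rows", "payload": {"motion": [{"travel":[0,0,0],"spin":-7.15},{"travel":[0,0,0],"spin":-7.15},{"travel":[0,0,0],"spin":-7.15},{"travel":[0,0,0],"spin":-7.15},{"travel":[0,0,0],"spin":-7.15}]}}

```text
time_s: 5.6
tcp_pos: [0.4785, -0.2081, 0.2703]
eef_rot: [-174.3, 12.0, -83.2]
contact_force: [-0.2, 0.4, -0.1]
gripper_width: 0.0877
```

Call:
{"api": "send_rows", "payload": {"motion": [{"travel":[0,0,0],"spin":-7.15},{"travel":[0,0,0],"spin":-7.15},{"travel":[0,0,0],"spin":-7.15},{"travel":[0,0,0],"spin":-7.15},{"travel":[0,0,0],"spin":-7.15}]}}

```text
time_s: 6.02
tcp_pos: [0.4784, -0.2075, 0.2747]
eef_rot: [-168.7, 5.8, -47.4]
contact_force: [0.5, 0.4, -0.7]
gripper_width: 0.0873
```

Call:
{"api": "send_rows", "payload": {"motion": [{"travel":[0,0,0],"spin":-7.15},{"travel":[0,0,0],"spin":-7.15},{"travel":[0,0,0],"spin":-7.15},{"travel":[0,0,0],"spin":-7.15},{"travel":[0,0,0],"spin":-7.15}]}}

```text
time_s: 6.43
tcp_pos: [0.4782, -0.2069, 0.2791]
eef_rot: [-168.0, -2.0, -12.4]
contact_force: [-0.0, 0.2, 0.4]
gripper_width: 0.0875
```

Call:
{"api": "send_rows", "payload": {"motion": [{"travel":[0,0,0],"spin":-7.15},{"travel":[0,0,0],"spin":-7.15},{"travel":[0,0,0],"spin":-7.15},{"travel":[0,0,0],"spin":-7.15},{"travel":[0,0,0],"spin":-7.15}]}}

```text
time_s: 6.85
tcp_pos: [0.4781, -0.2063, 0.2835]
eef_rot: [-172.1, -8.5, 23.0]
contact_force: [-0.1, 0.2, 0.1]
gripper_width: 0.0877
```

Run:
```python
from h import *
st()
```

```text
6.85 [ 0.4781 -0.2063  0.2835] [-172.06   -8.47   22.96] J [-10.7   4.7  -8.6 -11.7 -74.4 127.2] F [-0.1  0.2  0.1] w 0.0877
```

Call:
{"api": "send_rows", "payload": {"motion": [{"travel":[0,0,0.002],"spin":-7.15},{"travel":[0,0,0.002],"spin":-7.15},{"travel":[0,0,0.002],"spin":-7.15},{"travel":[0,0,0.002],"spin":-7.15},{"travel":[0,0,0.002],"spin":-7.15}]}}

```text
time_s: 7.27
tcp_pos: [0.4791, -0.204, 0.2784]
eef_rot: [-179.1, -11.1, 59.2]
contact_force: [-0.2, 0.9, 0.0]
gripper_width: 0.0877
```

Call:
{"api": "send_rows", "payload": {"motion": [{"travel":[0,0,0],"spin":-7.15},{"travel":[0,0,0],"spin":-4}]}}

```text
time_s: 7.43
tcp_pos: [0.4789, -0.2037, 0.2797]
eef_rot: [178.6, -10.8, 71.1]
contact_force: [-0.6, -0.3, 0.2]
gripper_width: 0.0878
```

Run:
```python
from h import *
st()
```

```text
7.43 [ 0.4789 -0.2037  0.2797] [178.55 -10.78  71.14] J [ -9.7   4.3  -9.8 -10.9 -73.  173.6] F [-0.6 -0.3  0.2] w 0.0878
```

Joint 6 is at its end now. I'll press on gently.

Call:
{"api": "send_rows", "payload": {"motion": [{"travel":[0,0,0],"spin":-6},{"travel":[0,0,0],"spin":-6}]}}

```text
time_s: 7.6
tcp_pos: [0.4819, -0.1658, 0.2864]
eef_rot: [176.5, -6.7, 80.1]
contact_force: [0.8, 0.2, -0.5]
gripper_width: 0.0874
```

Run:
```python
from h import *
st()
```

```text
7.6 [ 0.4819 -0.1658  0.2864] [176.46  -6.69  80.1 ] J [ -1.8   1.4 -13.4  -6.5 -70.9 173.6] F [ 0.8  0.2 -0.5] w 0.0874
```

Call:
{"api": "send_rows", "payload": {"motion": [{"travel":[0,0,0],"spin":-6},{"travel":[0,0,0],"spin":-6}]}}

```text
time_s: 7.77
tcp_pos: [0.4799, -0.1262, 0.2907]
eef_rot: [174.9, -2.3, 89.8]
contact_force: [-0.2, -0.1, 0.5]
gripper_width: 0.088
```

Run:
```python
from h import *
st()
```

```text
7.77 [ 0.4799 -0.1262  0.2907] [174.87  -2.3   89.77] J [  6.6  -1.7 -17.6  -1.8 -68.7 173.6] F [-0.2 -0.1  0.5] w 0.088
```

Call:
{"api": "send_rows", "payload": {"motion": [{"travel":[0,0,0],"spin":-4.5}]}}

```text
time_s: 7.85
tcp_pos: [0.4777, -0.1111, 0.292]
eef_rot: [174.4, -0.6, 93.6]
contact_force: [0.1, -0.1, -0.1]
gripper_width: 0.0876
```

Call:
{"api": "send_rows", "payload": {"motion": [{"travel":[0,-0.04,0],"spin":3},{"travel":[0,-0.04,0],"spin":3},{"travel":[0,-0.03,0],"spin":0}]}}

```text
time_s: 8.1
tcp_pos: [0.3702, -0.1104, 0.282]
eef_rot: [174.3, -0.6, 88.5]
contact_force: [-1.5, 1.6, 1.0]
gripper_width: 0.0878
```

Run:
```python
from h import *
st()
```

```text
8.1 [ 0.3702 -0.1104  0.282 ] [174.27  -0.64  88.48] J [ 14.2 -14.7 -30.5   1.  -68.6 163.9] F [-1.5  1.6  1. ] w 0.0878
```

Joint 4 is straight again. What's left is 5.7° of outward pitch, so I'll press against the near reach limit to take it out.

Call:
{"api": "send_rows", "payload": {"motion": [{"travel":[0,-0.01,0.04],"spin":0},{"travel":[0,-0.01,0.04],"spin":0},{"travel":[0,-0.01,0.04],"spin":0}]}}

```text
time_s: 8.35
tcp_pos: [0.3556, -0.108, 0.1678]
eef_rot: [172.6, -0.6, 89.2]
contact_force: [1.3, 1.0, -0.7]
gripper_width: 0.0875
```

Run:
```python
from h import *
st()
```

```text
8.35 [ 0.3556 -0.108   0.1678] [172.56  -0.62  89.19] J [ 16.  -12.6 -45.1   2.  -50.2 161.9] F [ 1.3  1.  -0.7] w 0.0875
```

Call:
{"api": "send_rows", "payload": {"motion": [{"travel":[0,-0.03,0.01],"spin":0},{"travel":[0,-0.03,0.01],"spin":0},{"travel":[0,-0.03,0],"spin":0}]}}

```text
time_s: 8.6
tcp_pos: [0.2661, -0.1079, 0.1295]
eef_rot: [173.0, -0.1, 89.6]
contact_force: [-2.0, 1.3, 1.9]
gripper_width: 0.0877
```

Run:
```python
from h import *
st()
```

```text
8.6 [ 0.2661 -0.1079  0.1295] [ 1.7304e+02 -1.4000e-01  8.9610e+01] J [ 25.  -23.4 -57.    3.7 -50.1 152.4] F [-2.   1.3  1.9] w 0.0877
```

Call:
{"api": "send_rows", "payload": {"motion": [{"travel":[0,-0.02,0],"spin":0},{"travel":[0,-0.02,0],"spin":0}]}}

```text
time_s: 8.77
tcp_pos: [0.2334, -0.1109, 0.1356]
eef_rot: [173.1, -0.8, 90.0]
contact_force: [0.5, 0.7, 0.9]
gripper_width: 0.0875
```

Run:
```python
from h import *
st()
```

```text
8.77 [ 0.2334 -0.1109  0.1356] [173.13  -0.77  89.99] J [ 28.4 -30.4 -58.2   3.1 -55.9 149.9] F [0.5 0.7 0.9] w 0.0875
```

Call:
{"api": "send_rows", "payload": {"motion": [{"travel":[0,0.04,0],"spin":0},{"travel":[0,0.04,0],"spin":0},{"travel":[0,0.04,0],"spin":0},{"travel":[0,0.04,0],"spin":0}]}}

```text
time_s: 9.1
tcp_pos: [0.39, -0.1052, 0.1919]
eef_rot: [166.4, -2.6, 92.0]
contact_force: [-0.5, 0.8, 0.1]
gripper_width: 0.0872
```

Call:
{"api": "send_rows", "payload": {"motion": [{"travel":[0,0,-0.04],"spin":0},{"travel":[0,0,-0.04],"spin":0},{"travel":[0,0,-0.04],"spin":0},{"travel":[0,0,-0.04],"spin":0}]}}

```text
time_s: 9.43
tcp_pos: [0.36, -0.1132, 0.3415]
eef_rot: [168.0, -1.8, 92.4]
contact_force: [2.6, -0.2, -0.1]
gripper_width: 0.0875
```

Run:
```python
from h import *
st()
```

```text
9.43 [ 0.36   -0.1132  0.3415] [167.98  -1.82  92.42] J [ 13.8 -21.2 -27.5   0.6 -71.6 168.3] F [ 2.6 -0.2 -0.1] w 0.0875
```

The tilt is now pure world-x lean. Swinging the arm to J1≈+90 makes that lateral, so the joint-6 limit press at the − end (where I need to start unscrewing anyway) will remove it.

Run:
```python
from h import *
plan(.17,.58,.28,dyaw=-245)
```

```text
[{"travel":[0.0200,-0.0046,0.0018],"spin":7.00},{"travel":[0.0193,-0.0070,0.0018],"spin":7.00},{"travel":[0.0183,-0.0093,0.0018],"spin":7.00},{"travel":[0.0170,-0.0115,0.0018],"spin":7.00},{"travel":[0.0155,-0.0134,0.0018],"spin":7.00}]
[{"travel":[0.0138,-0.0152,0.0018],"spin":7.00},{"travel":[0.0118,-0.0168,0.0018],"spin":7.00},{"travel":[0.0097,-0.0181,0.0018],"spin":7.00},{"travel":[0.0074,-0.0192,0.0018],"spin":7.00},{"travel":[0.0050,-0.0199,0.0018],"spin":7.00}]
[{"travel":[0.0025,-0.0204,0.0018],"spin":7.00},{"travel":[0.0000,-0.0205,0.0018],"spin":7.00},{"travel":[-0.0025,-0.0204,0.0018],"spin":7.00},{"travel":[-0.0049,-0.0199,0.0018],"spin":7.00},{"travel":[-0.0073,-0.0192,0.0018],"spin":7.00}]
[{"travel":[-0.0096,-0.0181,0.0018],"spin":7.00},{"travel":[-0.0118,-0.0168,0.0018],"spin":7.00},{"travel":[-0.0137,-0.0153,0.0018],"spin":7.00},{"travel":[-0.0155,-0.0135,0.0018],"spin":7.00},{"travel":[-0.0170,-0.0115,0.0018],"spin":7.00}]
[{"travel":[-0.0183,-0.0094,0.0018],"spin":7.00},{"travel":[-0.0193,-0.0071,0.0018],"spin":7.00},{"travel":[-0.0200,-0.0047,0.0018],"spin":7.00},{"travel":[-0.0204,-0.0022,0.0018],"spin":7.00},{"travel":[-0.0205,0.0003,0.0018],"spin":7.00}]
[{"travel":[-0.0203,0.0028,0.0018],"spin":7.00},{"travel":[-0.0198,0.0053,0.0018],"spin":7.00},{"travel":[-0.0191,0.0077,0.0018],"spin":7.00},{"travel":[-0.0180,0.0099,0.0018],"spin":7.00},{"travel":[-0.0166,0.0120,0.0018],"spin":7.00}]
[{"travel":[-0.0150,0.0140,0.0018],"spin":7.00},{"travel":[-0.0132,0.0157,0.0018],"spin":7.00},{"travel":[-0.0112,0.0172,0.0018],"spin":7.00},{"travel":[-0.0090,0.0184,0.0018],"spin":7.00},{"travel":[-0.0067,0.0194,0.0018],"spin":7.00}]
```

Call:
{"api": "send_rows", "payload": {"motion": [{"travel":[0.02,-0.005,0.002],"spin":7},{"travel":[0.019,-0.007,0.002],"spin":7},{"travel":[0.018,-0.009,0.002],"spin":7},{"travel":[0.017,-0.011,0.002],"spin":7},{"travel":[0.015,-0.013,0.002],"spin":7}]}}

```text
time_s: 9.85
tcp_pos: [0.3407, -0.0346, 0.3443]
eef_rot: [169.0, -7.9, 63.9]
contact_force: [1.2, 1.2, -0.0]
gripper_width: 0.0879
```

Call:
{"api": "send_rows", "payload": {"motion": [{"travel":[0.014,-0.015,0.002],"spin":7},{"travel":[0.012,-0.017,0.002],"spin":7},{"travel":[0.01,-0.018,0.002],"spin":7},{"travel":[0.007,-0.019,0.002],"spin":7},{"travel":[0.005,-0.02,0.002],"spin":7}]}}

```text
time_s: 10.27
tcp_pos: [0.3124, 0.0356, 0.3354]
eef_rot: [173.3, -12.5, 38.0]
contact_force: [-0.0, -0.1, 0.3]
gripper_width: 0.088
```

Call:
{"api": "send_rows", "payload": {"motion": [{"travel":[0.0025,-0.02,0.002],"spin":7},{"travel":[0,-0.02,0.002],"spin":7},{"travel":[-0.0025,-0.02,0.002],"spin":7},{"travel":[-0.005,-0.02,0.002],"spin":7},{"travel":[-0.007,-0.019,0.002],"spin":7}]}}

```text
time_s: 10.68
tcp_pos: [0.2764, 0.0947, 0.3237]
eef_rot: [179.5, -14.6, 13.2]
contact_force: [-0.6, 1.4, -0.4]
gripper_width: 0.0874
```

Call:
{"api": "send_rows", "payload": {"motion": [{"travel":[-0.01,-0.018,0.002],"spin":7},{"travel":[-0.012,-0.017,0.002],"spin":7},{"travel":[-0.014,-0.015,0.002],"spin":7},{"travel":[-0.0155,-0.0135,0.002],"spin":7},{"travel":[-0.017,-0.0115,0.002],"spin":7}]}}

```text
time_s: 11.1
tcp_pos: [0.237, 0.1384, 0.3103]
eef_rot: [-174.9, -13.5, -7.6]
contact_force: [-0.9, 0.3, 0.4]
gripper_width: 0.0876
```

Call:
{"api": "send_rows", "payload": {"motion": [{"travel":[-0.018,-0.009,0.002],"spin":7},{"travel":[-0.019,-0.007,0.002],"spin":7},{"travel":[-0.02,-0.005,0.002],"spin":7},{"travel":[-0.02,-0.002,0.002],"spin":7},{"travel":[-0.02,0,0.002],"spin":7}]}}

```text
time_s: 11.52
tcp_pos: [0.1738, 0.1948, 0.288]
eef_rot: [-168.7, -8.1, -37.3]
contact_force: [-0.5, -0.1, 0.4]
gripper_width: 0.0874
```

Call:
{"api": "send_rows", "payload": {"motion": [{"travel":[-0.02,0.003,0.002],"spin":7},{"travel":[-0.02,0.005,0.002],"spin":7},{"travel":[-0.019,0.008,0.002],"spin":7},{"travel":[-0.018,0.01,0.002],"spin":7},{"travel":[-0.0165,0.012,0.002],"spin":7}]}}

```text
time_s: 11.93
tcp_pos: [0.0825, 0.2525, 0.2625]
eef_rot: [-166.4, 1.5, -71.8]
contact_force: [-0.7, -0.7, 0.3]
gripper_width: 0.088
```

Run:
```python
from h import *
st(); print(Ro.from_euler('xyz',r.get_state()['eef_rot'],degrees=True).as_matrix()[:,2])
```

```text
11.93 [0.0825 0.2525 0.2625] [-166.44    1.47  -71.82] J [ 150.4  -36.3  -47.5   11.   -87.1 -133.7] F [-0.7 -0.7  0.3] w 0.088
[ 0.21493302  0.09680502 -0.97181921]
```

Run:
```python
from h import *
plan(0.0,.57,.3,dyaw=-70)
```

```text
[{"travel":[-0.0327,-0.0021,-0.0037],"spin":7.00},{"travel":[-0.0327,0.0019,-0.0037],"spin":7.00},{"travel":[-0.0323,0.0059,-0.0037],"spin":7.00},{"travel":[-0.0313,0.0098,-0.0037],"spin":7.00},{"travel":[-0.0299,0.0135,-0.0037],"spin":7.00}]
[{"travel":[-0.0280,0.0171,-0.0037],"spin":7.00},{"travel":[-0.0257,0.0204,-0.0037],"spin":7.00},{"travel":[-0.0230,0.0233,-0.0037],"spin":7.00},{"travel":[-0.0200,0.0260,-0.0037],"spin":7.00},{"travel":[-0.0167,0.0282,-0.0037],"spin":7.00}]
```

Call:
{"api": "send_rows", "payload": {"motion": [{"travel":[-0.033,-0.002,-0.004],"spin":7},{"travel":[-0.033,0.002,-0.004],"spin":7},{"travel":[-0.032,0.006,-0.004],"spin":7},{"travel":[-0.031,0.01,-0.004],"spin":7},{"travel":[-0.03,0.0135,-0.004],"spin":7}]}}

```text
time_s: 12.35
tcp_pos: [0.0257, 0.413, 0.2915]
eef_rot: [-170.3, 9.9, -104.8]
contact_force: [-0.4, -0.1, 2.0]
gripper_width: 0.0875
```

Call:
{"api": "send_rows", "payload": {"motion": [{"travel":[-0.028,0.017,-0.004],"spin":7},{"travel":[-0.026,0.02,-0.004],"spin":7},{"travel":[-0.023,0.023,-0.004],"spin":7},{"travel":[-0.02,0.026,-0.004],"spin":7},{"travel":[-0.017,0.028,-0.004],"spin":7}]}}

```text
time_s: 12.77
tcp_pos: [-0.0145, 0.5836, 0.3296]
eef_rot: [-178.1, 13.2, -139.7]
contact_force: [-2.2, -0.3, -0.0]
gripper_width: 0.0878
```

```bash
cat >> h.py <<'E'
def lean():
    s=r.get_state(); z=Ro.from_euler('xyz',s['eef_rot'],degrees=True).as_matrix()[:,2]
    print('lean deg x,y',np.round(np.degrees(z[:2]),2),'az',np.degrees(np.arctan2(z[1],z[0])))
E
python3 - <<'E'
from h import *
st(); lean()
E
```

```text
12.77 [-0.0145  0.5836  0.3296] [-178.15   13.19 -139.74] J [ 119.3    5.4  -12.8   14.   -71.7 -173.7] F [-2.2 -0.3 -0. ] w 0.0878
lean deg x,y [11.17  7.03] az 32.188743946052476
```

Aligned: the lean (az 32°) is J1−90. Now pressing at the − end.

Call:
{"api": "send_rows", "payload": {"motion": [{"travel":[0,0,0],"spin":6},{"travel":[0,0,0],"spin":6}]}}

```text
time_s: 12.93
tcp_pos: [0.0189, 0.6079, 0.3397]
eef_rot: [179.4, 10.0, -148.2]
contact_force: [0.1, -0.6, -0.8]
gripper_width: 0.0875
```

Run:
```python
from h import *
st(); lean()
```

```text
12.93 [0.0189 0.6079 0.3397] [ 179.45    9.97 -148.15] J [ 112.8    7.8   -6.6   10.2  -73.7 -173.6] F [ 0.1 -0.6 -0.8] w 0.0875
lean deg x,y [8.14 5.7 ] az 35.03955660337679
```

Call:
{"api": "send_rows", "payload": {"motion": [{"travel":[0.015,0,0],"spin":6},{"travel":[0.015,0,0],"spin":6}]}}

```text
time_s: 13.1
tcp_pos: [0.0444, 0.6143, 0.3438]
eef_rot: [177.6, 5.4, -155.3]
contact_force: [-0.6, 0.1, 0.4]
gripper_width: 0.0876
```

Run:
```python
from h import *
st(); lean()
```

```text
13.1 [0.0444 0.6143 0.3438] [ 177.64    5.43 -155.32] J [ 107.2    9.1   -2.1    5.2  -75.8 -173.6] F [-0.6  0.1  0.4] w 0.0876
lean deg x,y [3.94 4.41] az 48.20969572962817
```

Run:
```python
from h import *
plan(0.5,.15,.34,dyaw=100,n=20)
```

```text
[{"travel":[-0.0110,-0.0306,0.0002],"spin":-5.00},{"travel":[-0.0083,-0.0315,0.0002],"spin":-5.00},{"travel":[-0.0055,-0.0321,0.0002],"spin":-5.00},{"travel":[-0.0027,-0.0324,0.0002],"spin":-5.00},{"travel":[0.0001,-0.0325,0.0002],"spin":-5.00}]
[{"travel":[0.0030,-0.0324,0.0002],"spin":-5.00},{"travel":[0.0058,-0.0320,0.0002],"spin":-5.00},{"travel":[0.0085,-0.0314,0.0002],"spin":-5.00},{"travel":[0.0112,-0.0305,0.0002],"spin":-5.00},{"travel":[0.0139,-0.0294,0.0002],"spin":-5.00}]
[{"travel":[0.0164,-0.0281,0.0002],"spin":-5.00},{"travel":[0.0188,-0.0266,0.0002],"spin":-5.00},{"travel":[0.0210,-0.0248,0.0002],"spin":-5.00},{"travel":[0.0231,-0.0229,0.0002],"spin":-5.00},{"travel":[0.0250,-0.0208,0.0002],"spin":-5.00}]
[{"travel":[0.0267,-0.0186,0.0002],"spin":-5.00},{"travel":[0.0282,-0.0162,0.0002],"spin":-5.00},{"travel":[0.0295,-0.0136,0.0002],"spin":-5.00},{"travel":[0.0306,-0.0110,0.0002],"spin":-5.00},{"travel":[0.0315,-0.0083,0.0002],"spin":-5.00}]
```

Call:
{"api": "send_rows", "payload": {"motion": [{"travel":[-0.011,-0.031,0],"spin":-5},{"travel":[-0.008,-0.031,0],"spin":-5},{"travel":[-0.0055,-0.032,0],"spin":-5},{"travel":[-0.003,-0.032,0],"spin":-5},{"travel":[0,-0.0325,0],"spin":-5}]}}

```text
time_s: 13.52
tcp_pos: [0.1615, 0.501, 0.3447]
eef_rot: [-179.6, 6.4, -128.9]
contact_force: [-0.0, 0.6, 1.0]
gripper_width: 0.0873
```

Call:
{"api": "send_rows", "payload": {"motion": [{"travel":[0.003,-0.032,0],"spin":-5},{"travel":[0.006,-0.032,0],"spin":-5},{"travel":[0.0085,-0.031,0],"spin":-5},{"travel":[0.011,-0.0305,0],"spin":-5},{"travel":[0.014,-0.029,0],"spin":-5}]}}

```text
time_s: 13.93
tcp_pos: [0.2825, 0.3838, 0.3502]
eef_rot: [-176.2, 6.2, -101.6]
contact_force: [0.2, 0.7, 0.1]
gripper_width: 0.0879
```

Call:
{"api": "send_rows", "payload": {"motion": [{"travel":[0.016,-0.028,0],"spin":-5},{"travel":[0.019,-0.0265,0],"spin":-5},{"travel":[0.021,-0.025,0],"spin":-5},{"travel":[0.023,-0.023,0],"spin":-5},{"travel":[0.025,-0.021,0],"spin":-5}]}}

```text
time_s: 14.35
tcp_pos: [0.4092, 0.2704, 0.3581]
eef_rot: [-172.9, 4.0, -74.3]
contact_force: [0.9, 0.8, -0.3]
gripper_width: 0.0872
```

Call:
{"api": "send_rows", "payload": {"motion": [{"travel":[0.027,-0.0185,0],"spin":-5},{"travel":[0.028,-0.016,0],"spin":-5},{"travel":[0.0295,-0.0135,0],"spin":-5},{"travel":[0.0305,-0.011,0],"spin":-5},{"travel":[0.0315,-0.008,0],"spin":-5}]}}

```text
time_s: 14.77
tcp_pos: [0.5395, 0.161, 0.3681]
eef_rot: [-171.1, -0.2, -47.6]
contact_force: [-0.4, 0.5, 1.0]
gripper_width: 0.0877
```

Run:
```python
from h import *
st(); lean()
plan(0.33,-.46,.34,dyaw=95,n=20)
```

```text
14.77 [0.5395 0.161  0.3681] [-1.7112e+02 -1.6000e-01 -4.7550e+01] J [ 35.9   1.3  -5.6  -0.9 -74.2   6.7] F [-0.4  0.5  1. ] w 0.0877
lean deg x,y [6.64 5.85] az 41.39492773151307
[{"travel":[0.0158,0.0287,0.0014],"spin":-4.75},{"travel":[0.0134,0.0299,0.0014],"spin":-4.75},{"travel":[0.0109,0.0309,0.0014],"spin":-4.75},{"travel":[0.0083,0.0317,0.0014],"spin":-4.75},{"travel":[0.0056,0.0323,0.0014],"spin":-4.75}]
[{"travel":[0.0029,0.0326,0.0014],"spin":-4.75},{"travel":[0.0002,0.0328,0.0014],"spin":-4.75},{"travel":[-0.0025,0.0327,0.0014],"spin":-4.75},{"travel":[-0.0052,0.0324,0.0014],"spin":-4.75},{"travel":[-0.0078,0.0318,0.0014],"spin":-4.75}]
[{"travel":[-0.0104,0.0311,0.0014],"spin":-4.75},{"travel":[-0.0130,0.0301,0.0014],"spin":-4.75},{"travel":[-0.0154,0.0289,0.0014],"spin":-4.75},{"travel":[-0.0178,0.0275,0.0014],"spin":-4.75},{"travel":[-0.0200,0.0260,0.0014],"spin":-4.75}]
[{"travel":[-0.0221,0.0242,0.0014],"spin":-4.75},{"travel":[-0.0240,0.0223,0.0014],"spin":-4.75},{"travel":[-0.0258,0.0202,0.0014],"spin":-4.75},{"travel":[-0.0274,0.0180,0.0014],"spin":-4.75},{"travel":[-0.0288,0.0157,0.0014],"spin":-4.75}]
```

Call:
{"api": "send_rows", "payload": {"motion": [{"travel":[0.016,0.029,0.0015],"spin":-4.75},{"travel":[0.0135,0.03,0.0015],"spin":-4.75},{"travel":[0.011,0.031,0.0015],"spin":-4.75},{"travel":[0.008,0.032,0.0015],"spin":-4.75},{"travel":[0.0055,0.032,0.0015],"spin":-4.75}]}}

```text
time_s: 15.18
tcp_pos: [0.495, 0.0013, 0.3401]
eef_rot: [-172.4, -4.6, -22.2]
contact_force: [0.4, -0.5, 0.6]
gripper_width: 0.0874
```

Call:
{"api": "send_rows", "payload": {"motion": [{"travel":[0.003,0.0325,0.0015],"spin":-4.75},{"travel":[0,0.033,0.0015],"spin":-4.75},{"travel":[-0.0025,0.0325,0.0015],"spin":-4.75},{"travel":[-0.005,0.0325,0.0015],"spin":-4.75},{"travel":[-0.008,0.032,0.0015],"spin":-4.75}]}}

```text
time_s: 15.6
tcp_pos: [0.4479, -0.1614, 0.3172]
eef_rot: [-175.6, -8.0, 3.7]
contact_force: [-0.1, -0.6, -0.1]
gripper_width: 0.0877
```

Call:
{"api": "send_rows", "payload": {"motion": [{"travel":[-0.0105,0.031,0.0015],"spin":-4.75},{"travel":[-0.013,0.03,0.0015],"spin":-4.75},{"travel":[-0.0155,0.029,0.0015],"spin":-4.75},{"travel":[-0.018,0.0275,0.0015],"spin":-4.75},{"travel":[-0.02,0.026,0.0015],"spin":-4.75}]}}

```text
time_s: 16.02
tcp_pos: [0.4071, -0.3264, 0.2967]
eef_rot: [179.6, -9.2, 29.9]
contact_force: [0.8, 0.3, 0.1]
gripper_width: 0.0874
```

Call:
{"api": "send_rows", "payload": {"motion": [{"travel":[-0.022,0.024,0.0015],"spin":-4.75},{"travel":[-0.024,0.022,0.0015],"spin":-4.75},{"travel":[-0.026,0.02,0.0015],"spin":-4.75}]}}

```text
time_s: 16.27
tcp_pos: [0.3853, -0.4259, 0.2852]
eef_rot: [176.8, -8.5, 45.5]
contact_force: [1.0, -0.2, -0.0]
gripper_width: 0.0873
```

Run:
```python
from h import *
st(); lean()
```

```text
16.27 [ 0.3853 -0.4259  0.2852] [176.77  -8.48  45.51] J [-33.8   7.8  -5.9  -8.1 -71.7 171.4] F [ 1.  -0.2 -0. ] w 0.0873
lean deg x,y [8.21 3.75] az 24.549960298372362
```

Call:
{"api": "send_rows", "payload": {"motion": [{"travel":[-0.032,-0.002,0],"spin":3},{"travel":[-0.032,0,0],"spin":3},{"travel":[-0.032,0.002,0],"spin":3},{"travel":[-0.032,0.004,0],"spin":3},{"travel":[-0.031,0.006,0],"spin":3}]}}

```text
time_s: 16.68
tcp_pos: [0.269, -0.5406, 0.264]
eef_rot: [178.7, -8.3, 30.9]
contact_force: [0.3, -0.6, 0.3]
gripper_width: 0.088
```

Call:
{"api": "send_rows", "payload": {"motion": [{"travel":[-0.031,0.008,0],"spin":3},{"travel":[-0.03,0.01,0],"spin":2},{"travel":[-0.03,0.012,0],"spin":2}]}}

```text
time_s: 16.93
tcp_pos: [0.2063, -0.6087, 0.2554]
eef_rot: [179.5, -7.4, 23.1]
contact_force: [0.6, -0.1, 0.1]
gripper_width: 0.0878
```

Run:
```python
from h import *
st(); lean()
```

```text
16.93 [ 0.2063 -0.6087  0.2554] [179.48  -7.44  23.08] J [-58.5  16.9   1.9  -7.6 -73.6 173.6] F [ 0.6 -0.1  0.1] w 0.0878
lean deg x,y [7.03 2.43] az 19.085536386706167
```

Call:
{"api": "send_rows", "payload": {"motion": [{"travel":[-0.03,0.01,0],"spin":-5},{"travel":[-0.03,0.01,0],"spin":-5},{"travel":[-0.03,0.01,0],"spin":-5}]}}

```text
time_s: 17.18
tcp_pos: [0.2016, -0.6336, 0.254]
eef_rot: [177.8, 1.1, 29.2]
contact_force: [-0.8, 0.1, 0.2]
gripper_width: 0.0876
```

Run:
```python
from h import *
st(); lean()
```

```text
17.18 [ 0.2016 -0.6336  0.254 ] [177.76   1.09  29.25] J [-54.8  17.3  -1.1   1.4 -69.5 173.6] F [-0.8  0.1  0.2] w 0.0876
lean deg x,y [ 0.14 -2.49] az -86.7830927026755
```

Run:
```python
from h import *
plan(0.56,-.03,.24,dyaw=-262,n=38)
```

```text
[{"travel":[0.0160,-0.0093,0.0004],"spin":6.89},{"travel":[0.0148,-0.0111,0.0004],"spin":6.89},{"travel":[0.0133,-0.0128,0.0004],"spin":6.89},{"travel":[0.0117,-0.0143,0.0004],"spin":6.89},{"travel":[0.0099,-0.0156,0.0004],"spin":6.89}]
[{"travel":[0.0079,-0.0167,0.0004],"spin":6.89},{"travel":[0.0059,-0.0175,0.0004],"spin":6.89},{"travel":[0.0037,-0.0181,0.0004],"spin":6.89},{"travel":[0.0015,-0.0184,0.0004],"spin":6.89},{"travel":[-0.0007,-0.0185,0.0004],"spin":6.89}]
[{"travel":[-0.0029,-0.0182,0.0004],"spin":6.89},{"travel":[-0.0051,-0.0178,0.0004],"spin":6.89},{"travel":[-0.0072,-0.0170,0.0004],"spin":6.89},{"travel":[-0.0091,-0.0160,0.0004],"spin":6.89},{"travel":[-0.0110,-0.0148,0.0004],"spin":6.89}]
[{"travel":[-0.0127,-0.0134,0.0004],"spin":6.89},{"travel":[-0.0142,-0.0118,0.0004],"spin":6.89},{"travel":[-0.0155,-0.0100,0.0004],"spin":6.89},{"travel":[-0.0166,-0.0081,0.0004],"spin":6.89},{"travel":[-0.0175,-0.0060,0.0004],"spin":6.89}]
[{"travel":[-0.0181,-0.0039,0.0004],"spin":6.89},{"travel":[-0.0184,-0.0017,0.0004],"spin":6.89},{"travel":[-0.0185,0.0006,0.0004],"spin":6.89},{"travel":[-0.0183,0.0028,0.0004],"spin":6.89},{"travel":[-0.0178,0.0049,0.0004],"spin":6.89}]
[{"travel":[-0.0171,0.0070,0.0004],"spin":6.89},{"travel":[-0.0161,0.0090,0.0004],"spin":6.89},{"travel":[-0.0149,0.0109,0.0004],"spin":6.89},{"travel":[-0.0135,0.0126,0.0004],"spin":6.89},{"travel":[-0.0119,0.0142,0.0004],"spin":6.89}]
[{"travel":[-0.0101,0.0155,0.0004],"spin":6.89},{"travel":[-0.0082,0.0166,0.0004],"spin":6.89},{"travel":[-0.0061,0.0174,0.0004],"spin":6.89},{"travel":[-0.0040,0.0180,0.0004],"spin":6.89},{"travel":[-0.0018,0.0184,0.0004],"spin":6.89}]
[{"travel":[0.0004,0.0185,0.0004],"spin":6.89},{"travel":[0.0027,0.0183,0.0004],"spin":6.89},{"travel":[0.0048,0.0178,0.0004],"spin":6.89}]
```

Call:
{"api": "send_rows", "payload": {"motion": [{"travel":[0.016,-0.009,0],"spin":6.9},{"travel":[0.015,-0.011,0],"spin":6.9},{"travel":[0.013,-0.013,0],"spin":6.9},{"travel":[0.012,-0.014,0],"spin":6.9},{"travel":[0.01,-0.0155,0],"spin":6.9}]}}

```text
time_s: 17.6
tcp_pos: [0.2512, -0.5543, 0.2521]
eef_rot: [176.8, 0.1, -5.6]
contact_force: [0.7, -0.8, 0.9]
gripper_width: 0.0877
```

Call:
{"api": "send_rows", "payload": {"motion": [{"travel":[0.008,-0.0165,0],"spin":6.9},{"travel":[0.006,-0.0175,0],"spin":6.9},{"travel":[0.0035,-0.018,0],"spin":6.9},{"travel":[0.0015,-0.0185,0],"spin":6.9},{"travel":[-0.0005,-0.0185,0],"spin":6.9}]}}

```text
time_s: 18.02
tcp_pos: [0.3037, -0.4716, 0.2522]
eef_rot: [176.7, -2.2, -41.0]
contact_force: [-0.2, 0.3, -0.2]
gripper_width: 0.0877
```

Call:
{"api": "send_rows", "payload": {"motion": [{"travel":[-0.003,-0.018,0],"spin":6.9},{"travel":[-0.005,-0.018,0],"spin":6.9},{"travel":[-0.007,-0.017,0],"spin":6.9},{"travel":[-0.009,-0.016,0],"spin":6.9},{"travel":[-0.011,-0.015,0],"spin":6.9}]}}

```text
time_s: 18.43
tcp_pos: [0.3577, -0.3897, 0.2517]
eef_rot: [178.6, -4.5, -76.4]
contact_force: [0.3, 1.3, 0.4]
gripper_width: 0.0878
```

Call:
{"api": "send_rows", "payload": {"motion": [{"travel":[-0.0125,-0.0135,0],"spin":6.9},{"travel":[-0.014,-0.012,0],"spin":6.9},{"travel":[-0.0155,-0.01,0],"spin":6.9},{"travel":[-0.0165,-0.008,0],"spin":6.9},{"travel":[-0.0175,-0.006,0],"spin":6.9}]}}

```text
time_s: 18.85
tcp_pos: [0.4132, -0.3086, 0.2506]
eef_rot: [-177.8, -5.0, -112.0]
contact_force: [-0.1, -0.3, 0.4]
gripper_width: 0.0878
```

Call:
{"api": "send_rows", "payload": {"motion": [{"travel":[-0.018,-0.004,0],"spin":6.9},{"travel":[-0.0185,-0.0015,0],"spin":6.9},{"travel":[-0.0185,0.0005,0],"spin":6.9},{"travel":[-0.018,0.003,0],"spin":6.9},{"travel":[-0.018,0.005,0],"spin":6.9}]}}

```text
time_s: 19.27
tcp_pos: [0.4695, -0.2272, 0.2489]
eef_rot: [-174.5, -2.7, -147.4]
contact_force: [0.4, -0.0, 0.8]
gripper_width: 0.0875
```

Call:
{"api": "send_rows", "payload": {"motion": [{"travel":[-0.017,0.007,0],"spin":6.9},{"travel":[-0.016,0.009,0],"spin":6.9},{"travel":[-0.015,0.011,0],"spin":6.9},{"travel":[-0.0135,0.0125,0],"spin":6.9},{"travel":[-0.012,0.014,0],"spin":6.9}]}}

```text
time_s: 19.68
tcp_pos: [0.5273, -0.1465, 0.2473]
eef_rot: [-173.5, 1.7, 177.4]
contact_force: [0.3, 0.2, 0.1]
gripper_width: 0.0875
```

Call:
{"api": "send_rows", "payload": {"motion": [{"travel":[-0.01,0.0155,0],"spin":6.9},{"travel":[-0.008,0.0165,0],"spin":6.9},{"travel":[-0.006,0.0175,0],"spin":6.9}]}}

```text
time_s: 19.93
tcp_pos: [0.5621, -0.0979, 0.2463]
eef_rot: [-174.4, 4.4, 156.3]
contact_force: [0.0, -0.7, -1.2]
gripper_width: 0.0877
```

Run:
```python
from h import *
st(); lean()
```

```text
19.93 [ 0.5621 -0.0979  0.2463] [-174.43    4.45  156.31] J [  14.6    8.4  -16.6    7.9  -65.1 -131.9] F [ 0.  -0.7 -1.2] w 0.0877
lean deg x,y [ 1.82 -6.87] az -75.18321346326273
```

Call:
{"api": "send_rows", "payload": {"motion": [{"travel":[0,0,0],"spin":7},{"travel":[0,0,0],"spin":7},{"travel":[0,0,0],"spin":7},{"travel":[0,0,0],"spin":7},{"travel":[0,0,0],"spin":7}]}}

```text
time_s: 20.35
tcp_pos: [0.5665, -0.0916, 0.2507]
eef_rot: [-178.4, 7.6, 120.6]
contact_force: [0.1, 0.2, -0.4]
gripper_width: 0.0874
```

Call:
{"api": "send_rows", "payload": {"motion": [{"travel":[0,0,0],"spin":7},{"travel":[0,0,0],"spin":5},{"travel":[0,0,0],"spin":5}]}}

```text
time_s: 20.6
tcp_pos: [0.5754, -0.1255, 0.2587]
eef_rot: [179.3, 4.3, 107.6]
contact_force: [0.8, 0.0, 0.8]
gripper_width: 0.0877
```

Run:
```python
from h import *
st(); lean()
```

```text
20.6 [ 0.5754 -0.1255  0.2587] [179.28   4.3  107.58] J [   9.5    9.7  -11.8    4.5  -67.2 -173.6] F [0.8 0.  0.8] w 0.0877
lean deg x,y [ 1.99 -3.87] az -62.839907865053064
```

Call:
{"api": "send_rows", "payload": {"motion": [{"travel":[0.035,0.01,0],"spin":-3},{"travel":[0.035,0.01,0],"spin":-3},{"travel":[0.035,0.01,0],"spin":-2},{"travel":[0.035,0.01,0],"spin":0},{"travel":[0.035,0.01,0],"spin":0}]}}

```text
time_s: 21.02
tcp_pos: [0.5671, 0.0141, 0.2555]
eef_rot: [179.3, 1.4, 119.0]
contact_force: [0.3, 0.2, 0.5]
gripper_width: 0.0881
```

Run:
```python
from h import *
st(); lean()
```

```text
21.02 [0.5671 0.0141 0.2555] [179.26   1.36 118.96] J [  22.1    8.6  -12.2    1.4  -68.3 -173.6] F [0.3 0.2 0.5] w 0.0881
lean deg x,y [ 1.31 -0.83] az -32.410215367721854
```

Lean is now 1.5°, which is good. From here I keep clear of joint limits. Measuring the knob from close by.

Run:
```python
from h import *
im,d=r.capture('wrist'); np.save('w2.npy',d); cv2.imwrite('pics/w2.png',im)
P=cloud('wrist',d); find('wrist','cover_knob')
m=(P[...,2]>.074)&(P[...,2]<.09)&(np.hypot(P[...,0]-.576,P[...,1]+.012)<.045)
q=P[m]; print(m.sum(),np.median(q[:,2])); (c,rad)=cv2.minEnclosingCircle((q[:,:2]*1000).astype(np.float32)); print(c,rad)
# flats: radius by angle
a=np.degrees(np.arctan2(q[:,1]-c[1]/1000,q[:,0]-c[0]/1000))%30; h=np.hypot(q[:,0]-c[0]/1000,q[:,1]-c[1]/1000)
print([(i,round(np.percentile(h[(a>=i)&(a<i+3)],98)*1000,1)) for i in range(0,30,3)])
m=(P[...,2]>.036)&(P[...,2]<.05)&(np.hypot(P[...,0]-.576,P[...,1]+.012)<.11); print('disc z',np.median(P[m][:,2]),cv2.minEnclosingCircle((P[m][:,:2]*1000).astype(np.float32)))
u,v=pix('wrist',(.576,-.012,.082)).astype(int); cv2.imwrite('pics/w2c.png',cv2.resize(im[max(0,v-50):v+50,max(0,u-50):u+50],(500,500),interpolation=cv2.INTER_CUBIC)); print(u,v); st()
```

```text
wrist cover_knob pin 0.61 [ 0.57  -0.009  0.065] [306. 233.]
2116 0.0818895060071953
(573.122802734375, -8.543227195739746) 25.204877853393555
[(0, np.float64(24.7)), (3, np.float64(24.7)), (6, np.float64(24.5)), (9, np.float64(24.0)), (12, np.float64(24.2)), (15, np.float64(24.3)), (18, np.float64(23.9)), (21, np.float64(24.4)), (24, np.float64(24.5)), (27, np.float64(24.6))]
disc z 0.04164045650420495 ((573.1163940429688, -8.791969299316406), 95.4372787475586)
309 244
21.12 [0.5674 0.0154 0.2557] [179.21   1.34 119.05] J [  22.2    8.6  -12.1    1.3  -68.3 -173.6] F [0.7 0.  0. ] w 0.0875
```

View pics/w2c.png

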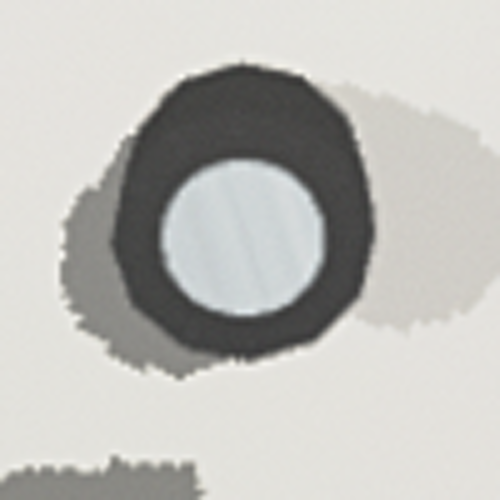

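The crop (500 px, centred on picture pixel (309,244)) shows the twelve-sided knob around (243,215). Depth gives the axis (573,-8.7) mm and top 82 mm, and the disc agrees. Flat normals lie near 14° mod 30, so yaw 134.

Run:
```python
from h import *
plan(.573,-.009,.12,yaw=134,n=6)
```

```text
[{"travel":[-0.0040,-0.0012,0.0226],"spin":-2.49},{"travel":[-0.0040,-0.0013,0.0226],"spin":-2.49},{"travel":[-0.0039,-0.0015,0.0226],"spin":-2.49},{"travel":[-0.0038,-0.0017,0.0226],"spin":-2.49},{"travel":[-0.0037,-0.0018,0.0226],"spin":-2.49}]
[{"travel":[-0.0037,-0.0020,0.0226],"spin":-2.49}]
```

Call:
{"api": "send_rows", "payload": {"motion": [{"travel":[-0.004,-0.001,0.023],"spin":-2.5},{"travel":[-0.004,-0.001,0.023],"spin":-2.5},{"travel":[-0.004,-0.0015,0.023],"spin":-2.5},{"travel":[-0.004,-0.0015,0.023],"spin":-2.5},{"travel":[-0.004,-0.002,0.023],"spin":-2.5}]}}

```text
time_s: 21.53
tcp_pos: [0.5824, -0.0036, 0.149]
eef_rot: [178.7, 2.5, 133.0]
contact_force: [-0.1, 0.2, 0.3]
gripper_width: 0.0874
```

Run:
```python
from h import *
st(); lean(); plan(.573,-.009,.054,yaw=134,n=7)
```

```text
21.53 [ 0.5824 -0.0036  0.149 ] [178.71   2.5  132.97] J [  20.1   13.9  -20.5    2.2  -53.4 -158.4] F [-0.1  0.2  0.3] w 0.0874
lean deg x,y [ 2.65 -0.94] az -19.628979187707532
[{"travel":[0.0004,-0.0015,0.0136],"spin":-0.15},{"travel":[0.0004,-0.0015,0.0136],"spin":-0.15},{"travel":[0.0004,-0.0015,0.0136],"spin":-0.15},{"travel":[0.0004,-0.0015,0.0136],"spin":-0.15},{"travel":[0.0004,-0.0015,0.0136],"spin":-0.15}]
[{"travel":[0.0004,-0.0015,0.0136],"spin":-0.15},{"travel":[0.0004,-0.0015,0.0136],"spin":-0.15}]
```

Call:
{"api": "send_rows", "payload": {"motion": [{"travel":[0,-0.002,0.008],"spin":0},{"travel":[0,-0.002,0.008],"spin":0},{"travel":[0,-0.002,0.008],"spin":0},{"travel":[0,-0.002,0.008],"spin":0},{"travel":[0,-0.002,0.008],"spin":0}]}}

```text
time_s: 21.95
tcp_pos: [0.5767, -0.0117, 0.1073]
eef_rot: [178.8, 2.7, 133.2]
contact_force: [0.4, -0.3, 0.5]
gripper_width: 0.0873
```

Run:
```python
from h import *
st(); lean(); plan(.573,-.009,.054,yaw=134,n=5)
```

```text
21.95 [ 0.5767 -0.0117  0.1073] [178.78   2.73 133.18] J [  19.6   15.9  -24.3    2.7  -47.6 -158.2] F [ 0.4 -0.3  0.5] w 0.0873
lean deg x,y [ 2.76 -1.16] az -22.728512831710635
[{"travel":[0.0009,-0.0002,0.0107],"spin":-0.16},{"travel":[0.0009,-0.0002,0.0107],"spin":-0.16},{"travel":[0.0009,-0.0002,0.0107],"spin":-0.16},{"travel":[0.0009,-0.0002,0.0107],"spin":-0.16},{"travel":[0.0009,-0.0002,0.0107],"spin":-0.16}]
```

Slow descent adds no lean and a fast ascent takes it off, so one ratchet cycle.

Call:
{"api": "send_rows", "payload": {"motion": [{"travel":[0,0,-0.0415],"spin":0},{"travel":[0,0,-0.0415],"spin":0},{"travel":[0,0,-0.0415],"spin":0},{"travel":[0,0,-0.0415],"spin":0},{"travel":[0,0,-0.0415],"spin":0}]}}

```text
time_s: 22.37
tcp_pos: [0.5613, -0.009, 0.3086]
eef_rot: [179.8, 2.2, 133.0]
contact_force: [1.4, 1.3, 0.4]
gripper_width: 0.0876
```

Run:
```python
from h import *
st(); lean(); plan(.573,-.009,.12,yaw=134,n=15)
```

```text
22.37 [ 0.5613 -0.009   0.3086] [179.81   2.19 132.98] J [  20.5    6.3   -8.3    2.   -74.4 -158. ] F [1.4 1.3 0.4] w 0.0876
lean deg x,y [ 1.63 -1.47] az -42.12911265477617
[{"travel":[-0.0005,0.0006,0.0126],"spin":-0.07},{"travel":[-0.0005,0.0006,0.0126],"spin":-0.07},{"travel":[-0.0005,0.0006,0.0126],"spin":-0.07},{"travel":[-0.0005,0.0006,0.0126],"spin":-0.07},{"travel":[-0.0005,0.0006,0.0126],"spin":-0.07}]
[{"travel":[-0.0005,0.0006,0.0126],"spin":-0.07},{"travel":[-0.0005,0.0006,0.0126],"spin":-0.07},{"travel":[-0.0005,0.0006,0.0126],"spin":-0.07},{"travel":[-0.0005,0.0006,0.0126],"spin":-0.07},{"travel":[-0.0005,0.0006,0.0126],"spin":-0.07}]
[{"travel":[-0.0005,0.0006,0.0126],"spin":-0.07},{"travel":[-0.0005,0.0006,0.0126],"spin":-0.07},{"travel":[-0.0005,0.0006,0.0126],"spin":-0.07},{"travel":[-0.0005,0.0006,0.0126],"spin":-0.07},{"travel":[-0.0005,0.0006,0.0126],"spin":-0.07}]
```

Call:
{"api": "send_rows", "payload": {"motion": [{"travel":[0,0.0003,0.01],"spin":0},{"travel":[0,0.0003,0.01],"spin":0},{"travel":[0,0.0003,0.01],"spin":0},{"travel":[0,0.0003,0.01],"spin":0},{"travel":[0,0.0003,0.01],"spin":0}]}}

```text
time_s: 22.78
tcp_pos: [0.5702, -0.0087, 0.2709]
eef_rot: [178.6, 3.0, 132.9]
contact_force: [-0.7, 0.5, -0.3]
gripper_width: 0.0877
```

Call:
{"api": "send_rows", "payload": {"motion": [{"travel":[0,0.0003,0.01],"spin":0},{"travel":[0,0.0003,0.01],"spin":0},{"travel":[0,0.0003,0.01],"spin":0},{"travel":[0,0.0003,0.01],"spin":0},{"travel":[0,0.0003,0.01],"spin":0}]}}

```text
time_s: 23.2
tcp_pos: [0.5717, -0.0096, 0.2102]
eef_rot: [179.0, 2.8, 132.9]
contact_force: [0.4, 0.9, -0.9]
gripper_width: 0.0877
```

Call:
{"api": "send_rows", "payload": {"motion": [{"travel":[0,0.0003,0.01],"spin":0},{"travel":[0,0.0003,0.01],"spin":0},{"travel":[0,0.0003,0.01],"spin":0},{"travel":[0,0.0003,0.01],"spin":0},{"travel":[0,0.0003,0.01],"spin":0}]}}

```text
time_s: 23.62
tcp_pos: [0.5751, -0.0099, 0.154]
eef_rot: [179.1, 2.7, 132.9]
contact_force: [-0.0, -0.5, -0.5]
gripper_width: 0.0878
```

Run:
```python
from h import *
st(); lean(); plan(.573,-.009,.054,yaw=134,n=10)
```

```text
23.62 [ 0.5751 -0.0099  0.154 ] [179.12   2.73 132.9 ] J [  20.    13.1  -21.1    2.7  -53.9 -158.6] F [-0.  -0.5 -0.5] w 0.0878
lean deg x,y [ 2.5 -1.4] az -29.27272301570667
[{"travel":[0.0002,-0.0001,0.0100],"spin":-0.11},{"travel":[0.0002,-0.0001,0.0100],"spin":-0.11},{"travel":[0.0002,-0.0001,0.0100],"spin":-0.11},{"travel":[0.0002,-0.0001,0.0100],"spin":-0.11},{"travel":[0.0002,-0.0001,0.0100],"spin":-0.11}]
[{"travel":[0.0002,-0.0001,0.0100],"spin":-0.11},{"travel":[0.0002,-0.0001,0.0100],"spin":-0.11},{"travel":[0.0002,-0.0001,0.0100],"spin":-0.11},{"travel":[0.0002,-0.0001,0.0100],"spin":-0.11},{"travel":[0.0002,-0.0001,0.0100],"spin":-0.11}]
```

Call:
{"api": "send_rows", "payload": {"motion": [{"travel":[0.0008,-0.0003,0.01],"spin":0},{"travel":[0.0008,-0.0003,0.01],"spin":0},{"travel":[0.0008,-0.0003,0.01],"spin":0},{"travel":[0.0008,-0.0003,0.01],"spin":0},{"travel":[0.0008,-0.0003,0.01],"spin":0}]}}

```text
time_s: 24.03
tcp_pos: [0.5741, -0.0091, 0.0988]
eef_rot: [179.1, 2.8, 132.9]
contact_force: [0.2, -0.9, 0.5]
gripper_width: 0.0878
```

Call:
{"api": "send_rows", "payload": {"motion": [{"travel":[0.0008,-0.0003,0.01],"spin":0},{"travel":[0.0008,-0.0003,0.01],"spin":0},{"travel":[0.0008,-0.0003,0.007],"spin":0},{"travel":[0,0,0],"spin":0}]}}

```text
time_s: 24.37
tcp_pos: [0.5719, -0.0089, 0.0666]
eef_rot: [179.2, 2.7, 132.9]
contact_force: [-0.1, -0.2, -0.3]
gripper_width: 0.0874
```

Run:
```python
from h import *
st(); lean(); plan(.573,-.009,.054,yaw=134)
```

```text
24.37 [ 0.5719 -0.0089  0.0666] [179.19   2.69 132.9 ] J [  20.2   18.5  -27.3    3.2  -42.4 -159.6] F [-0.1 -0.2 -0.3] w 0.0874
lean deg x,y [ 2.42 -1.42] az -30.34519597824663
[{"travel":[-0.0008,0.0007,0.0126],"spin":-1.10}]
```

Call:
{"api": "send_rows", "payload": {"motion": [{"travel":[0,0,0.006],"spin":-0.5},{"travel":[0,0,0.004],"spin":-0.5},{"travel":[0,0,0],"spin":0}]}}

```text
time_s: 24.62
tcp_pos: [0.5729, -0.0091, 0.056]
eef_rot: [179.2, 2.7, 134.0]
contact_force: [0.5, 0.1, -0.4]
gripper_width: 0.0881
```

Call:
{"api": "send_rows", "payload": {"motion": [{"travel":[0,0,0],"spin":0},{"travel":[0,0,0],"spin":0},{"travel":[0,0,0],"spin":0},{"travel":[0,0,0],"spin":0},{"travel":[0,0,0],"spin":0}], "gripper": -1, "squeeze": 40}}

```text
time_s: 25.03
tcp_pos: [0.574, -0.0088, 0.0573]
eef_rot: [179.1, 2.8, 134.0]
contact_force: [-0.3, -0.8, 0.2]
gripper_width: 0.0598
```

Call:
{"api": "send_rows", "payload": {"motion": [{"travel":[0,0,0],"spin":0},{"travel":[0,0,0],"spin":0},{"travel":[0,0,0],"spin":0},{"travel":[0,0,0],"spin":0}]}}

```text
time_s: 25.37
tcp_pos: [0.5731, -0.0096, 0.0577]
eef_rot: [179.2, 2.8, 134.0]
contact_force: [-0.2, -0.3, -0.6]
gripper_width: 0.0476
```

Run:
```python
from h import *
st(); lean()
```

```text
25.37 [ 0.5731 -0.0096  0.0577] [179.17   2.79 134.02] J [  20.1   19.2  -27.8    3.4  -41.1 -158.6] F [-0.2 -0.3 -0.6] w 0.0476
lean deg x,y [ 2.54 -1.43] az -29.383418914410605
```

Call:
{"api": "send_rows", "payload": {"motion": [{"travel":[0,0,-0.0002],"spin":-6},{"travel":[0,0,-0.0002],"spin":-6},{"travel":[0,0,-0.0002],"spin":-6},{"travel":[0,0,-0.0002],"spin":-6},{"travel":[0,0,-0.0002],"spin":-6}]}}

```text
time_s: 25.78
tcp_pos: [0.5719, -0.0103, 0.0583]
eef_rot: [-179.2, 2.7, 165.1]
contact_force: [-0.7, -1.7, -0.3]
gripper_width: 0.0477
```

Run:
```python
from h import *
st(); lean(); print(r.get_state()['moment'])
```

```text
25.78 [ 0.5719 -0.0103  0.0583] [-179.2     2.71  165.07] J [  20.1   19.2  -27.8    3.3  -41.3 -127.5] F [-0.7 -1.7 -0.3] w 0.0477
lean deg x,y [ 2.41 -1.47] az -31.299436896435587
[-0.75845016  0.2896528  -0.14406923]
```

Call:
{"api": "send_rows", "payload": {"motion": [{"travel":[0,0,-0.0002],"spin":-7},{"travel":[0,0,-0.0002],"spin":-7},{"travel":[0,0,-0.0002],"spin":-7},{"travel":[0,0,-0.0002],"spin":-7},{"travel":[0,0,-0.0002],"spin":-7}]}}

```text
time_s: 26.2
tcp_pos: [0.5717, -0.0119, 0.0594]
eef_rot: [-177.7, 1.7, -159.1]
contact_force: [-0.3, -2.6, -0.6]
gripper_width: 0.0477
```

Call:
{"api": "send_rows", "payload": {"motion": [{"travel":[0,0,-0.0002],"spin":-7},{"travel":[0,0,-0.0002],"spin":-7},{"travel":[0,0,-0.0002],"spin":-7},{"travel":[0,0,-0.0002],"spin":-7},{"travel":[0,0,-0.0002],"spin":-7}]}}

```text
time_s: 26.62
tcp_pos: [0.5723, -0.0131, 0.0608]
eef_rot: [-177.1, -0.0, -123.3]
contact_force: [0.0, -1.0, 1.5]
gripper_width: 0.0477
```

Call:
{"api": "send_rows", "payload": {"motion": [{"travel":[0,0,-0.0002],"spin":-7},{"travel":[0,0,-0.0002],"spin":-7},{"travel":[0,0,-0.0002],"spin":-7},{"travel":[0,0,-0.0002],"spin":-7},{"travel":[0,0,-0.0002],"spin":-7}]}}

```text
time_s: 27.03
tcp_pos: [0.573, -0.0138, 0.062]
eef_rot: [-177.6, -1.7, -87.5]
contact_force: [0.1, -1.5, 0.5]
gripper_width: 0.0477
```

Call:
{"api": "send_rows", "payload": {"motion": [{"travel":[0,0,-0.0002],"spin":-7},{"travel":[0,0,-0.0002],"spin":-7},{"travel":[0,0,-0.0002],"spin":-7},{"travel":[0,0,-0.0002],"spin":-7},{"travel":[0,0,-0.0002],"spin":-7}]}}

```text
time_s: 27.45
tcp_pos: [0.5739, -0.0139, 0.0628]
eef_rot: [-179.0, -2.9, -51.7]
contact_force: [1.3, -1.0, -2.0]
gripper_width: 0.0476
```

Run:
```python
from h import *
st(); lean(); print(r.get_state()['moment'])
```

```text
27.45 [ 0.5739 -0.0139  0.0628] [-178.98   -2.87  -51.69] J [ 19.8  18.9 -27.6   3.6 -41.7  15.9] F [ 1.3 -1.  -2. ] w 0.0476
lean deg x,y [ 2.58 -1.62] az -32.15435753437835
[-0.38489909  0.23202299 -0.0082483 ]
```

Call:
{"api": "send_rows", "payload": {"motion": [{"travel":[0,0,-0.0002],"spin":-7},{"travel":[0,0,-0.0002],"spin":-7},{"travel":[0,0,-0.0002],"spin":-7},{"travel":[0,0,-0.0002],"spin":-7},{"travel":[0,0,-0.0002],"spin":-7}]}}

```text
time_s: 27.87
tcp_pos: [0.5749, -0.0132, 0.0633]
eef_rot: [179.2, -3.0, -15.8]
contact_force: [0.0, 1.0, -0.9]
gripper_width: 0.0477
```

Call:
{"api": "send_rows", "payload": {"motion": [{"travel":[0,0,-0.0002],"spin":-7},{"travel":[0,0,-0.0002],"spin":-7},{"travel":[0,0,-0.0002],"spin":-7},{"travel":[0,0,-0.0002],"spin":-7},{"travel":[0,0,-0.0002],"spin":-7}]}}

```text
time_s: 28.28
tcp_pos: [0.5766, -0.0113, 0.0641]
eef_rot: [177.7, -2.2, 20.0]
contact_force: [-0.5, 0.7, -1.8]
gripper_width: 0.0477
```

Call:
{"api": "send_rows", "payload": {"motion": [{"travel":[0,0,-0.0002],"spin":-7},{"travel":[0,0,-0.0002],"spin":-7},{"travel":[0,0,-0.0002],"spin":-7},{"travel":[0,0,-0.0002],"spin":-7},{"travel":[0,0,-0.0002],"spin":-7}]}}

```text
time_s: 28.7
tcp_pos: [0.5751, -0.0093, 0.0643]
eef_rot: [177.0, -0.5, 55.8]
contact_force: [-2.0, 1.7, 2.4]
gripper_width: 0.0475
```

Call:
{"api": "send_rows", "payload": {"motion": [{"travel":[0,0,-0.0002],"spin":-7},{"travel":[0,0,-0.0002],"spin":-7},{"travel":[0,0,-0.0002],"spin":-7},{"travel":[0,0,-0.0002],"spin":-7},{"travel":[0,0,-0.0002],"spin":-5}]}}

```text
time_s: 29.12
tcp_pos: [0.573, -0.0089, 0.0648]
eef_rot: [177.5, 1.2, 89.8]
contact_force: [-0.1, -1.5, 0.8]
gripper_width: 0.0477
```

Run:
```python
from h import *
st(); lean(); print(r.get_state()['moment'])
```

```text
29.12 [ 0.573  -0.0089  0.0648] [177.45   1.24  89.75] J [ 20.1  18.7 -27.3   3.1 -42.1 157.5] F [-0.1 -1.5  0.8] w 0.0477
lean deg x,y [ 2.54 -1.25] az -26.194977187490377
[-0.32964536  0.36439587 -0.09732469]
```

Call:
{"api": "send_rows", "payload": {"motion": [{"travel":[0,0,0],"spin":0},{"travel":[0,0,0],"spin":0},{"travel":[0,0,0],"spin":0},{"travel":[0,0,0],"spin":0},{"travel":[0,0,0],"spin":0}], "gripper": 1}}

```text
time_s: 29.53
tcp_pos: [0.574, -0.0083, 0.065]
eef_rot: [177.3, 1.2, 89.5]
contact_force: [-0.2, -0.9, 0.4]
gripper_width: 0.0756
```

Call:
{"api": "send_rows", "payload": {"motion": [{"travel":[0,0,0],"spin":0},{"travel":[0,0,0],"spin":0},{"travel":[0,0,0],"spin":0},{"travel":[0,0,0],"spin":7},{"travel":[0,0,0],"spin":7}]}}

```text
time_s: 29.95
tcp_pos: [0.5742, -0.0082, 0.065]
eef_rot: [177.1, 0.5, 75.1]
contact_force: [0.6, 0.3, 0.2]
gripper_width: 0.0877
```

Call:
{"api": "send_rows", "payload": {"motion": [{"travel":[0,0,0],"spin":7},{"travel":[0,0,0],"spin":7},{"travel":[0,0,0],"spin":7},{"travel":[0,0,0],"spin":7},{"travel":[0,0,0],"spin":7}]}}

```text
time_s: 30.37
tcp_pos: [0.5742, -0.0082, 0.065]
eef_rot: [177.4, -1.3, 39.3]
contact_force: [0.7, 0.3, 0.7]
gripper_width: 0.0876
```

Run:
```python
from h import *
st(); lean()
```

```text
30.37 [ 0.5742 -0.0082  0.065 ] [177.39  -1.3   39.3 ] J [ 20.1  18.7 -27.2   3.  -42.  106.9] F [0.7 0.3 0.7] w 0.0876
lean deg x,y [ 2.66 -1.2 ] az -24.19854441830125
```

Call:
{"api": "send_rows", "payload": {"motion": [{"travel":[0,0,0],"spin":7},{"travel":[0,0,0],"spin":7},{"travel":[0,0,0],"spin":7},{"travel":[0,0,0],"spin":7},{"travel":[0,0,0],"spin":7}]}}

```text
time_s: 30.78
tcp_pos: [0.5742, -0.0082, 0.065]
eef_rot: [178.6, -2.6, 3.5]
contact_force: [-0.1, -0.6, -0.1]
gripper_width: 0.0877
```

Call:
{"api": "send_rows", "payload": {"motion": [{"travel":[0,0,0],"spin":7},{"travel":[0,0,0],"spin":7},{"travel":[0,0,0],"spin":7},{"travel":[0,0,0],"spin":7},{"travel":[0,0,0],"spin":7}]}}

```text
time_s: 31.2
tcp_pos: [0.5743, -0.0082, 0.065]
eef_rot: [-179.6, -2.9, -32.4]
contact_force: [0.2, 0.3, 0.0]
gripper_width: 0.0874
```

Call:
{"api": "send_rows", "payload": {"motion": [{"travel":[0,0,0],"spin":7},{"travel":[0,0,0],"spin":7},{"travel":[0,0,0],"spin":7},{"travel":[0,0,0],"spin":7},{"travel":[0,0,0],"spin":7}]}}

```text
time_s: 31.62
tcp_pos: [0.5743, -0.0082, 0.065]
eef_rot: [-178.0, -2.1, -68.2]
contact_force: [0.7, 0.1, 0.7]
gripper_width: 0.0877
```

Call:
{"api": "send_rows", "payload": {"motion": [{"travel":[0,0,0],"spin":7},{"travel":[0,0,0],"spin":7},{"travel":[0,0,0],"spin":7},{"travel":[0,0,0],"spin":7},{"travel":[0,0,0],"spin":7}]}}

```text
time_s: 32.03
tcp_pos: [0.5743, -0.0082, 0.065]
eef_rot: [-177.1, -0.5, -104.0]
contact_force: [-0.0, 0.8, 0.8]
gripper_width: 0.0876
```

Call:
{"api": "send_rows", "payload": {"motion": [{"travel":[0,0,0],"spin":7},{"travel":[0,0,0],"spin":7},{"travel":[0,0,0],"spin":7},{"travel":[0,0,0],"spin":7},{"travel":[0,0,0],"spin":7}]}}

```text
time_s: 32.45
tcp_pos: [0.5744, -0.0082, 0.0649]
eef_rot: [-177.4, 1.3, -139.8]
contact_force: [-0.3, -0.0, 1.0]
gripper_width: 0.0882
```

Call:
{"api": "send_rows", "payload": {"motion": [{"travel":[0,0,0],"spin":7},{"travel":[0,0,0],"spin":7},{"travel":[0,0,0],"spin":7},{"travel":[0,0,0],"spin":7},{"travel":[0,0,0],"spin":7}]}}

```text
time_s: 32.87
tcp_pos: [0.5744, -0.0083, 0.0649]
eef_rot: [-178.6, 2.6, -175.6]
contact_force: [0.2, 0.0, -0.4]
gripper_width: 0.0874
```

Call:
{"api": "send_rows", "payload": {"motion": [{"travel":[0,0,0],"spin":7},{"travel":[0,0,0],"spin":7},{"travel":[0,0,0],"spin":7},{"travel":[0,0,0],"spin":7}]}}

```text
time_s: 33.2
tcp_pos: [0.5743, -0.0083, 0.0649]
eef_rot: [180.0, 2.9, 155.8]
contact_force: [0.6, -0.3, 0.2]
gripper_width: 0.0877
```

Run:
```python
from h import *
st(); lean(); plan(.573,-.009,.064,yaw=149.75)
```

```text
33.2 [ 0.5743 -0.0083  0.0649] [179.98   2.93 155.76] J [  20.1   18.7  -27.2    3.   -42.  -136.5] F [ 0.6 -0.3  0.2] w 0.0877
lean deg x,y [ 2.68 -1.18] az -23.78721369533943
[{"travel":[0.0009,-0.0012,0.0009],"spin":6.01}]
```

Call:
{"api": "send_rows", "payload": {"motion": [{"travel":[0.001,-0.001,0.001],"spin":6},{"travel":[0,0,0],"spin":0}]}}

```text
time_s: 33.37
tcp_pos: [0.5731, -0.0088, 0.0638]
eef_rot: [179.6, 2.9, 149.1]
contact_force: [-0.5, -0.5, 0.7]
gripper_width: 0.0876
```

Call:
{"api": "send_rows", "payload": {"motion": [{"travel":[0,0,0],"spin":0},{"travel":[0,0,0],"spin":0},{"travel":[0,0,0],"spin":0},{"travel":[0,0,0],"spin":0},{"travel":[0,0,0],"spin":0}], "gripper": -1, "squeeze": 40}}

```text
time_s: 33.78
tcp_pos: [0.5734, -0.0088, 0.064]
eef_rot: [179.7, 2.9, 149.7]
contact_force: [0.4, 0.5, -0.0]
gripper_width: 0.0599
```

Call:
{"api": "send_rows", "payload": {"motion": [{"travel":[0,0,0],"spin":0},{"travel":[0,0,0],"spin":0},{"travel":[0,0,0],"spin":0},{"travel":[0,0,0],"spin":0}]}}

```text
time_s: 34.12
tcp_pos: [0.5723, -0.01, 0.0642]
eef_rot: [179.8, 2.9, 149.9]
contact_force: [-0.6, 0.0, 0.5]
gripper_width: 0.0478
```

Call:
{"api": "send_rows", "payload": {"motion": [{"travel":[0,0,-0.0002],"spin":-7},{"travel":[0,0,-0.0002],"spin":-7},{"travel":[0,0,-0.0002],"spin":-7},{"travel":[0,0,-0.0002],"spin":-7},{"travel":[0,0,-0.0002],"spin":-7}]}}

```text
time_s: 34.53
tcp_pos: [0.572, -0.0108, 0.0651]
eef_rot: [-178.4, 2.4, -174.4]
contact_force: [-0.6, -1.3, 1.3]
gripper_width: 0.0478
```

Call:
{"api": "send_rows", "payload": {"motion": [{"travel":[0,0,-0.0002],"spin":-7},{"travel":[0,0,-0.0002],"spin":-7},{"travel":[0,0,-0.0002],"spin":-7},{"travel":[0,0,-0.0002],"spin":-7},{"travel":[0,0,-0.0002],"spin":-7}]}}

```text
time_s: 34.95
tcp_pos: [0.5716, -0.0119, 0.0662]
eef_rot: [-177.3, 1.0, -138.6]
contact_force: [0.7, -2.6, 0.8]
gripper_width: 0.0478
```

Call:
{"api": "send_rows", "payload": {"motion": [{"travel":[0,0,-0.0002],"spin":-7},{"travel":[0,0,-0.0002],"spin":-7},{"travel":[0,0,-0.0002],"spin":-7},{"travel":[0,0,-0.0002],"spin":-7},{"travel":[0,0,-0.0002],"spin":-7}]}}

```text
time_s: 35.37
tcp_pos: [0.5722, -0.0128, 0.0673]
eef_rot: [-177.2, -0.8, -102.8]
contact_force: [0.7, -1.7, -1.0]
gripper_width: 0.0481
```

Call:
{"api": "send_rows", "payload": {"motion": [{"travel":[0,0,-0.0002],"spin":-7},{"travel":[0,0,-0.0002],"spin":-7},{"travel":[0,0,-0.0002],"spin":-7},{"travel":[0,0,-0.0002],"spin":-7},{"travel":[0,0,-0.0002],"spin":-7}]}}

```text
time_s: 35.78
tcp_pos: [0.5737, -0.0128, 0.0682]
eef_rot: [-178.1, -2.3, -67.0]
contact_force: [0.7, -0.4, 0.2]
gripper_width: 0.0479
```

Call:
{"api": "send_rows", "payload": {"motion": [{"travel":[0,0,-0.0002],"spin":-7},{"travel":[0,0,-0.0002],"spin":-7},{"travel":[0,0,-0.0002],"spin":-7},{"travel":[0,0,-0.0002],"spin":-7},{"travel":[0,0,-0.0002],"spin":-7}]}}

```text
time_s: 36.2
tcp_pos: [0.5746, -0.0123, 0.0692]
eef_rot: [-179.7, -3.1, -31.2]
contact_force: [-1.6, 0.9, 1.9]
gripper_width: 0.0478
```

Call:
{"api": "send_rows", "payload": {"motion": [{"travel":[0,0,-0.0002],"spin":-7},{"travel":[0,0,-0.0002],"spin":-7},{"travel":[0,0,-0.0002],"spin":-7},{"travel":[0,0,-0.0002],"spin":-7},{"travel":[0,0,-0.0002],"spin":-7}]}}

```text
time_s: 36.62
tcp_pos: [0.5745, -0.0113, 0.0699]
eef_rot: [178.5, -2.7, 4.7]
contact_force: [-0.3, 0.5, 0.4]
gripper_width: 0.0475
```

Call:
{"api": "send_rows", "payload": {"motion": [{"travel":[0,0,-0.0002],"spin":-7},{"travel":[0,0,-0.0002],"spin":-7},{"travel":[0,0,-0.0002],"spin":-7},{"travel":[0,0,-0.0002],"spin":-7},{"travel":[0,0,-0.0002],"spin":-7}]}}

```text
time_s: 37.03
tcp_pos: [0.5738, -0.0107, 0.0704]
eef_rot: [177.3, -1.3, 40.5]
contact_force: [-0.2, -0.6, -0.3]
gripper_width: 0.0476
```

Call:
{"api": "send_rows", "payload": {"motion": [{"travel":[0,0,-0.0002],"spin":-7},{"travel":[0,0,-0.0002],"spin":-7},{"travel":[0,0,-0.0002],"spin":-7},{"travel":[0,0,-0.0002],"spin":-7},{"travel":[0,0,-0.0002],"spin":-7}]}}

```text
time_s: 37.45
tcp_pos: [0.5728, -0.0103, 0.0708]
eef_rot: [177.2, 0.5, 76.3]
contact_force: [-1.2, 0.2, 0.2]
gripper_width: 0.0476
```

Run:
```python
from h import *
st(); lean()
```

```text
37.45 [ 0.5728 -0.0103  0.0708] [177.19   0.54  76.25] J [ 19.9  18.2 -27.    3.  -42.8 144.2] F [-1.2  0.2  0.2] w 0.0476
lean deg x,y [ 2.59 -1.19] az -24.7163398607185
```

Call:
{"api": "send_rows", "payload": {"motion": [{"travel":[0,0,-0.0002],"spin":-7},{"travel":[0,0,-0.0002],"spin":-7}]}}

```text
time_s: 37.62
tcp_pos: [0.5725, -0.0101, 0.0711]
eef_rot: [177.4, 1.2, 90.6]
contact_force: [0.7, 0.3, 0.1]
gripper_width: 0.0478
```

Call:
{"api": "send_rows", "payload": {"motion": [{"travel":[0,0,0],"spin":0},{"travel":[0,0,0],"spin":0},{"travel":[0,0,0],"spin":0},{"travel":[0,0,0],"spin":0},{"travel":[0,0,0],"spin":0}], "gripper": 1}}

```text
time_s: 38.03
tcp_pos: [0.5729, -0.0095, 0.0709]
eef_rot: [177.4, 1.2, 90.2]
contact_force: [-0.3, 1.0, -0.0]
gripper_width: 0.0755
```

Call:
{"api": "send_rows", "payload": {"motion": [{"travel":[0,0,0],"spin":0},{"travel":[0,0,0],"spin":0},{"travel":[0,0,0],"spin":0}]}}

```text
time_s: 38.28
tcp_pos: [0.573, -0.0095, 0.0709]
eef_rot: [177.4, 1.1, 90.0]
contact_force: [-0.1, -0.4, -0.5]
gripper_width: 0.087
```

Call:
{"api": "send_rows", "payload": {"motion": [{"travel":[0,0,0],"spin":7},{"travel":[0,0,0],"spin":7},{"travel":[0,0,0],"spin":7},{"travel":[0,0,0],"spin":7},{"travel":[0,0,0],"spin":7}]}}

```text
time_s: 38.7
tcp_pos: [0.5729, -0.0095, 0.0708]
eef_rot: [177.2, -0.6, 54.3]
contact_force: [0.1, 1.3, 0.4]
gripper_width: 0.0875
```

Call:
{"api": "send_rows", "payload": {"motion": [{"travel":[0,0,0],"spin":7},{"travel":[0,0,0],"spin":7},{"travel":[0,0,0],"spin":7},{"travel":[0,0,0],"spin":7},{"travel":[0,0,0],"spin":7}]}}

```text
time_s: 39.12
tcp_pos: [0.5729, -0.0095, 0.0708]
eef_rot: [178.1, -2.1, 18.5]
contact_force: [0.2, -0.3, -0.3]
gripper_width: 0.0875
```

Call:
{"api": "send_rows", "payload": {"motion": [{"travel":[0,0,0],"spin":7},{"travel":[0,0,0],"spin":7},{"travel":[0,0,0],"spin":7},{"travel":[0,0,0],"spin":7},{"travel":[0,0,0],"spin":7}]}}

```text
time_s: 39.53
tcp_pos: [0.5729, -0.0096, 0.0708]
eef_rot: [179.7, -2.8, -17.3]
contact_force: [-0.7, -0.2, -1.4]
gripper_width: 0.0878
```

Call:
{"api": "send_rows", "payload": {"motion": [{"travel":[0,0,0],"spin":7},{"travel":[0,0,0],"spin":7},{"travel":[0,0,0],"spin":7},{"travel":[0,0,0],"spin":7},{"travel":[0,0,0],"spin":7}]}}

```text
time_s: 39.95
tcp_pos: [0.573, -0.0096, 0.0708]
eef_rot: [-178.6, -2.5, -53.2]
contact_force: [0.3, -0.5, -0.7]
gripper_width: 0.0877
```

Call:
{"api": "send_rows", "payload": {"motion": [{"travel":[0,0,0],"spin":7},{"travel":[0,0,0],"spin":7},{"travel":[0,0,0],"spin":7},{"travel":[0,0,0],"spin":7},{"travel":[0,0,0],"spin":7}]}}

```text
time_s: 40.37
tcp_pos: [0.573, -0.0096, 0.0709]
eef_rot: [-177.4, -1.2, -89.0]
contact_force: [0.4, 0.1, -0.2]
gripper_width: 0.0875
```

Run:
```python
from h import *
st(); lean(); plan(.573,-.009,.069,yaw=-90)
```

```text
40.37 [ 0.573  -0.0096  0.0709] [-177.39   -1.17  -88.96] J [ 19.9  18.2 -27.    2.9 -42.8 -21. ] F [ 0.4  0.1 -0.2] w 0.0875
lean deg x,y [ 2.63 -1.13] az -23.191989311043944
[{"travel":[-0.0006,-0.0000,0.0019],"spin":1.04}]
```

Now the third grip: go 2 mm lower, then turn 185°, watching the height.

Call:
{"api": "send_rows", "payload": {"motion": [{"travel":[0,0,0.002],"spin":0.7},{"travel":[0,0,0],"spin":0}]}}

```text
time_s: 40.53
tcp_pos: [0.5731, -0.0096, 0.0687]
eef_rot: [-177.4, -1.1, -89.9]
contact_force: [0.3, 0.4, 0.8]
gripper_width: 0.0874
```

Call:
{"api": "send_rows", "payload": {"motion": [{"travel":[0,0,0],"spin":0},{"travel":[0,0,0],"spin":0},{"travel":[0,0,0],"spin":0},{"travel":[0,0,0],"spin":0},{"travel":[0,0,0],"spin":0}], "gripper": -1, "squeeze": 40}}

```text
time_s: 40.95
tcp_pos: [0.573, -0.0097, 0.0685]
eef_rot: [-177.4, -1.2, -89.3]
contact_force: [-0.6, 0.2, 0.0]
gripper_width: 0.0599
```

Call:
{"api": "send_rows", "payload": {"motion": [{"travel":[0,0,0],"spin":0},{"travel":[0,0,0],"spin":0},{"travel":[0,0,0],"spin":0},{"travel":[0,0,0],"spin":0}]}}

```text
time_s: 41.28
tcp_pos: [0.5731, -0.0097, 0.0686]
eef_rot: [-177.4, -1.2, -89.2]
contact_force: [-0.7, 0.3, -0.3]
gripper_width: 0.0477
```

Call:
{"api": "send_rows", "payload": {"motion": [{"travel":[0,0,-0.0002],"spin":-7},{"travel":[0,0,-0.0002],"spin":-7},{"travel":[0,0,-0.0002],"spin":-7},{"travel":[0,0,-0.0002],"spin":-7},{"travel":[0,0,-0.0002],"spin":-7}]}}

```text
time_s: 41.7
tcp_pos: [0.5733, -0.0094, 0.0694]
eef_rot: [-178.5, -2.5, -53.5]
contact_force: [0.5, 0.4, -1.6]
gripper_width: 0.048
```

Call:
{"api": "send_rows", "payload": {"motion": [{"travel":[0,0,-0.0002],"spin":-7},{"travel":[0,0,-0.0002],"spin":-7},{"travel":[0,0,-0.0002],"spin":-7},{"travel":[0,0,-0.0002],"spin":-7},{"travel":[0,0,-0.0002],"spin":-7}]}}

```text
time_s: 42.12
tcp_pos: [0.5725, -0.0099, 0.0701]
eef_rot: [179.7, -2.8, -17.7]
contact_force: [-1.1, -1.0, 0.9]
gripper_width: 0.0477
```

Call:
{"api": "send_rows", "payload": {"motion": [{"travel":[0,0,-0.0002],"spin":-7},{"travel":[0,0,-0.0002],"spin":-7},{"travel":[0,0,-0.0002],"spin":-7},{"travel":[0,0,-0.0002],"spin":-7},{"travel":[0,0,-0.0002],"spin":-7}]}}

```text
time_s: 42.53
tcp_pos: [0.5714, -0.0108, 0.0711]
eef_rot: [178.1, -2.0, 18.2]
contact_force: [0.3, 0.2, 1.2]
gripper_width: 0.0479
```

Call:
{"api": "send_rows", "payload": {"motion": [{"travel":[0,0,-0.0002],"spin":-7},{"travel":[0,0,-0.0002],"spin":-7},{"travel":[0,0,-0.0002],"spin":-7},{"travel":[0,0,-0.0002],"spin":-7},{"travel":[0,0,-0.0002],"spin":-7}]}}

```text
time_s: 42.95
tcp_pos: [0.5705, -0.0124, 0.0722]
eef_rot: [177.3, -0.3, 54.0]
contact_force: [1.4, -3.8, -1.1]
gripper_width: 0.048
```

Call:
{"api": "send_rows", "payload": {"motion": [{"travel":[0,0,-0.0002],"spin":-7},{"travel":[0,0,-0.0002],"spin":-7},{"travel":[0,0,-0.0002],"spin":-7},{"travel":[0,0,-0.0002],"spin":-7},{"travel":[0,0,-0.0002],"spin":-4}]}}

```text
time_s: 43.37
tcp_pos: [0.571, -0.0138, 0.0732]
eef_rot: [177.5, 1.2, 87.0]
contact_force: [1.4, -1.0, -3.0]
gripper_width: 0.048
```

Run:
```python
from h import *
st(); lean()
```

```text
43.37 [ 0.571  -0.0138  0.0732] [177.54   1.24  86.97] J [ 19.7  18.  -26.9   3.1 -43.3 155.1] F [ 1.4 -1.  -3. ] w 0.048
lean deg x,y [ 2.39 -1.37] az -29.845620494757274
```

Call:
{"api": "send_rows", "payload": {"motion": [{"travel":[0,0,-0.004],"spin":-3},{"travel":[0,0,-0.006],"spin":-3},{"travel":[0,0,-0.006],"spin":0}]}}

```text
time_s: 43.62
tcp_pos: [0.569, -0.014, 0.0874]
eef_rot: [177.9, 1.5, 93.5]
contact_force: [0.0, -0.1, -3.5]
gripper_width: 0.048
```

Run:
```python
from h import *
st(); lean()
```

```text
43.62 [ 0.569  -0.014   0.0874] [177.91   1.55  93.51] J [ 19.7  16.9 -26.1   2.9 -45.4 161.8] F [ 0.  -0.1 -3.5] w 0.048
lean deg x,y [ 2.18 -1.42] az -32.962863762132336
```

Free. I'll lift to 0.165, then carry to the mat with yaw brought down (joint 6 must stay clear).

Call:
{"api": "send_rows", "payload": {"motion": [{"travel":[0,0,-0.015],"spin":0},{"travel":[0,0,-0.02],"spin":3},{"travel":[0,0,-0.02],"spin":5},{"travel":[0,0,-0.015],"spin":5},{"travel":[0,0,-0.01],"spin":5}]}}

```text
time_s: 44.03
tcp_pos: [0.5623, -0.0127, 0.1676]
eef_rot: [178.0, 1.0, 74.4]
contact_force: [0.5, 0.0, -1.9]
gripper_width: 0.0479
```

Run:
```python
from h import *
im,d=r.capture('top'); np.save('t2.npy',d); cv2.imwrite('pics/t2.png',im)
b=(im[...,0]>1.6*im[...,2])&(im[...,0]>60); b[:,:400]=0;b[:,530:]=0;b[:180]=0;b[320:]=0
P=cloud('top',d); q=P[b]; q=q[np.abs(q[:,2])<.01]; print('mat',cv2.minAreaRect((q[:,:2]*1000).astype(np.float32)))
st(); lean(); plan(.533,-.321,.165,yaw=26,n=16)
```

```text
mat ((534.733154296875, -321.6427917480469), (226.95188903808594, 228.69248962402344), 3.661208391189575)
44.08 [ 0.5634 -0.0125  0.1696] [177.83   0.91  74.03] J [ 20.1  11.6 -20.7   2.4 -56.5 142.7] F [0.8 0.2 0.2] w 0.0479
lean deg x,y [ 1.84 -1.48] az -38.80225709457699
[{"travel":[-0.0191,0.0035,0.0003],"spin":3.00},{"travel":[-0.0189,0.0045,0.0003],"spin":3.00},{"travel":[-0.0186,0.0055,0.0003],"spin":3.00},{"travel":[-0.0183,0.0064,0.0003],"spin":3.00},{"travel":[-0.0179,0.0074,0.0003],"spin":3.00}]
[{"travel":[-0.0175,0.0083,0.0003],"spin":3.00},{"travel":[-0.0170,0.0092,0.0003],"spin":3.00},{"travel":[-0.0165,0.0101,0.0003],"spin":3.00},{"travel":[-0.0160,0.0109,0.0003],"spin":3.00},{"travel":[-0.0154,0.0118,0.0003],"spin":3.00}]
[{"travel":[-0.0148,0.0125,0.0003],"spin":3.00},{"travel":[-0.0141,0.0133,0.0003],"spin":3.00},{"travel":[-0.0134,0.0140,0.0003],"spin":3.00},{"travel":[-0.0126,0.0147,0.0003],"spin":3.00},{"travel":[-0.0118,0.0153,0.0003],"spin":3.00}]
[{"travel":[-0.0110,0.0159,0.0003],"spin":3.00}]
```

Call:
{"api": "send_rows", "payload": {"motion": [{"travel":[-0.019,0.0035,0],"spin":3},{"travel":[-0.019,0.0045,0],"spin":3},{"travel":[-0.0185,0.0055,0],"spin":3},{"travel":[-0.0185,0.0065,0],"spin":3},{"travel":[-0.018,0.0075,0],"spin":3}]}}

```text
time_s: 44.5
tcp_pos: [0.5532, -0.1086, 0.1712]
eef_rot: [177.7, 0.2, 58.9]
contact_force: [0.0, 0.0, -1.7]
gripper_width: 0.0479
```

Call:
{"api": "send_rows", "payload": {"motion": [{"travel":[-0.0175,0.0085,0],"spin":3},{"travel":[-0.017,0.009,0],"spin":3},{"travel":[-0.0165,0.01,0],"spin":3},{"travel":[-0.016,0.011,0],"spin":3},{"travel":[-0.0155,0.012,0],"spin":3}]}}

```text
time_s: 44.92
tcp_pos: [0.5396, -0.2091, 0.1695]
eef_rot: [178.0, -0.3, 43.3]
contact_force: [1.1, -0.1, -2.3]
gripper_width: 0.0478
```

Call:
{"api": "send_rows", "payload": {"motion": [{"travel":[-0.015,0.0125,0],"spin":3},{"travel":[-0.014,0.0135,0],"spin":3},{"travel":[-0.0135,0.014,0],"spin":3},{"travel":[-0.0125,0.0145,0],"spin":3},{"travel":[-0.012,0.0155,0],"spin":3}]}}

```text
time_s: 45.33
tcp_pos: [0.5248, -0.3094, 0.1671]
eef_rot: [178.4, -0.6, 27.8]
contact_force: [0.2, 0.2, -2.8]
gripper_width: 0.0481
```

Run:
```python
from h import *
st(); lean(); plan(.533,-.321,.06,n=9)
```

```text
45.33 [ 0.5248 -0.3094  0.1671] [178.45  -0.63  27.75] J [-11.7  16.  -14.5   0.9 -58.1 128.9] F [ 0.2  0.2 -2.8] w 0.0481
lean deg x,y [ 1.28 -1.08] az -40.14503915103895
[{"travel":[0.0002,0.0016,0.0119],"spin":0.00},{"travel":[0.0002,0.0016,0.0119],"spin":0.00},{"travel":[0.0002,0.0016,0.0119],"spin":0.00},{"travel":[0.0002,0.0016,0.0119],"spin":0.00},{"travel":[0.0002,0.0016,0.0119],"spin":0.00}]
[{"travel":[0.0002,0.0016,0.0119],"spin":0.00},{"travel":[0.0002,0.0016,0.0119],"spin":0.00},{"travel":[0.0002,0.0016,0.0119],"spin":0.00},{"travel":[0.0002,0.0016,0.0119],"spin":0.00}]
```

Call:
{"api": "send_rows", "payload": {"motion": [{"travel":[0,0.0015,0.012],"spin":0},{"travel":[0,0.0015,0.012],"spin":0},{"travel":[0,0.0015,0.012],"spin":0},{"travel":[0,0.0015,0.012],"spin":0},{"travel":[0,0.0015,0.012],"spin":0}]}}

```text
time_s: 45.75
tcp_pos: [0.5282, -0.32, 0.1025]
eef_rot: [178.5, -0.6, 27.6]
contact_force: [0.6, -0.7, -2.3]
gripper_width: 0.0481
```

Call:
{"api": "send_rows", "payload": {"motion": [{"travel":[0,0.001,0.012],"spin":0},{"travel":[0,0.001,0.012],"spin":0},{"travel":[0,0,0.008],"spin":0},{"travel":[0,0,0],"spin":0}]}}

```text
time_s: 46.08
tcp_pos: [0.5264, -0.319, 0.0613]
eef_rot: [178.9, -0.3, 27.9]
contact_force: [0.3, 0.3, -2.6]
gripper_width: 0.048
```

Run:
```python
from h import *
st(); lean()
```

```text
46.08 [ 0.5264 -0.319   0.0613] [178.91  -0.25  27.93] J [-12.6  23.  -19.8   0.9 -46.2 129.9] F [ 0.3  0.3 -2.6] w 0.048
lean deg x,y [ 0.74 -0.85] az -48.98490531112261
```

Call:
{"api": "send_rows", "payload": {"motion": [{"travel":[0.003,0.003,0.008],"spin":0},{"travel":[0.003,0.002,0.008],"spin":0},{"travel":[0,0,0.007],"spin":0},{"travel":[0,0,0.005],"spin":0},{"travel":[0,0,0.002],"spin":0}]}}

```text
time_s: 46.5
tcp_pos: [0.5363, -0.3202, 0.0289]
eef_rot: [178.9, -0.3, 28.1]
contact_force: [0.6, -0.3, -2.6]
gripper_width: 0.0483
```

Call:
{"api": "send_rows", "payload": {"motion": [{"travel":[0,0,0.003],"spin":0},{"travel":[0,0,0.002],"spin":0}]}}

```text
time_s: 46.67
tcp_pos: [0.5366, -0.3207, 0.0238]
eef_rot: [178.8, -0.3, 28.1]
contact_force: [-2.7, -0.6, 5.1]
gripper_width: 0.0479
```

Run:
```python
from h import *
st(); lean()
```

```text
46.67 [ 0.5366 -0.3207  0.0238] [178.83  -0.28  28.13] J [-12.6  26.4 -20.5   1.  -42.2 129.9] F [-2.7 -0.6  5.1] w 0.0479
lean deg x,y [ 0.8 -0.9] az -48.33274806748425
```

Contact with the mat, +5 N. I'll open and rise, then look.

Call:
{"api": "send_rows", "payload": {"motion": [{"travel":[0,0,0],"spin":0},{"travel":[0,0,0],"spin":0},{"travel":[0,0,0],"spin":0},{"travel":[0,0,0],"spin":0},{"travel":[0,0,0],"spin":0}], "gripper": 1}}

```text
time_s: 47.08
tcp_pos: [0.5383, -0.3214, 0.0259]
eef_rot: [178.6, -0.5, 28.1]
contact_force: [0.5, -0.4, 0.4]
gripper_width: 0.0756
```

Call:
{"api": "send_rows", "payload": {"motion": [{"travel":[0,0,0],"spin":0},{"travel":[0,0,0],"spin":0},{"travel":[0,0,-0.015],"spin":0},{"travel":[0,0,-0.02],"spin":0},{"travel":[0,0,-0.02],"spin":0}]}}

```text
time_s: 47.5
tcp_pos: [0.5344, -0.3195, 0.0782]
eef_rot: [179.0, -0.1, 28.1]
contact_force: [0.4, 0.2, -0.7]
gripper_width: 0.0874
```

Call:
{"api": "send_rows", "payload": {"motion": [{"travel":[0,0,-0.025],"spin":0},{"travel":[0,0,-0.025],"spin":0},{"travel":[0,0,-0.025],"spin":0},{"travel":[0,0,-0.025],"spin":0},{"travel":[0,0,-0.025],"spin":0}]}}

```text
time_s: 47.92
tcp_pos: [0.5309, -0.3168, 0.2071]
eef_rot: [179.2, 0.0, 28.1]
contact_force: [-0.3, 0.7, -0.4]
gripper_width: 0.0873
```

Run:
```python
from h import *
im,d=r.capture('top'); np.save('t3.npy',d); cv2.imwrite('pics/t3.png',im)
for n in ['cover_knob','rack','stud_top','bar1_balance','bar2_balance','bar3_balance']: find('top',n)
im,d=r.capture('wrist'); find('wrist','cover_knob')
im,d=r.capture('scene'); np.save('s3.npy',d)
for n in ['cover_knob','rack','stud_top','bar1_balance','bar2_balance','bar3_balance']: find('scene',n)
st(); lean()
```

```text
top rack pin 0.55 [ 0.575 -0.012 -0.001] [344. 228.]
top stud_top pin 0.95 [ 0.572 -0.006  0.064] [343. 226.]
top bar1_balance pin 0.63 [0.571 0.292 0.007] [225. 227.]
top bar1_balance pin 0.6 [0.287 0.384 0.008] [185. 339.]
top bar2_balance pin 0.6 [0.528 0.401 0.012] [182. 243.]
top bar3_balance pin 0.96 [0.526 0.228 0.009] [250. 245.]
wrist cover_knob pin 0.67 [ 0.534 -0.319  0.031] [320. 215.]
scene cover_knob pin 0.63 [ 0.54  -0.321  0.035] [154. 323.]
scene cover_knob pin 0.39 [0.533 0.219 0.01 ] [399. 233.]
scene rack pin 0.83 [ 0.578 -0.015  0.001] [314. 288.]
scene rack pin 0.51 [0.438 0.008 0.001] [294. 241.]
scene stud_top pin 0.98 [ 0.573 -0.016  0.066] [312. 265.]
scene stud_top pin 0.39 [ 0.718 -0.3    0.   ] [199. 409.]
scene bar1_balance pin 0.92 [0.572 0.291 0.01 ] [436. 233.]
scene bar1_balance pin 0.69 [0.285 0.375 0.005] [395. 156.]
scene bar2_balance pin 0.64 [ 0.773  0.156 -0.001] [442. 327.]
scene bar3_balance pin 0.66 [0.533 0.225 0.007] [401. 233.]
48.72 [ 0.5312 -0.3169  0.2055] [1.7918e+02 4.0000e-02 2.8080e+01] J [-12.3  15.7  -9.4   0.7 -64.4 130.1] F [-0.4  0.2  0.5] w 0.0873
lean deg x,y [ 0.35 -0.74] az -64.51681151541644
```

View pics/t3.png

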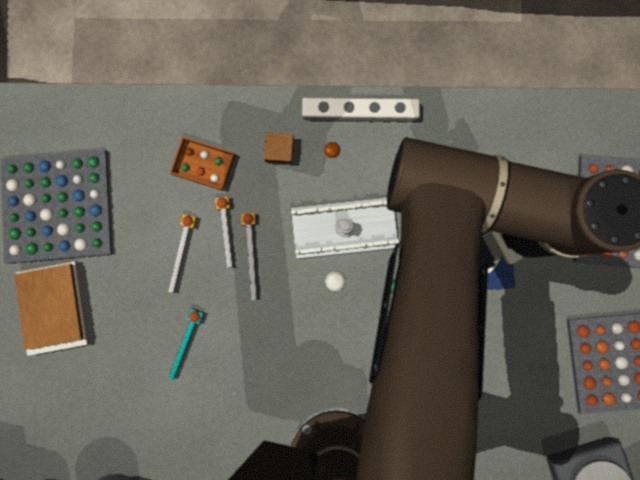

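The cover lies on the mat (wrist reads it 2 mm from its centre, z 0.031). The picture shows bar1 was knocked: shoe (222,202), tail (230,266). Bar3 has its shoe at (248,218), bar2 at (188,221), and the rack is clear at (345,228).

```bash
cat >> h.py <<'E'
def barfit(P,c0,rad,off):
    # shoe from z>.019 dome; axis line from points 3..18mm high
    m=(np.hypot(P[...,0]-c0[0],P[...,1]-c0[1])<rad)&(P[...,2]>.009)&(P[...,2]<.03)
    q=P[m]; vx,vy,x,y=cv2.fitLine((q[:,:2]).astype(np.float32),cv2.DIST_HUBER,0,.001,.001).ravel()
    a=np.array([vx,vy]); a*=np.sign(a[0]); t=(q[:,:2]-[x,y])@a; n=np.array([-a[1],a[0]])
    print('n',len(q),'axis deg',round(np.degrees(np.arctan2(a[1],a[0])),2),'span',np.round(np.percentile(t,[.5,99.5]),3),'pt',np.round([x,y],4),'width pct',np.round(np.percentile((q[:,:2]-[x,y])@n,[2,98]),4), end=' ')
    h=q[q[:,2]>.018]; print('dome',len(h),np.round(h[:,:2].mean(0),4) if len(h) else '')
    end=np.percentile(t,99.5); print('   balance from shoe end', np.round(np.array([x,y])+a*(end-.076),4))
E
python3 - <<'E'
from h import *
for c,f in(('top','t3.npy'),('scene','s3.npy')):
    P=cloud(c,np.load(f)); print(c)
    for b,c0,L in(('b1',(.56,.294),.115),('b2',(.515,.398),.11),('b3',(.51,.23),.12)): 
        # isolate by strip
        Q=P.copy(); 
        lim={'b1':(.262,.345),'b2':(.352,.47),'b3':(.18,.262)}[b]; Q[(P[...,1]<lim[0])|(P[...,1]>lim[1])]=np.nan
        print(b,end=' '); barfit(Q,c0,L,0)
    m=(P[...,2]>.026)&(P[...,2]<.037)&(np.abs(P[...,0]-.573)<.09)&(np.abs(P[...,1]+.008)<.15)
    q=P[m]; print('rail',len(q),cv2.minAreaRect((q[:,:2]*1000).astype(np.float32)))
    m=(P[...,2]>.008)&(P[...,2]<.037)&(np.abs(P[...,0]-.573)<.09)&(np.abs(P[...,1]+.008)<.15)
    q=P[m]; print('base',len(q),cv2.minAreaRect((q[:,:2]*1000).astype(np.float32)))
    m=(P[...,2]>.055)&(P[...,2]<.07)&(np.abs(P[...,0]-.573)<.03)&(np.abs(P[...,1]+.008)<.03); print('stud',P[m].mean(0))
E
```

```text
top
b1 n 489 axis deg 8.18 span [-0.108  0.098] pt [0.5766 0.2935] width pct [-0.0149  0.0155] dome 145 [0.6111 0.2981]
   balance from shoe end [0.598  0.2966]
b2 n 515 axis deg -11.95 span [-0.112  0.081] pt [0.5192 0.4007] width pct [-0.0146  0.0158] dome 147 [0.5439 0.3955]
   balance from shoe end [0.5246 0.3996]
b3 n 541 axis deg 5.38 span [-0.125  0.091] pt [0.5164 0.2271] width pct [-0.0148  0.0149] dome 147 [0.5499 0.2305]
   balance from shoe end [0.5316 0.2285]
rail 398 ((573.9945068359375, -9.656341552734375), (108.3878173828125, 255.43931579589844), 7.060158729553223)
base 4646 ((573.974365234375, -9.747756958007812), (130.2581787109375, 260.0414733886719), 6.977807998657227)
stud [ 0.57383699 -0.01004409  0.06221868]
scene
b1 n 620 axis deg 7.61 span [-0.13   0.075] pt [0.6    0.2898] width pct [-0.0127  0.018 ] dome 150 [0.6226 0.2957]
   balance from shoe end [0.5989 0.2897]
b2 n 501 axis deg -11.44 span [-0.128  0.068] pt [0.5333 0.392 ] width pct [-0.0144  0.0165] dome 116 [0.5615 0.3863]
   balance from shoe end [0.5255 0.3936]
b3 n 635 axis deg 4.79 span [-0.115  0.101] pt [0.5078 0.2194] width pct [-0.0119  0.0183] dome 136 [0.5638 0.2265]
   balance from shoe end [0.5327 0.2215]
rail 797 ((574.0140991210938, -13.168502807617188), (112.33600616455078, 257.61669921875), 6.881348609924316)
base 6516 ((574.8657836914062, -13.804962158203125), (131.7020263671875, 261.0052490234375), 7.131693363189697)
stud [ 0.57736646 -0.01539094  0.06281813]
```

Rack: centre (574,-9.7) mm, yaw 7°, base 130×260 as described. I take bar3 first, with fingers half open since bar1 lies about 58 mm beside it.

Candidates for the bars in t3: bar3 (250,245), bar1 (225,227), bar2 (182,243), all steel. Turquoise (185,339) is excluded.

Run:
```python
from h import *
plan(.52,.2275,.2,yaw=5.4,n=19)
```

```text
[{"travel":[0.0130,-0.0256,0.0003],"spin":1.19},{"travel":[0.0124,-0.0258,0.0003],"spin":1.19},{"travel":[0.0119,-0.0261,0.0003],"spin":1.19},{"travel":[0.0113,-0.0263,0.0003],"spin":1.19},{"travel":[0.0108,-0.0266,0.0003],"spin":1.19}]
[{"travel":[0.0102,-0.0268,0.0003],"spin":1.19},{"travel":[0.0097,-0.0270,0.0003],"spin":1.19},{"travel":[0.0091,-0.0272,0.0003],"spin":1.19},{"travel":[0.0085,-0.0274,0.0003],"spin":1.19},{"travel":[0.0080,-0.0275,0.0003],"spin":1.19}]
[{"travel":[0.0074,-0.0277,0.0003],"spin":1.19},{"travel":[0.0068,-0.0278,0.0003],"spin":1.19},{"travel":[0.0062,-0.0280,0.0003],"spin":1.19},{"travel":[0.0057,-0.0281,0.0003],"spin":1.19},{"travel":[0.0051,-0.0282,0.0003],"spin":1.19}]
[{"travel":[0.0045,-0.0283,0.0003],"spin":1.19},{"travel":[0.0039,-0.0284,0.0003],"spin":1.19},{"travel":[0.0033,-0.0285,0.0003],"spin":1.19},{"travel":[0.0027,-0.0285,0.0003],"spin":1.19}]
```

Call:
{"api": "send_rows", "payload": {"motion": [{"travel":[0.013,-0.0255,0],"spin":1.2},{"travel":[0.0125,-0.026,0],"spin":1.2},{"travel":[0.012,-0.026,0],"spin":1.2},{"travel":[0.0115,-0.0265,0],"spin":1.2},{"travel":[0.011,-0.0265,0],"spin":1.2}], "gripper": -0.08}}

```text
time_s: 49.13
tcp_pos: [0.5286, -0.1735, 0.2023]
eef_rot: [179.2, 0.0, 21.4]
contact_force: [1.2, -0.6, 0.3]
gripper_width: 0.06
```

Call:
{"api": "send_rows", "payload": {"motion": [{"travel":[0.01,-0.027,0],"spin":1.2},{"travel":[0.0095,-0.027,0],"spin":1.2},{"travel":[0.009,-0.027,0],"spin":1.2},{"travel":[0.0085,-0.0275,0],"spin":1.2},{"travel":[0.008,-0.0275,0],"spin":1.2}]}}

```text
time_s: 49.55
tcp_pos: [0.5262, -0.0235, 0.2011]
eef_rot: [179.1, -0.2, 15.1]
contact_force: [0.8, 0.4, -0.7]
gripper_width: 0.0406
```

Call:
{"api": "send_rows", "payload": {"motion": [{"travel":[0.0075,-0.0275,0],"spin":1.2},{"travel":[0.007,-0.028,0],"spin":1.2},{"travel":[0.006,-0.028,0],"spin":1.2},{"travel":[0.0055,-0.028,0],"spin":1.2},{"travel":[0.005,-0.028,0],"spin":1.2}]}}

```text
time_s: 49.97
tcp_pos: [0.5251, 0.127, 0.2005]
eef_rot: [179.2, -0.4, 8.8]
contact_force: [0.6, -1.0, -0.4]
gripper_width: 0.0399
```

Call:
{"api": "send_rows", "payload": {"motion": [{"travel":[0.0045,-0.028,0],"spin":1.2},{"travel":[0.004,-0.028,0],"spin":1.2},{"travel":[0,-0.02,0],"spin":0},{"travel":[0,0,0],"spin":0}]}}

```text
time_s: 50.3
tcp_pos: [0.5231, 0.2123, 0.2]
eef_rot: [179.3, -0.6, 6.4]
contact_force: [0.5, -0.1, 0.3]
gripper_width: 0.0402
```

Run:
```python
from h import *
st(); lean(); im,d=r.capture('wrist'); np.save('w4.npy',d); cv2.imwrite('pics/w4.png',im)
for n in ['bar3_balance','bar1_balance','bar2_balance']: find('wrist',n)
P=cloud('wrist',d)
for b,c0,L,lim in(('b3',(.51,.228),.13,(.18,.26)),('b1',(.56,.294),.12,(.262,.34))):
    Q=P.copy(); Q[(P[...,1]<lim[0])|(P[...,1]>lim[1])|(P[...,0]>.665)]=np.nan
    print(b,end=' '); barfit(Q,c0,L,0)
```

```text
50.3 [0.5231 0.2123 0.2   ] [179.3   -0.58   6.39] J [ 42.6  11.1 -16.4   1.  -62.4  53.3] F [ 0.5 -0.1  0.3] w 0.0402
lean deg x,y [ 0.66 -0.63] az -43.56546697951086
wrist bar3_balance pin 0.92 [0.531 0.223 0.004] [303. 204.]
wrist bar3_balance pin 0.53 [0.524 0.401 0.003] [133. 195.]
wrist bar1_balance pin 0.87 [0.568 0.291 0.009] [235. 159.]
wrist bar2_balance pin 0.71 [0.528 0.396 0.002] [137. 192.]
wrist bar2_balance pin 0.38 [0.53  0.221 0.003] [304. 205.]
b3 n 3212 axis deg 5.18 span [-0.116  0.072] pt [0.5347 0.2234] width pct [-0.0148  0.0148] dome 570 [0.5921 0.2287]
   balance from shoe end [0.5303 0.223 ]
b1 n 3222 axis deg 7.65 span [-0.106  0.071] pt [0.5748 0.2869] width pct [-0.0147  0.0158] dome 554 [0.6308 0.2951]
   balance from shoe end [0.5703 0.2863]
```

View pics/w4.png

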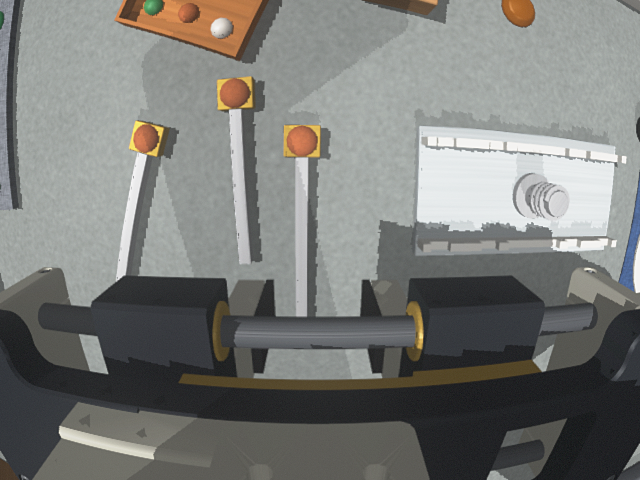

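The picture shows bar3 from shoe (301,141) down to (302,310), bar1 shoe (235,92), bar2 shoe (146,138). Bar3's balance measures (530,223) mm with axis 5.2°, and the network agrees to 1 mm. Descending.

Call:
{"api": "send_rows", "payload": {"motion": [{"travel":[0.0006,-0.0013,0.012],"spin":0.2},{"travel":[0.0006,-0.0013,0.012],"spin":0.2},{"travel":[0.0006,-0.0013,0.012],"spin":0.2},{"travel":[0.0006,-0.0013,0.012],"spin":0.2},{"travel":[0.0006,-0.0013,0.012],"spin":0.2}]}}

```text
time_s: 50.92
tcp_pos: [0.5285, 0.21, 0.1423]
eef_rot: [179.5, -0.9, 4.9]
contact_force: [0.0, 0.1, -0.1]
gripper_width: 0.04
```

Call:
{"api": "send_rows", "payload": {"motion": [{"travel":[0.0006,-0.0013,0.012],"spin":0.2},{"travel":[0.0006,-0.0013,0.012],"spin":0},{"travel":[0.0006,-0.0013,0.012],"spin":0},{"travel":[0.0006,-0.0013,0.012],"spin":0},{"travel":[0.0006,-0.0013,0.008],"spin":0}]}}

```text
time_s: 51.33
tcp_pos: [0.5328, 0.2096, 0.0843]
eef_rot: [179.5, -1.0, 4.2]
contact_force: [-0.4, 0.7, 0.8]
gripper_width: 0.0404
```

Run:
```python
from h import *
st(); lean(); plan(.530,.223,.035,yaw=5.2,n=4)
```

```text
51.33 [0.5328 0.2096 0.0843] [179.51  -0.96   4.21] J [ 41.7  18.2 -24.    1.3 -47.4  51.6] F [-0.4  0.7  0.8] w 0.0404
lean deg x,y [ 0.99 -0.42] az -22.81206039756964
[{"travel":[-0.0004,-0.0034,0.0123],"spin":-0.25},{"travel":[-0.0004,-0.0034,0.0123],"spin":-0.25},{"travel":[-0.0004,-0.0034,0.0123],"spin":-0.25},{"travel":[-0.0004,-0.0034,0.0123],"spin":-0.25}]
```

Call:
{"api": "send_rows", "payload": {"motion": [{"travel":[-0.001,-0.006,0.006],"spin":-0.4},{"travel":[-0.001,-0.006,0.006],"spin":-0.4},{"travel":[-0.001,-0.004,0.006],"spin":-0.3},{"travel":[0,0,0],"spin":0}]}}

```text
time_s: 51.67
tcp_pos: [0.5288, 0.2239, 0.064]
eef_rot: [179.5, -0.9, 5.2]
contact_force: [0.4, -0.2, -0.4]
gripper_width: 0.0403
```

Run:
```python
from h import *
st(); lean(); plan(.530,.223,.03,yaw=5.2,n=3)
```

```text
51.67 [0.5288 0.2239 0.064 ] [179.45  -0.89   5.22] J [ 43.1  19.8 -24.9   1.4 -44.9  51.1] F [ 0.4 -0.2 -0.4] w 0.0403
lean deg x,y [ 0.94 -0.47] az -26.524946847092412
[{"travel":[0.0004,0.0003,0.0113],"spin":0.01},{"travel":[0.0004,0.0003,0.0113],"spin":0.01},{"travel":[0.0004,0.0003,0.0113],"spin":0.01}]
```

Call:
{"api": "send_rows", "payload": {"motion": [{"travel":[0,0,0.01],"spin":0},{"travel":[0,0,0.01],"spin":0},{"travel":[0,0,0.01],"spin":0},{"travel":[0,0,0.01],"spin":0},{"travel":[0,0,0.008],"spin":0}]}}

```text
time_s: 52.08
tcp_pos: [0.5308, 0.2254, 0.0142]
eef_rot: [179.6, -1.1, 5.3]
contact_force: [0.9, -0.4, 0.8]
gripper_width: 0.0404
```

Run:
```python
from h import *
st(); lean()
```

```text
52.08 [0.5308 0.2254 0.0142] [179.6   -1.13   5.33] J [ 43.1  23.7 -27.4   1.6 -38.3  50.9] F [ 0.9 -0.4  0.8] w 0.0404
lean deg x,y [ 1.16 -0.29] az -14.03678733279338
```

Call:
{"api": "send_rows", "payload": {"motion": [{"travel":[0,0.001,0.005],"spin":0},{"travel":[0,0.001,0.004],"spin":0},{"travel":[0,0,0],"spin":0}]}}

```text
time_s: 52.33
tcp_pos: [0.5299, 0.2218, 0.0011]
eef_rot: [179.4, -0.9, 5.3]
contact_force: [-0.7, -0.6, -0.9]
gripper_width: 0.0404
```

Call:
{"api": "send_rows", "payload": {"motion": [{"travel":[0,0,0],"spin":0},{"travel":[0,0,0],"spin":0},{"travel":[0,0,0],"spin":0},{"travel":[0,0,0],"spin":0},{"travel":[0,0,0],"spin":0}], "gripper": -1, "squeeze": 40}}

```text
time_s: 52.75
tcp_pos: [0.5307, 0.2224, 0.0019]
eef_rot: [179.5, -1.0, 5.3]
contact_force: [0.5, 0.3, -0.3]
gripper_width: 0.0126
```

Call:
{"api": "send_rows", "payload": {"motion": [{"travel":[0,0,0],"spin":0},{"travel":[0,0,0],"spin":0},{"travel":[0,0,0],"spin":0},{"travel":[0,0,0],"spin":0}]}}

```text
time_s: 53.08
tcp_pos: [0.5303, 0.2222, 0.002]
eef_rot: [179.5, -1.0, 5.3]
contact_force: [0.5, 0.9, -1.3]
gripper_width: 0.0118
```

Run:
```python
from h import *
st(); lean()
```

```text
53.08 [0.5303 0.2222 0.002 ] [179.53  -0.98   5.27] J [ 42.9  24.7 -28.    1.6 -36.8  51.1] F [ 0.5  0.9 -1.3] w 0.0118
lean deg x,y [ 1.02 -0.38] az -20.483588961278237
```

Gripped at 12 mm, 1 mm from the planned point. Lifting slowly.

Call:
{"api": "send_rows", "payload": {"motion": [{"travel":[0,0,-0.006],"spin":0},{"travel":[0,0,-0.01],"spin":0},{"travel":[0,0,-0.015],"spin":0},{"travel":[0,0,-0.015],"spin":0},{"travel":[0,0,-0.015],"spin":0}]}}

```text
time_s: 53.5
tcp_pos: [0.5259, 0.2199, 0.0631]
eef_rot: [179.2, -0.5, 5.2]
contact_force: [0.5, -0.1, -2.8]
gripper_width: 0.012
```

Call:
{"api": "send_rows", "payload": {"motion": [{"travel":[0,0,-0.015],"spin":0},{"travel":[0,0,-0.015],"spin":0},{"travel":[0,0,-0.015],"spin":0},{"travel":[0,0,-0.01],"spin":0},{"travel":[0,0,0],"spin":0}]}}

```text
time_s: 53.92
tcp_pos: [0.5254, 0.2207, 0.1281]
eef_rot: [179.4, -0.7, 5.2]
contact_force: [0.8, 0.3, -3.3]
gripper_width: 0.0113
```

Run:
```python
from h import *
st(); lean(); print(r.get_state()['moment'])
# rest targets
c=np.array([.574,-.0095]); a=np.radians(7.0); X=np.array([np.cos(a),np.sin(a)]); Y=np.array([-X[1],X[0]])
for y in(-.11,-.056,.056,.11): print(y,np.round(c+.02*X+y*Y,4))
t=c+.02*X-.11*Y; plan(t[0],t[1],.13,yaw=7,n=18)
```

```text
53.92 [0.5254 0.2207 0.1281] [179.39  -0.72   5.21] J [ 43.1  15.3 -21.3   1.2 -53.2  51.4] F [ 0.8  0.3 -3.3] w 0.0113
lean deg x,y [ 0.77 -0.54] az -35.06373831222524
[ 0.04137971  0.10646806 -0.00470815]
-0.11 [ 0.6073 -0.1162]
-0.056 [ 0.6007 -0.0626]
0.056 [0.587  0.0485]
0.11 [0.5804 0.1021]
[{"travel":[0.0028,0.0191,-0.0001],"spin":-0.10},{"travel":[0.0028,0.0191,-0.0001],"spin":-0.10},{"travel":[0.0028,0.0191,-0.0001],"spin":-0.10},{"travel":[0.0027,0.0191,-0.0001],"spin":-0.10},{"travel":[0.0027,0.0191,-0.0001],"spin":-0.10}]
[{"travel":[0.0027,0.0191,-0.0001],"spin":-0.10},{"travel":[0.0026,0.0191,-0.0001],"spin":-0.10},{"travel":[0.0026,0.0191,-0.0001],"spin":-0.10},{"travel":[0.0026,0.0191,-0.0001],"spin":-0.10},{"travel":[0.0025,0.0191,-0.0001],"spin":-0.10}]
[{"travel":[0.0025,0.0191,-0.0001],"spin":-0.10},{"travel":[0.0025,0.0191,-0.0001],"spin":-0.10},{"travel":[0.0024,0.0191,-0.0001],"spin":-0.10},{"travel":[0.0024,0.0191,-0.0001],"spin":-0.10},{"travel":[0.0024,0.0191,-0.0001],"spin":-0.10}]
[{"travel":[0.0023,0.0191,-0.0001],"spin":-0.10},{"travel":[0.0023,0.0191,-0.0001],"spin":-0.10},{"travel":[0.0023,0.0191,-0.0001],"spin":-0.10}]
```

Call:
{"api": "send_rows", "payload": {"motion": [{"travel":[0.003,0.019,0],"spin":-0.1},{"travel":[0.003,0.019,0],"spin":-0.1},{"travel":[0.003,0.019,0],"spin":-0.1},{"travel":[0.003,0.019,0],"spin":-0.1},{"travel":[0.003,0.019,0],"spin":-0.1}]}}

```text
time_s: 54.33
tcp_pos: [0.5483, 0.1275, 0.1308]
eef_rot: [179.5, -0.8, 6.0]
contact_force: [-0.8, -0.4, -3.2]
gripper_width: 0.0116
```

Call:
{"api": "send_rows", "payload": {"motion": [{"travel":[0.003,0.019,0],"spin":-0.1},{"travel":[0.003,0.019,0],"spin":-0.1},{"travel":[0.003,0.019,0],"spin":-0.1},{"travel":[0.003,0.019,0],"spin":-0.1},{"travel":[0.003,0.019,0],"spin":-0.1}]}}

```text
time_s: 54.75
tcp_pos: [0.5712, 0.0292, 0.1305]
eef_rot: [179.5, -0.6, 6.5]
contact_force: [-0.2, 0.7, -2.9]
gripper_width: 0.0117
```

Call:
{"api": "send_rows", "payload": {"motion": [{"travel":[0.003,0.019,0],"spin":-0.1},{"travel":[0.003,0.019,0],"spin":-0.1},{"travel":[0.003,0.019,0],"spin":-0.1},{"travel":[0.003,0.019,0],"spin":-0.1},{"travel":[0.003,0.019,0],"spin":-0.1}]}}

```text
time_s: 55.17
tcp_pos: [0.5947, -0.0687, 0.1296]
eef_rot: [179.6, -0.3, 7.0]
contact_force: [0.1, 0.1, -3.3]
gripper_width: 0.0116
```

Run:
```python
from h import *
st(); lean()
plan(.6073,-.1162,.12,yaw=7,n=5)
im,d=r.capture('wrist'); np.save('w5.npy',d); cv2.imwrite('pics/w5.png',im)
P=cloud('wrist',d)
m=(P[...,2]>.008)&(P[...,2]<.037)&(np.abs(P[...,0]-.573)<.09)&(np.abs(P[...,1]+.008)<.16)
print('base',m.sum(),cv2.minAreaRect((P[m][:,:2]*1000).astype(np.float32)))
m=(P[...,2]>.055)&(P[...,2]<.07)&(np.abs(P[...,0]-.573)<.03)&(np.abs(P[...,1]+.008)<.03); print('stud',P[m].mean(0),np.ptp(P[m],0)); find('wrist','stud_top'); find('wrist','bar3_balance')
```

```text
55.17 [ 0.5947 -0.0687  0.1296] [179.58  -0.26   6.99] J [ 12.4  17.8 -17.2   0.5 -54.8  84.3] F [ 0.1  0.1 -3.3] w 0.0116
lean deg x,y [ 0.31 -0.39] az -51.22627771612131
[{"travel":[0.0013,0.0097,0.0019],"spin":-0.00},{"travel":[0.0013,0.0097,0.0019],"spin":-0.00},{"travel":[0.0013,0.0097,0.0019],"spin":-0.00},{"travel":[0.0013,0.0097,0.0019],"spin":-0.00},{"travel":[0.0013,0.0097,0.0019],"spin":-0.00}]
base 28189 ((582.3663940429688, -13.808685302734375), (113.92243957519531, 260.4451599121094), 7.370134353637695)
stud [ 0.58088606 -0.01525938  0.06155268] [0.02439006 0.03542119 0.01012244]
wrist stud_top pin 0.63 [ 0.571 -0.011  0.062] [225. 278.]
wrist bar3_balance pin 0.66 [ 0.598 -0.071  0.129] [324. 292.]
wrist bar3_balance pin 0.52 [ 0.69  -0.206  0.004] [498. 138.]
```

View pics/w5.png

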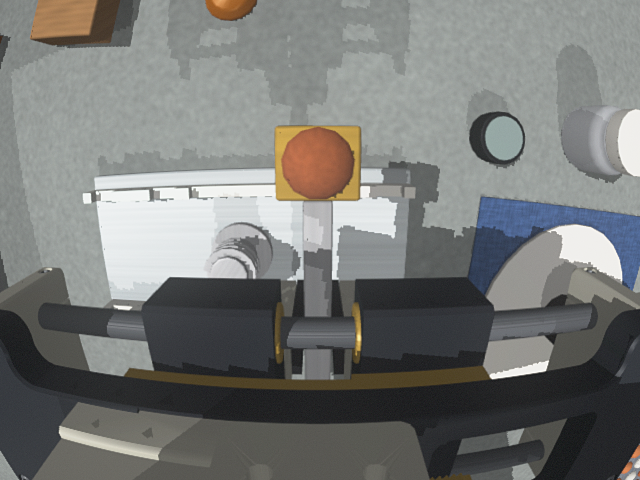

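The view shows bar3 level in the jaws (shoe (318,163)), the far rail at v≈190 with notches, the stud at (235,260), and the cover on the mat at (560,290). I'll measure the notches directly in this same view, relative to the held bar.

```bash
cat > notch.py <<'E'
from h import *
def notch(P,c=(.574,-.0115),yaw=7.2,xr=(.046,.054)):
    a=np.radians(yaw); X=np.array([np.cos(a),np.sin(a)]); Y=np.array([-X[1],X[0]])
    q=P.reshape(-1,3); q=q[~np.isnan(q[:,0])]; L=q[:,:2]-c; x=L@X; y=L@Y
    m=(x>xr[0])&(x<xr[1])&(abs(y)<.14)&(q[:,2]<.045)&(q[:,2]>.005)
    bins=np.arange(-.14,.14,.002); 
    return [(int(round(b*1000)),int(round(1000*np.percentile(q[m][(y[m]>=b)&(y[m]<b+.002),2],70)))) for b in bins if ((y[m]>=b)&(y[m]<b+.002)).sum()>2]
E
python3 - <<'E'
from notch import *
P=cloud('wrist',np.load('w5.npy')); print(notch(P))
Pt=cloud('top',np.load('t3.npy')); print('top',notch(Pt))
# rail x profile
a=np.radians(7.2); X=np.array([np.cos(a),np.sin(a)]); q=P.reshape(-1,3); L=q[:,:2]-(.574,-.0115); m=(q[:,2]>.029)&(q[:,2]<.038)&(abs(L@[-X[1],X[0]])<.13); print('railx',np.round(np.percentile((L@X)[m&(L@X>.02)],[3,50,97]),4))
# held bar
m=(P[...,2]>.125)&(P[...,2]<.16)&(np.abs(P[...,1]+.07)<.03)&(P[...,0]>.6); q=P[m]; print(len(q),q[:,2].min(),q[:,2].max(),cv2.minAreaRect((q[:,:2]*1000).astype(np.float32)))
E
```

```text
[(-132, 10), (-130, 31), (-128, 31), (-126, 31), (-124, 31), (-122, 29), (-120, 23), (-118, 23), (-116, 23), (-114, 23), (-112, 23), (-110, 23), (-108, 24), (-106, 23), (-104, 24), (-102, 28), (-100, 32), (-98, 31), (-96, 32), (-94, 32), (-92, 32), (-90, 32), (-30, 23), (-28, 24), (-26, 23), (-24, 24), (-22, 24), (-20, 24), (-18, 23), (-16, 24), (-14, 24), (-12, 24), (-10, 24), (-8, 24), (-6, 23), (-4, 24), (-2, 24), (0, 23), (2, 23), (4, 23), (6, 24), (8, 23), (10, 24), (12, 24), (14, 24), (16, 24), (18, 24), (20, 24), (22, 23), (24, 23), (26, 24), (28, 23), (30, 23), (32, 29), (34, 32), (36, 32), (38, 31), (40, 32), (42, 32), (44, 31), (46, 20), (48, 24), (50, 24), (52, 24), (54, 23), (56, 23), (58, 24), (60, 24), (62, 24), (64, 29), (66, 32), (68, 32), (70, 32), (72, 31), (74, 31), (76, 31), (78, 32), (80, 32), (82, 32), (84, 31), (86, 31), (88, 31), (90, 32), (92, 31), (94, 31), (96, 32), (98, 31), (100, 21), (102, 24), (104, 24), (106, 23), (108, 23), (110, 24), (112, 24), (114, 24), (116, 24), (118, 29), (120, 31), (122, 32), (124, 32), (126, 31)]
top [(-110, 25), (-102, 25), (
[... 288 characters left out ...]
0, 25), (-8, 26), (-6, 25), (-2, 24), (0, 25), (2, 26), (4, 25), (8, 25), (10, 25), (12, 26), (18, 27), (20, 25), (22, 24), (28, 26), (30, 26), (32, 24), (38, 33), (40, 31), (42, 35), (46, 32), (48, 26), (50, 24), (52, 24), (56, 23), (58, 27), (60, 26), (66, 25), (68, 34), (70, 34), (72, 32), (74, 34), (78, 32), (80, 31), (82, 38), (84, 29), (86, 31), (88, 33), (90, 32), (92, 31), (96, 32), (98, 33), (104, 26), (106, 23), (108, 25), (112, 24), (114, 23), (116, 26), (118, 24), (120, 31), (122, 34), (126, 33), (128, 33)]
railx [0.0451 0.052  0.2088]
10495 0.12737770179975108 0.15999884274810533 ((635.0894775390625, -63.27907180786133), (72.49797821044922, 34.261417388916016), 6.77777624130249)
```

Wrist-frame notches put the rack centre at (574,-12.5) mm, yaw 7.1. Rest −110 with balance at +20 mm gives TCP (607,-119).

Call:
{"api": "send_rows", "payload": {"motion": [{"travel":[0.0015,0.0105,0],"spin":0},{"travel":[0.0015,0.0105,0],"spin":0},{"travel":[0.0015,0.0105,0],"spin":0},{"travel":[0.001,0.0105,0],"spin":0},{"travel":[0.001,0.009,0],"spin":0}]}}

```text
time_s: 55.73
tcp_pos: [0.6068, -0.1196, 0.1292]
eef_rot: [179.6, -0.2, 7.0]
contact_force: [-0.2, 0.0, -5.3]
gripper_width: 0.0117
```

Call:
{"api": "send_rows", "payload": {"motion": [{"travel":[0,0,0.008],"spin":0},{"travel":[0,0,0.01],"spin":0},{"travel":[0,0,0.01],"spin":0},{"travel":[0,0,0.01],"spin":0},{"travel":[0,0,0],"spin":0}]}}

```text
time_s: 56.15
tcp_pos: [0.6069, -0.1223, 0.087]
eef_rot: [179.6, -0.1, 6.9]
contact_force: [-1.0, 0.1, -4.6]
gripper_width: 0.0117
```

Run:
```python
from h import *
st(); lean()
plan(.6074,-.1192,.07,yaw=7.1,n=2)
```

```text
56.15 [ 0.6069 -0.1223  0.087 ] [ 1.7964e+02 -1.4000e-01  6.8900e+00] J [  6.9  22.1 -17.    0.5 -50.8  89.7] F [-1.   0.1 -4.6] w 0.0117
lean deg x,y [ 0.18 -0.34] az -61.66992494599186
[{"travel":[0.0004,-0.0015,0.0085],"spin":-0.11},{"travel":[0.0004,-0.0015,0.0085],"spin":-0.11}]
```

Call:
{"api": "send_rows", "payload": {"motion": [{"travel":[0,-0.003,0.008],"spin":-0.1},{"travel":[0,-0.001,0.01],"spin":-0.1},{"travel":[0,-0.001,0.01],"spin":0},{"travel":[0,0,0.006],"spin":0},{"travel":[0,0,0],"spin":0}]}}

```text
time_s: 56.57
tcp_pos: [0.6056, -0.1158, 0.0481]
eef_rot: [179.6, -0.0, 7.2]
contact_force: [0.1, 0.0, -4.3]
gripper_width: 0.0116
```

Run:
```python
from h import *
st(); lean()
plan(.6074,-.1192,.03,yaw=7.1,n=2)
```

```text
56.57 [ 0.6056 -0.1158  0.0481] [ 1.7964e+02 -1.0000e-02  7.2200e+00] J [  7.5  24.5 -19.3   0.5 -46.1  89.3] F [ 0.1  0.  -4.3] w 0.0116
lean deg x,y [ 0.06 -0.35] az -80.66217675783493
[{"travel":[0.0007,0.0018,0.0090],"spin":0.06},{"travel":[0.0007,0.0018,0.0090],"spin":0.06}]
```

Call:
{"api": "send_rows", "payload": {"motion": [{"travel":[0.001,0.003,0.002],"spin":0},{"travel":[0,0,0],"spin":0}]}}

```text
time_s: 56.73
tcp_pos: [0.607, -0.1186, 0.0454]
eef_rot: [179.6, 0.0, 7.3]
contact_force: [-0.7, 0.7, -4.4]
gripper_width: 0.0117
```

Call:
{"api": "send_rows", "payload": {"motion": [{"travel":[0,0,0.005],"spin":0},{"travel":[0,0,0.005],"spin":0},{"travel":[0,0,0.003],"spin":0},{"travel":[0,0,0],"spin":0}]}}

```text
time_s: 57.07
tcp_pos: [0.6082, -0.1191, 0.0324]
eef_rot: [179.6, -0.1, 7.2]
contact_force: [-0.1, -0.8, -3.1]
gripper_width: 0.0113
```

Run:
```python
from h import *
st(); lean()
```

```text
57.07 [ 0.6082 -0.1191  0.0324] [ 1.7962e+02 -1.1000e-01  7.2400e+00] J [  7.2  25.8 -19.8   0.5 -44.3  89.7] F [-0.1 -0.8 -3.1] w 0.0113
lean deg x,y [ 0.16 -0.36] az -66.34706018970665
```

Call:
{"api": "send_rows", "payload": {"motion": [{"travel":[0,0,0.003],"spin":0},{"travel":[0,0,0.002],"spin":0},{"travel":[0,0,0],"spin":0}]}}

```text
time_s: 57.32
tcp_pos: [0.6085, -0.1192, 0.0274]
eef_rot: [179.6, -0.2, 7.2]
contact_force: [-1.4, 0.4, -2.0]
gripper_width: 0.0116
```

Run:
```python
from h import *
st(); lean()
```

```text
57.32 [ 0.6085 -0.1192  0.0274] [ 1.7961e+02 -1.6000e-01  7.2400e+00] J [  7.2  26.2 -20.    0.6 -43.7  89.6] F [-1.4  0.4 -2. ] w 0.0116
lean deg x,y [ 0.2  -0.37] az -61.111675810569245
```

Call:
{"api": "send_rows", "payload": {"motion": [{"travel":[0,0,0.0015],"spin":0},{"travel":[0,0,0],"spin":0}]}}

```text
time_s: 57.48
tcp_pos: [0.6089, -0.1193, 0.0275]
eef_rot: [179.6, -0.2, 7.3]
contact_force: [-0.3, 0.4, -3.2]
gripper_width: 0.0117
```

Call:
{"api": "send_rows", "payload": {"motion": [{"travel":[0,0,0],"spin":0},{"travel":[0,0,0],"spin":0},{"travel":[0,0,0],"spin":0},{"travel":[0,0,0],"spin":0},{"travel":[0,0,0],"spin":0}], "gripper": -0.08}}

```text
time_s: 57.9
tcp_pos: [0.6113, -0.1193, 0.0296]
eef_rot: [179.5, -0.5, 7.3]
contact_force: [0.1, -0.2, 0.3]
gripper_width: 0.0376
```

Call:
{"api": "send_rows", "payload": {"motion": [{"travel":[0,0,-0.01],"spin":0},{"travel":[0,0,-0.02],"spin":0},{"travel":[0,0,-0.025],"spin":0},{"travel":[0,0,-0.025],"spin":0},{"travel":[0,0,-0.02],"spin":0}]}}

```text
time_s: 58.32
tcp_pos: [0.6069, -0.1189, 0.1299]
eef_rot: [179.6, 0.1, 7.3]
contact_force: [-0.1, -0.1, -0.2]
gripper_width: 0.0403
```

Run:
```python
from h import *
st(); lean()
im,d=r.capture('wrist'); np.save('w6.npy',d); cv2.imwrite('pics/w6.png',im); find('wrist','bar3_balance')
P=cloud('wrist',d); m=(P[...,2]>.036)&(P[...,2]<.06)&(np.abs(P[...,1]+.115)<.04)&(P[...,0]>.5)&(P[...,0]<.72); q=P[m]
print(len(q),cv2.minAreaRect((q[:,:2]*1000).astype(np.float32)),np.round(np.polyfit(q[(q[:,2]<.043)&(q[:,0]<.64),0],q[(q[:,2]<.043)&(q[:,0]<.64),2],1),4))
r.capture('scene'); 
for n in ['bar1_balance','bar2_balance','bar3_balance','cover_knob']: find('scene',n)
plan(.56,.283,.2,yaw=7.7,n=18)
```

```text
58.32 [ 0.6069 -0.1189  0.1299] [1.7955e+02 1.2000e-01 7.3000e+00] J [  7.3  19.6 -14.3   0.5 -56.2  89.7] F [-0.1 -0.1 -0.2] w 0.0403
lean deg x,y [-0.06 -0.46] az -97.6101651938786
wrist bar3_balance pin 0.8 [ 0.611 -0.122  0.029] [322. 236.]
5203 ((593.779541015625, -106.09646606445312), (190.19317626953125, 53.91875457763672), 3.1873350143432617) [0.0044 0.0394]
scene bar1_balance pin 0.73 [0.284 0.38  0.006] [397. 155.]
scene bar1_balance pin 0.59 [0.57  0.29  0.011] [436. 233.]
scene bar1_balance pin 0.43 [ 0.716 -0.299  0.003] [199. 407.]
scene bar2_balance pin 0.84 [0.528 0.397 0.005] [461. 208.]
scene bar2_balance pin 0.31 [ 0.692 -0.198 -0.001] [251. 371.]
scene bar2_balance pin 0.3 [ 0.736  0.349 -0.   ] [508. 277.]
scene bar2_balance pin 0.2 [ 0.613 -0.122  0.032] [271. 311.]
scene bar3_balance pin 0.72 [ 0.614 -0.123  0.035] [271. 311.]
scene bar3_balance pin 0.66 [ 0.712 -0.301  0.001] [197. 406.]
scene cover_knob pin 0.8 [ 0.541 -0.323  0.035] [152. 324.]
scene cover_knob pin 0.71 [0.529 0.398 0.01 ] [462. 207.]
[{"travel":[0.0003,-0.0225,-0.0041],"spin":-0.02},{"travel":[0.0003,-0.0225,-0.0041],"spin":-0.02},{"travel":[0.0003,-0.0225,-0.0041],"spin":-0.02},{"travel":[0.0003,-0.0225,-0.0041],"spin":-0.02},{"travel":[0.0003,-0.0225,-0.0041],"spin":-0.02}]
[{"travel":[0.0003,-0.0225,-0.0041],"spin":-0.02},{"travel":[0.0004,-0.0225,-0.0041],"spin":-0.02},{"travel":[0.0004,-0.0225,-0.0041],"spin":-0.02},{"travel":[0.0004,-0.0225,-0.0041],"spin":-0.02},{"travel":[0.0004,-0.0225,-0.0041],"spin":-0.02}]
[{"travel":[0.0004,-0.0225,-0.0041],"spin":-0.02},{"travel":[0.0004,-0.0225,-0.0041],"spin":-0.02},{"travel":[0.0004,-0.0225,-0.0041],"spin":-0.02},{"travel":[0.0004,-0.0225,-0.0041],"spin":-0.02},{"travel":[0.0004,-0.0225,-0.0041],"spin":-0.02}]
[{"travel":[0.0004,-0.0225,-0.0041],"spin":-0.02},{"travel":[0.0004,-0.0225,-0.0041],"spin":-0.02},{"travel":[0.0005,-0.0225,-0.0041],"spin":-0.02}]
```

Bar3 lies level (slope 0.25°, top 42 mm) in the rest. Next is bar1.

Call:
{"api": "send_rows", "payload": {"motion": [{"travel":[0,-0.0225,-0.004],"spin":0},{"travel":[0,-0.0225,-0.004],"spin":0},{"travel":[0,-0.0225,-0.004],"spin":0},{"travel":[0,-0.0225,-0.004],"spin":0},{"travel":[0,-0.0225,-0.004],"spin":0}]}}

```text
time_s: 59.08
tcp_pos: [0.588, -0.0081, 0.1396]
eef_rot: [179.5, 1.0, 6.9]
contact_force: [0.4, 1.0, -0.6]
gripper_width: 0.0406
```

Call:
{"api": "send_rows", "payload": {"motion": [{"travel":[0,-0.0225,-0.004],"spin":0},{"travel":[0,-0.0225,-0.004],"spin":0},{"travel":[0,-0.0225,-0.004],"spin":0},{"travel":[0,-0.0225,-0.004],"spin":0},{"travel":[0,-0.0225,-0.004],"spin":0}]}}

```text
time_s: 59.5
tcp_pos: [0.5709, 0.1081, 0.1539]
eef_rot: [179.3, 1.6, 6.8]
contact_force: [0.6, 0.4, 0.1]
gripper_width: 0.0402
```

Call:
{"api": "send_rows", "payload": {"motion": [{"travel":[0,-0.0225,-0.004],"spin":0},{"travel":[0,-0.0225,-0.004],"spin":0},{"travel":[0,-0.0225,-0.004],"spin":0},{"travel":[0,-0.0225,0],"spin":0},{"travel":[0,-0.0225,0],"spin":0}]}}

```text
time_s: 59.92
tcp_pos: [0.5546, 0.2245, 0.1606]
eef_rot: [179.1, 2.0, 6.8]
contact_force: [0.6, -0.1, -0.2]
gripper_width: 0.0401
```

Run:
```python
from h import *
st(); lean(); plan(.565,.283,.2,yaw=7.7)
im,d=r.capture('wrist'); np.save('w7.npy',d)
find('wrist','bar1_balance'); find('wrist','bar2_balance')
P=cloud('wrist',d); Q=P.copy(); Q[(P[...,1]<.24)|(P[...,1]>.34)|(P[...,0]>.665)]=np.nan
barfit(Q,(.56,.29),.12,0)
```

```text
59.92 [0.5546 0.2245 0.1606] [179.09   2.02   6.83] J [ 40.5  17.6 -12.6  -0.4 -62.   56.6] F [ 0.6 -0.1 -0.2] w 0.0401
lean deg x,y [-1.89 -1.14] az -148.99207824104658
[{"travel":[0.0086,-0.0284,-0.0197],"spin":-0.44},{"travel":[0.0088,-0.0284,-0.0197],"spin":-0.44}]
wrist bar1_balance pin 0.6 [0.571 0.296 0.009] [235. 189.]
wrist bar2_balance pin 0.84 [0.523 0.4   0.006] [127. 228.]
n 3650 axis deg 7.83 span [-0.095  0.059] pt [0.5875 0.293 ] width pct [-0.0149  0.0161] dome 697 [0.631 0.3  ]
   balance from shoe end [0.5704 0.2907]
```

Call:
{"api": "send_rows", "payload": {"motion": [{"travel":[0.007,-0.021,0.005],"spin":-0.3},{"travel":[0.007,-0.021,0.005],"spin":-0.3},{"travel":[0.006,-0.018,0.005],"spin":-0.3},{"travel":[0,0,0],"spin":0},{"travel":[0,0,0],"spin":0}]}}

```text
time_s: 60.48
tcp_pos: [0.5666, 0.2874, 0.1396]
eef_rot: [178.9, 2.3, 7.8]
contact_force: [-0.4, -1.1, -0.2]
gripper_width: 0.0405
```

Run:
```python
from h import *
st(); lean()
im,d=r.capture('wrist'); np.save('w8.npy',d)
find('wrist','bar1_balance')
P=cloud('wrist',d); Q=P.copy(); Q[(P[...,1]<.24)|(P[...,1]>.34)|(P[...,0]>.665)]=np.nan
barfit(Q,(.56,.29),.12,0)
```

```text
60.48 [0.5666 0.2874 0.1396] [178.94   2.3    7.81] J [ 44.2  22.1  -8.8  -0.6 -61.7  54. ] F [-0.4 -1.1 -0.2] w 0.0405
lean deg x,y [-2.14 -1.37] az -147.38344615502137
wrist bar1_balance pin 0.85 [0.57  0.292 0.01 ] [309. 217.]
wrist bar1_balance pin 0.48 [ 0.771  0.155 -0.001] [500.  12.]
n 4101 axis deg 8.1 span [-0.103  0.058] pt [0.5883 0.2932] width pct [-0.0152  0.0153] dome 900 [0.6313 0.2993]
   balance from shoe end [0.57   0.2906]
```

Call:
{"api": "send_rows", "payload": {"motion": [{"travel":[0.002,-0.0015,0.022],"spin":0},{"travel":[0.002,-0.0015,0.022],"spin":0},{"travel":[0.002,-0.0015,0.02],"spin":0},{"travel":[0,0,0.01],"spin":0},{"travel":[0,0,0],"spin":0}]}}

```text
time_s: 61.0
tcp_pos: [0.5708, 0.2889, 0.0658]
eef_rot: [179.1, 2.1, 7.7]
contact_force: [-0.2, 0.6, -0.3]
gripper_width: 0.0404
```

Run:
```python
from h import *
st(); lean(); plan(.570,.291,.035,yaw=8,n=2)
```

```text
61.0 [0.5708 0.2889 0.0658] [179.07   2.06   7.66] J [ 44.   26.4 -12.7  -0.6 -53.1  54. ] F [-0.2  0.6 -0.3] w 0.0404
lean deg x,y [-1.91 -1.19] az -148.022055975856
[{"travel":[-0.0003,-0.0011,0.0154],"spin":-0.17},{"travel":[-0.0003,-0.0011,0.0154],"spin":-0.17}]
```

Call:
{"api": "send_rows", "payload": {"motion": [{"travel":[0,-0.002,0.012],"spin":-0.2},{"travel":[0.0005,-0.001,0.012],"spin":0},{"travel":[0.0005,-0.001,0.012],"spin":0},{"travel":[0,0,0.008],"spin":0},{"travel":[0,0,0],"spin":0}]}}

```text
time_s: 61.42
tcp_pos: [0.5711, 0.2923, 0.0206]
eef_rot: [179.2, 1.9, 7.9]
contact_force: [-0.5, -1.2, -0.5]
gripper_width: 0.0402
```

Run:
```python
from h import *
st(); lean(); plan(.570,.291,.003,yaw=8,n=2)
```

```text
61.42 [0.5711 0.2923 0.0206] [179.18   1.87   7.85] J [ 44.2  29.4 -14.8  -0.6 -47.8  54.1] F [-0.5 -1.2 -0.5] w 0.0402
lean deg x,y [-1.74 -1.07] az -148.39939823270564
[{"travel":[-0.0006,0.0006,0.0088],"spin":-0.07},{"travel":[-0.0006,0.0006,0.0088],"spin":-0.07}]
```

Call:
{"api": "send_rows", "payload": {"motion": [{"travel":[-0.0005,0.0005,0.009],"spin":0},{"travel":[0,0,0.007],"spin":0},{"travel":[0,0,0],"spin":0}]}}

```text
time_s: 61.67
tcp_pos: [0.5703, 0.2916, 0.0033]
eef_rot: [179.2, 1.8, 7.9]
contact_force: [0.1, 0.4, -0.6]
gripper_width: 0.0401
```

Call:
{"api": "send_rows", "payload": {"motion": [{"travel":[0,0,0],"spin":0},{"travel":[0,0,0],"spin":0},{"travel":[0,0,0],"spin":0},{"travel":[0,0,0],"spin":0},{"travel":[0,0,0],"spin":0}], "gripper": -1, "squeeze": 40}}

```text
time_s: 62.08
tcp_pos: [0.5708, 0.2919, 0.004]
eef_rot: [179.2, 1.8, 7.9]
contact_force: [0.2, -1.0, -0.4]
gripper_width: 0.0127
```

Call:
{"api": "send_rows", "payload": {"motion": [{"travel":[0,0,0],"spin":0},{"travel":[0,0,0],"spin":0},{"travel":[0,0,0],"spin":0},{"travel":[0,0,-0.004],"spin":0},{"travel":[0,0,-0.008],"spin":0}]}}

```text
time_s: 62.5
tcp_pos: [0.5697, 0.2911, 0.0147]
eef_rot: [179.1, 2.0, 7.8]
contact_force: [-0.8, -1.3, -3.3]
gripper_width: 0.0115
```

Run:
```python
from h import *
st(); lean(); print(r.get_state()['moment'])
```

```text
62.5 [0.5697 0.2911 0.0147] [179.12   1.98   7.84] J [ 44.2  29.7 -15.2  -0.6 -47.2  54.1] F [-0.8 -1.3 -3.3] w 0.0115
lean deg x,y [-1.85 -1.14] az -148.220296964888
[-0.03716836 -0.0114647   0.01639582]
```

Call:
{"api": "send_rows", "payload": {"motion": [{"travel":[0,0,-0.015],"spin":0},{"travel":[0,0,-0.015],"spin":0},{"travel":[0,0,-0.015],"spin":0},{"travel":[0,0,-0.015],"spin":0},{"travel":[0,0,-0.015],"spin":0}]}}

```text
time_s: 62.92
tcp_pos: [0.5703, 0.2912, 0.0925]
eef_rot: [179.0, 2.3, 7.8]
contact_force: [0.3, 0.0, -3.2]
gripper_width: 0.0114
```

Call:
{"api": "send_rows", "payload": {"motion": [{"travel":[0,0,-0.015],"spin":0},{"travel":[0,0,-0.015],"spin":0},{"travel":[0,0,-0.008],"spin":0},{"travel":[0,0,0],"spin":0}]}}

```text
time_s: 63.25
tcp_pos: [0.573, 0.293, 0.1386]
eef_rot: [179.1, 1.9, 7.8]
contact_force: [0.4, 0.6, -2.2]
gripper_width: 0.0121
```

Run:
```python
from h import *
st(); lean(); plan(.5869,.0456,.12,yaw=7.1,n=13)
```

```text
63.25 [0.573  0.293  0.1386] [179.15   1.95   7.83] J [ 44.1  22.6  -8.1  -0.5 -61.4  54. ] F [ 0.4  0.6 -2.2] w 0.0121
lean deg x,y [-1.81 -1.11] az -148.57662637997652
[{"travel":[-0.0015,0.0190,0.0014],"spin":0.06},{"travel":[-0.0015,0.0190,0.0014],"spin":0.06},{"travel":[-0.0015,0.0190,0.0014],"spin":0.06},{"travel":[-0.0015,0.0190,0.0014],"spin":0.06},{"travel":[-0.0015,0.0190,0.0014],"spin":0.06}]
[{"travel":[-0.0014,0.0190,0.0014],"spin":0.06},{"travel":[-0.0014,0.0190,0.0014],"spin":0.06},{"travel":[-0.0014,0.0190,0.0014],"spin":0.06},{"travel":[-0.0014,0.0190,0.0014],"spin":0.06},{"travel":[-0.0014,0.0190,0.0014],"spin":0.06}]
[{"travel":[-0.0013,0.0190,0.0014],"spin":0.06},{"travel":[-0.0013,0.0190,0.0014],"spin":0.06},{"travel":[-0.0013,0.0190,0.0014],"spin":0.06}]
```

Call:
{"api": "send_rows", "payload": {"motion": [{"travel":[-0.0015,0.019,0],"spin":0},{"travel":[-0.0015,0.019,0],"spin":0},{"travel":[-0.0015,0.019,0],"spin":0},{"travel":[-0.0015,0.019,0],"spin":0},{"travel":[-0.0015,0.019,0],"spin":0}]}}

```text
time_s: 63.67
tcp_pos: [0.5767, 0.1943, 0.1377]
eef_rot: [179.2, 2.1, 8.0]
contact_force: [0.9, -0.5, -2.0]
gripper_width: 0.0113
```

Call:
{"api": "send_rows", "payload": {"motion": [{"travel":[-0.0015,0.019,0],"spin":0},{"travel":[-0.0015,0.019,0],"spin":0},{"travel":[-0.0015,0.019,0],"spin":0},{"travel":[-0.0015,0.019,0],"spin":0},{"travel":[-0.0015,0.019,0],"spin":0}]}}

```text
time_s: 64.08
tcp_pos: [0.578, 0.0873, 0.1347]
eef_rot: [179.0, 2.6, 7.9]
contact_force: [0.2, 0.7, -2.3]
gripper_width: 0.0116
```

Call:
{"api": "send_rows", "payload": {"motion": [{"travel":[-0.0015,0.019,0.002],"spin":0},{"travel":[-0.0015,0.019,0.002],"spin":0},{"travel":[0,0,0],"spin":0}]}}

```text
time_s: 64.33
tcp_pos: [0.5766, 0.0404, 0.1287]
eef_rot: [179.0, 2.9, 7.6]
contact_force: [-0.3, -0.4, -2.5]
gripper_width: 0.0115
```

Run:
```python
from h import *
from notch import notch
st(); lean(); plan(.5869,.0456,.08,yaw=7.1,n=5)
im,d=r.capture('wrist'); np.save('w9.npy',d); cv2.imwrite('pics/w9.png',im); find('wrist','bar1_balance')
P=cloud('wrist',d); print(notch(P,c=(.574,-.0125),yaw=7.1)[40:])
p=r.get_state()['tcp_pos']
m=(P[...,2]>.1)&(P[...,2]<.17)&(np.abs(P[...,1]-p[1]-.005)<.03)&(P[...,0]>p[0]+.015)&(P[...,0]<p[0]+.1); q=P[m]; print(len(q),q[:,2].min(),q[:,2].max(),cv2.minAreaRect((q[:,:2]*1000).astype(np.float32)))
b=q[q[:,0]<p[0]+.04]; print('slope',np.polyfit(b[:,0],b[:,2],1))
```

```text
64.33 [0.5766 0.0404 0.1287] [178.96   2.93   7.6 ] J [ 23.5  17.9 -17.1   0.2 -58.1  74. ] F [-0.3 -0.4 -2.5] w 0.0115
lean deg x,y [-2.76 -1.42] az -152.79515460611321
[{"travel":[0.0022,-0.0007,0.0097],"spin":0.10},{"travel":[0.0022,-0.0008,0.0097],"spin":0.10},{"travel":[0.0022,-0.0008,0.0097],"spin":0.10},{"travel":[0.0022,-0.0008,0.0097],"spin":0.10},{"travel":[0.0022,-0.0008,0.0097],"spin":0.10}]
wrist bar1_balance pin 0.79 [0.575 0.046 0.133] [312. 306.]
[(-42, 32), (-40, 32), (-38, 32), (-36, 32), (-34, 32), (-32, 30), (-30, 24), (-28, 24), (-26, 24), (-24, 24), (-22, 25), (-20, 24), (-18, 24), (-16, 25), (-14, 24), (-12, 24), (-10, 24), (-8, 24), (-6, 24), (-4, 24), (-2, 24), (0, 24), (2, 24), (4, 24), (6, 24), (8, 24), (10, 24), (12, 24), (14, 24), (16, 24), (18, 24), (20, 25), (22, 24), (82, 33), (84, 33), (86, 32), (88, 32), (90, 32), (92, 32), (94, 32), (96, 32), (98, 32), (100, 32), (102, 32), (104, 24), (106, 24), (108, 24), (110, 24), (112, 24), (114, 24), (116, 25), (118, 24), (120, 24), (122, 31), (124, 32), (126, 32), (128, 32), (130, 32)]
8580 0.13466830321386938 0.14776932342071317 ((621.8983764648438, 49.744293212890625), (61.53715133666992, 34.30952453613281), 7.356834888458252)
slope [-0.01966723  0.15104958]
```

Relative to the held bar in the same view, the rack centre again comes out at y≈-13 mm, so the target holds. The bar slopes 1.1°, which is fine.

Call:
{"api": "send_rows", "payload": {"motion": [{"travel":[0.003,-0.001,0.01],"spin":0.1},{"travel":[0.003,-0.001,0.01],"spin":0.1},{"travel":[0.003,-0.001,0.01],"spin":0.1},{"travel":[0.003,-0.001,0.01],"spin":0.1},{"travel":[0,0,0],"spin":0}]}}

```text
time_s: 64.85
tcp_pos: [0.5868, 0.0488, 0.0832]
eef_rot: [179.0, 2.9, 7.2]
contact_force: [-0.2, -0.1, -2.6]
gripper_width: 0.0114
```

Run:
```python
from h import *
st(); lean(); plan(.5869,.0454,.05,yaw=7.1,n=3)
```

```text
64.85 [0.5868 0.0488 0.0832] [178.99   2.89   7.25] J [ 23.9  21.6 -18.4   0.2 -53.   73.3] F [-0.2 -0.1 -2.6] w 0.0114
lean deg x,y [-2.74 -1.37] az -153.41343419703895
[{"travel":[-0.0001,0.0011,0.0111],"spin":0.05},{"travel":[-0.0001,0.0011,0.0111],"spin":0.05},{"travel":[-0.0001,0.0011,0.0111],"spin":0.05}]
```

Call:
{"api": "send_rows", "payload": {"motion": [{"travel":[0.0005,0.002,0.011],"spin":0},{"travel":[0.0005,0.001,0.011],"spin":0},{"travel":[0.0005,0,0.009],"spin":0},{"travel":[0,0,0],"spin":0}]}}

```text
time_s: 65.18
tcp_pos: [0.5868, 0.0466, 0.0479]
eef_rot: [178.9, 3.1, 7.4]
contact_force: [-1.0, 0.4, -2.0]
gripper_width: 0.0116
```

Run:
```python
from h import *
st(); lean(); plan(.5869,.0454,.035,yaw=7.1,n=3)
```

```text
65.18 [0.5868 0.0466 0.0479] [178.93   3.07   7.39] J [ 23.7  24.  -20.2   0.2 -49.   73.6] F [-1.   0.4 -2. ] w 0.0116
lean deg x,y [-2.9  -1.46] az -153.32097407806157
[{"travel":[-0.0000,0.0004,0.0043],"spin":0.10},{"travel":[-0.0000,0.0004,0.0043],"spin":0.10},{"travel":[-0.0000,0.0004,0.0043],"spin":0.10}]
```

Call:
{"api": "send_rows", "payload": {"motion": [{"travel":[0,0.001,0.005],"spin":0.1},{"travel":[0,0,0.005],"spin":0.1},{"travel":[0,0,0.004],"spin":0},{"travel":[0,0,0.003],"spin":0},{"travel":[0,0,0],"spin":0}]}}

```text
time_s: 65.6
tcp_pos: [0.5867, 0.0454, 0.0297]
eef_rot: [178.9, 3.0, 7.2]
contact_force: [0.6, 0.3, -2.0]
gripper_width: 0.0117
```

Run:
```python
from h import *
st(); lean()
```

```text
65.6 [0.5867 0.0454 0.0297] [178.9    3.01   7.22] J [ 23.6  25.3 -21.2   0.3 -46.7  73.5] F [ 0.6  0.3 -2. ] w 0.0117
lean deg x,y [-2.85 -1.47] az -152.7771644861211
```

Another 2.5 mm until it bears, then release and rise.

Call:
{"api": "send_rows", "payload": {"motion": [{"travel":[0,0,0.0025],"spin":0},{"travel":[0,0,0.001],"spin":0},{"travel":[0,0,0],"spin":0}]}}

```text
time_s: 65.85
tcp_pos: [0.5875, 0.0455, 0.0298]
eef_rot: [178.9, 2.9, 7.3]
contact_force: [0.5, -0.1, -2.5]
gripper_width: 0.0122
```

Call:
{"api": "send_rows", "payload": {"motion": [{"travel":[0,0,0],"spin":0},{"travel":[0,0,0],"spin":0},{"travel":[0,0,0],"spin":0},{"travel":[0,0,0],"spin":0},{"travel":[0,0,0],"spin":0}], "gripper": -0.2}}

```text
time_s: 66.27
tcp_pos: [0.5895, 0.046, 0.0317]
eef_rot: [178.9, 2.6, 7.3]
contact_force: [-0.4, -0.9, 0.5]
gripper_width: 0.0343
```

Call:
{"api": "send_rows", "payload": {"motion": [{"travel":[0,0,-0.01],"spin":0},{"travel":[0,0,-0.015],"spin":0},{"travel":[0,0,-0.02],"spin":0},{"travel":[0,0,-0.02],"spin":0},{"travel":[0,0,-0.02],"spin":0}]}}

```text
time_s: 66.68
tcp_pos: [0.5901, 0.0469, 0.1169]
eef_rot: [178.8, 3.2, 7.3]
contact_force: [0.2, 0.7, -0.8]
gripper_width: 0.0353
```

Call:
{"api": "send_rows", "payload": {"motion": [{"travel":[0,0,-0.015],"spin":0},{"travel":[0,0,-0.01],"spin":0},{"travel":[0,0,0],"spin":0}]}}

```text
time_s: 66.93
tcp_pos: [0.5942, 0.0482, 0.1499]
eef_rot: [178.8, 2.7, 7.3]
contact_force: [1.5, 0.2, -0.1]
gripper_width: 0.0348
```

Run:
```python
from h import *
st(); lean()
im,d=r.capture('wrist'); np.save('w10.npy',d); cv2.imwrite('pics/w10.png',im); find('wrist','bar1_balance'); find('wrist','bar2_balance')
P=cloud('wrist',d); m=(P[...,2]>.037)&(P[...,2]<.06)&(np.abs(P[...,1]-.05)<.028)&(P[...,0]>.53)&(P[...,0]<.7); q=P[m]
b=q[(q[:,2]<.045)&(q[:,0]<.63)]; print(len(q),cv2.minAreaRect((q[:,:2]*1000).astype(np.float32)),np.round(np.polyfit(b[:,0],b[:,2],1),4))
r.capture('scene'); find('scene','bar1_balance'); find('scene','bar2_balance')
plan(.515,.395,.17,yaw=-11.8,n=18)
```

```text
66.93 [0.5942 0.0482 0.1499] [178.84   2.69   7.34] J [ 23.6  18.2 -13.6   0.4 -61.1  73.5] F [ 1.5  0.2 -0.1] w 0.0348
lean deg x,y [-2.52 -1.49] az -149.31700711783134
wrist bar1_balance pin 0.61 [0.583 0.049 0.028] [312. 236.]
wrist bar2_balance pin 0.32 [ 0.438  0.004 -0.005] [339. 364.]
1407 ((594.7571411132812, 49.4588623046875), (130.1648406982422, 32.10214614868164), 4.3487868309021) [0.0001 0.0373]
scene bar1_balance pin 0.96 [0.588 0.047 0.035] [343. 269.]
scene bar1_balance pin 0.73 [0.286 0.377 0.004] [396. 156.]
scene bar2_balance pin 0.56 [0.529 0.399 0.009] [463. 207.]
[{"travel":[-0.0018,-0.0197,-0.0014],"spin":1.06},{"travel":[-0.0022,-0.0197,-0.0014],"spin":1.06},{"travel":[-0.0025,-0.0196,-0.0014],"spin":1.06},{"travel":[-0.0029,-0.0196,-0.0014],"spin":1.06},{"travel":[-0.0032,-0.0195,-0.0014],"spin":1.06}]
[{"travel":[-0.0036,-0.0194,-0.0014],"spin":1.06},{"travel":[-0.0040,-0.0194,-0.0014],"spin":1.06},{"travel":[-0.0043,-0.0193,-0.0014],"spin":1.06},{"travel":[-0.0047,-0.0192,-0.0014],"spin":1.06},{"travel":[-0.0050,-0.0191,-0.0014],"spin":1.06}]
[{"travel":[-0.0054,-0.0190,-0.0014],"spin":1.06},{"travel":[-0.0057,-0.0189,-0.0014],"spin":1.06},{"travel":[-0.0061,-0.0188,-0.0014],"spin":1.06},{"travel":[-0.0064,-0.0187,-0.0014],"spin":1.06},{"travel":[-0.0068,-0.0186,-0.0014],"spin":1.06}]
[{"travel":[-0.0071,-0.0184,-0.0014],"spin":1.06},{"travel":[-0.0075,-0.0183,-0.0014],"spin":1.06},{"travel":[-0.0078,-0.0182,-0.0014],"spin":1.06}]
```

View pics/w10.png

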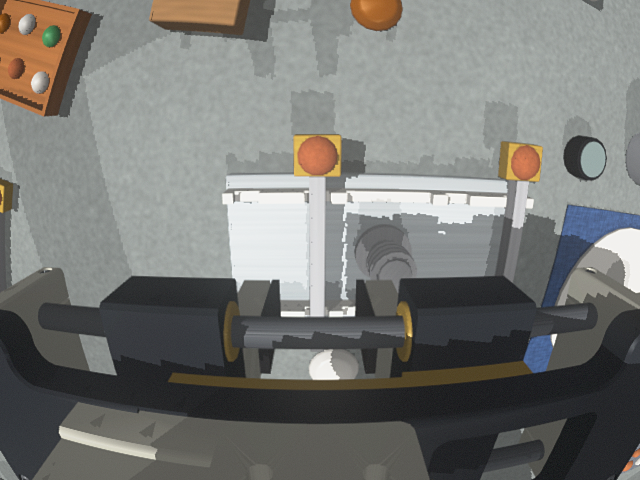

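Bar1 (318,157 to 318,310) and bar3 (525,162) both lie in rests, stone end beyond the far rail. Next is bar2.

Call:
{"api": "send_rows", "payload": {"motion": [{"travel":[-0.002,-0.0195,-0.002],"spin":1.1},{"travel":[-0.002,-0.0195,-0.002],"spin":1.1},{"travel":[-0.0025,-0.0195,-0.002],"spin":1.1},{"travel":[-0.003,-0.0195,-0.002],"spin":1.1},{"travel":[-0.003,-0.0195,-0.002],"spin":1.1}], "gripper": 0.1}}

```text
time_s: 67.65
tcp_pos: [0.5685, 0.1424, 0.1482]
eef_rot: [178.2, 3.5, 1.2]
contact_force: [-0.3, 0.4, -0.0]
gripper_width: 0.0479
```

Call:
{"api": "send_rows", "payload": {"motion": [{"travel":[-0.0035,-0.0195,-0.001],"spin":1.1},{"travel":[-0.004,-0.0195,-0.001],"spin":1.1},{"travel":[-0.0045,-0.0195,-0.001],"spin":1.1},{"travel":[-0.0045,-0.019,-0.001],"spin":1.1},{"travel":[-0.005,-0.019,-0.001],"spin":1.1}]}}

```text
time_s: 68.07
tcp_pos: [0.5456, 0.2427, 0.1463]
eef_rot: [177.5, 3.7, -4.6]
contact_force: [0.3, -1.0, 0.6]
gripper_width: 0.0485
```

Call:
{"api": "send_rows", "payload": {"motion": [{"travel":[-0.0055,-0.019,-0.001],"spin":1.1},{"travel":[-0.006,-0.019,-0.001],"spin":1.1},{"travel":[-0.006,-0.019,0],"spin":1.1},{"travel":[-0.0065,-0.0185,0],"spin":1.1},{"travel":[-0.007,-0.0185,0],"spin":1.1}]}}

```text
time_s: 68.48
tcp_pos: [0.5228, 0.3432, 0.1403]
eef_rot: [176.8, 3.7, -10.4]
contact_force: [1.1, -0.2, 1.0]
gripper_width: 0.048
```

Call:
{"api": "send_rows", "payload": {"motion": [{"travel":[-0.007,-0.018,0],"spin":1},{"travel":[-0.006,-0.015,0],"spin":1},{"travel":[0,0,0],"spin":0},{"travel":[0,0,0],"spin":0}]}}

```text
time_s: 68.82
tcp_pos: [0.5133, 0.3822, 0.1339]
eef_rot: [176.2, 3.8, -12.4]
contact_force: [0.3, -0.6, -0.5]
gripper_width: 0.0482
```

Run:
```python
from h import *
st(); lean()
im,d=r.capture('wrist'); np.save('w11.npy',d)
find('wrist','bar2_balance')
P=cloud('wrist',d); Q=P.copy(); Q[(P[...,1]<.34)|(P[...,1]>.46)|(P[...,0]>.64)]=np.nan
barfit(Q,(.52,.398),.12,0)
```

```text
68.82 [0.5133 0.3822 0.1339] [176.25   3.78 -12.44] J [ 53.   24.4  -5.4  -2.1 -65.2  25.7] F [ 0.3 -0.6 -0.5] w 0.0482
lean deg x,y [-4.49 -2.85] az -147.5499797422936
wrist bar2_balance pin 0.9 [0.523 0.4   0.006] [281. 212.]
n 4458 axis deg -11.73 span [-0.105  0.059] pt [0.5411 0.3943] width pct [-0.0151  0.0155] dome 973 [0.5844 0.3854]
   balance from shoe end [0.5242 0.3978]
```

Call:
{"api": "send_rows", "payload": {"motion": [{"travel":[0.005,-0.009,0.02],"spin":-0.2},{"travel":[0.005,-0.009,0.025],"spin":-0.2},{"travel":[0.005,-0.007,0.03],"spin":-0.2},{"travel":[0,0,0],"spin":0}]}}

```text
time_s: 69.25
tcp_pos: [0.53, 0.3974, 0.057]
eef_rot: [176.5, 3.7, -11.9]
contact_force: [-1.0, -2.0, -0.5]
gripper_width: 0.0483
```

Run:
```python
from h import *
st(); lean(); plan(.5242,.398,.03,yaw=-11.8,n=3)
find
```

```text
69.25 [0.53   0.3974 0.057 ] [176.53   3.67 -11.93] J [ 52.6  30.2  -6.8  -2.2 -57.7  26.8] F [-1.  -2.  -0.5] w 0.0483
lean deg x,y [-4.3  -2.63] az -148.523368192767
[{"travel":[-0.0019,0.0002,0.0090],"spin":-0.04},{"travel":[-0.0019,0.0002,0.0090],"spin":-0.04},{"travel":[-0.0019,0.0002,0.0090],"spin":-0.04}]
```

Call:
{"api": "send_rows", "payload": {"motion": [{"travel":[-0.001,-0.001,0.012],"spin":0},{"travel":[-0.001,-0.001,0.012],"spin":0},{"travel":[-0.0005,-0.0005,0.012],"spin":0},{"travel":[0,0,0.006],"spin":0},{"travel":[0,0,0],"spin":0}]}}

```text
time_s: 69.67
tcp_pos: [0.5263, 0.3954, 0.0154]
eef_rot: [176.5, 3.6, -12.1]
contact_force: [-0.0, 0.3, 1.2]
gripper_width: 0.048
```

Run:
```python
from h import *
st(); lean(); plan(.5242,.398,.003,yaw=-11.8,n=2)
```

```text
69.67 [0.5263 0.3954 0.0154] [176.5    3.62 -12.07] J [ 52.8  32.5  -9.2  -2.2 -53.   26.7] F [-0.   0.3  1.2] w 0.048
lean deg x,y [-4.26 -2.67] az -147.93468614481026
[{"travel":[-0.0013,-0.0011,0.0062],"spin":-0.13},{"travel":[-0.0013,-0.0011,0.0062],"spin":-0.13}]
```

Call:
{"api": "send_rows", "payload": {"motion": [{"travel":[-0.001,-0.002,0.006],"spin":-0.1},{"travel":[-0.0005,-0.001,0.005],"spin":-0.1},{"travel":[0,0,0],"spin":0}]}}

```text
time_s: 69.92
tcp_pos: [0.5253, 0.3988, 0.0054]
eef_rot: [176.6, 3.5, -11.8]
contact_force: [-1.1, 0.7, -0.6]
gripper_width: 0.0484
```

Call:
{"api": "send_rows", "payload": {"motion": [{"travel":[0,0,0],"spin":0},{"travel":[0,0,0],"spin":0},{"travel":[0,0,0],"spin":0},{"travel":[0,0,0],"spin":0},{"travel":[0,0,0],"spin":0}], "gripper": -1, "squeeze": 40}}

```text
time_s: 70.33
tcp_pos: [0.5259, 0.3999, 0.0069]
eef_rot: [176.8, 3.5, -11.8]
contact_force: [-0.5, 0.1, -0.4]
gripper_width: 0.0206
```

Call:
{"api": "send_rows", "payload": {"motion": [{"travel":[0,0,0],"spin":0},{"travel":[0,0,0],"spin":0},{"travel":[0,0,0],"spin":0},{"travel":[0,0,0],"spin":0},{"travel":[0,0,0],"spin":0}]}}

```text
time_s: 70.75
tcp_pos: [0.5259, 0.3996, 0.0072]
eef_rot: [176.8, 3.5, -11.8]
contact_force: [-0.6, -0.5, -0.4]
gripper_width: 0.0116
```

Call:
{"api": "send_rows", "payload": {"motion": [{"travel":[0,0,-0.004],"spin":0},{"travel":[0,0,-0.008],"spin":0},{"travel":[0,0,-0.01],"spin":0}]}}

```text
time_s: 71.0
tcp_pos: [0.5257, 0.3989, 0.0272]
eef_rot: [176.5, 3.7, -11.9]
contact_force: [-0.1, 0.9, -3.6]
gripper_width: 0.0113
```

Run:
```python
from h import *
st(); lean(); print(r.get_state()['moment'])
```

```text
71.0 [0.5257 0.3989 0.0272] [176.47   3.67 -11.85] J [ 53.   31.9  -8.5  -2.2 -54.4  26.6] F [-0.1  0.9 -3.6] w 0.0113
lean deg x,y [-4.31 -2.7 ] az -147.89941841809667
[ 0.1438362  -0.1550528   0.03781642]
```

Call:
{"api": "send_rows", "payload": {"motion": [{"travel":[0,0,-0.012],"spin":0},{"travel":[0,0,-0.012],"spin":0},{"travel":[0,0,-0.012],"spin":0},{"travel":[0,0,-0.012],"spin":0},{"travel":[0,0,-0.012],"spin":0}]}}

```text
time_s: 71.42
tcp_pos: [0.5305, 0.4019, 0.0939]
eef_rot: [176.5, 3.7, -11.9]
contact_force: [0.0, -0.6, -2.9]
gripper_width: 0.0116
```

Call:
{"api": "send_rows", "payload": {"motion": [{"travel":[0,0,-0.012],"spin":0},{"travel":[0,0,-0.012],"spin":0},{"travel":[0,0,-0.01],"spin":0},{"travel":[0,0,-0.005],"spin":0},{"travel":[0,0,0],"spin":0}]}}

```text
time_s: 71.83
tcp_pos: [0.5354, 0.4053, 0.1442]
eef_rot: [177.0, 3.4, -11.8]
contact_force: [0.8, 0.9, -3.0]
gripper_width: 0.0114
```

Run:
```python
from h import *
st(); lean(); plan(.5802,.0992,.125,yaw=7.1,n=17)
```

```text
71.83 [0.5354 0.4053 0.1442] [176.96   3.39 -11.82] J [ 52.7  26.2  -1.1  -1.9 -67.   26.4] F [ 0.8  0.9 -3. ] w 0.0114
lean deg x,y [-3.93 -2.29] az -149.8320398340661
[{"travel":[0.0063,0.0171,0.0011],"spin":-1.11},{"travel":[0.0059,0.0172,0.0011],"spin":-1.11},{"travel":[0.0056,0.0173,0.0011],"spin":-1.11},{"travel":[0.0053,0.0174,0.0011],"spin":-1.11},{"travel":[0.0049,0.0175,0.0011],"spin":-1.11}]
[{"travel":[0.0046,0.0176,0.0011],"spin":-1.11},{"travel":[0.0042,0.0177,0.0011],"spin":-1.11},{"travel":[0.0039,0.0178,0.0011],"spin":-1.11},{"travel":[0.0035,0.0178,0.0011],"spin":-1.11},{"travel":[0.0032,0.0179,0.0011],"spin":-1.11}]
[{"travel":[0.0029,0.0180,0.0011],"spin":-1.11},{"travel":[0.0025,0.0180,0.0011],"spin":-1.11},{"travel":[0.0022,0.0181,0.0011],"spin":-1.11},{"travel":[0.0018,0.0181,0.0011],"spin":-1.11},{"travel":[0.0014,0.0181,0.0011],"spin":-1.11}]
[{"travel":[0.0011,0.0182,0.0011],"spin":-1.11},{"travel":[0.0007,0.0182,0.0011],"spin":-1.11}]
```

Call:
{"api": "send_rows", "payload": {"motion": [{"travel":[0.0065,0.017,0],"spin":-1.1},{"travel":[0.006,0.017,0],"spin":-1.1},{"travel":[0.0055,0.0175,0],"spin":-1.1},{"travel":[0.0055,0.0175,0],"spin":-1.1},{"travel":[0.005,0.0175,0],"spin":-1.1}]}}

```text
time_s: 72.25
tcp_pos: [0.5481, 0.3156, 0.1456]
eef_rot: [177.3, 3.7, -5.9]
contact_force: [-0.5, 0.5, -3.9]
gripper_width: 0.0115
```

Call:
{"api": "send_rows", "payload": {"motion": [{"travel":[0.0045,0.0175,0],"spin":-1.1},{"travel":[0.004,0.0175,0],"spin":-1.1},{"travel":[0.004,0.018,0],"spin":-1.1},{"travel":[0.0035,0.018,0],"spin":-1.1},{"travel":[0.003,0.018,0],"spin":-1.1}]}}

```text
time_s: 72.67
tcp_pos: [0.56, 0.2201, 0.1459]
eef_rot: [177.6, 4.2, -0.1]
contact_force: [0.5, -0.1, -2.5]
gripper_width: 0.0114
```

Call:
{"api": "send_rows", "payload": {"motion": [{"travel":[0.003,0.018,0],"spin":-1.1},{"travel":[0.0025,0.018,0],"spin":-1.1},{"travel":[0.002,0.018,0],"spin":-1.1},{"travel":[0.0015,0.015,0],"spin":-1.1},{"travel":[0,0,0],"spin":0}]}}

```text
time_s: 73.08
tcp_pos: [0.5692, 0.1443, 0.1459]
eef_rot: [177.9, 4.7, 4.4]
contact_force: [-0.1, 0.6, -3.2]
gripper_width: 0.0114
```

Run:
```python
from h import *
from notch import notch
st(); lean(); plan(.5802,.0992,.08,yaw=7.1,n=5)
im,d=r.capture('wrist'); np.save('w12.npy',d); cv2.imwrite('pics/w12.png',im); find('wrist','bar2_balance')
P=cloud('wrist',d); print(notch(P,c=(.574,-.0125),yaw=7.1))
s=r.get_state(); p=s['tcp_pos']; a=np.radians(s['eef_rot'][2])
m=(P[...,2]>p[2]-.01)&(P[...,2]<p[2]+.04)&(np.abs(P[...,1]-p[1])<.04)&(P[...,0]>p[0]+.015)&(P[...,0]<p[0]+.1); q=P[m]; print(len(q),q[:,2].min(),q[:,2].max(),cv2.minAreaRect((q[:,:2]*1000).astype(np.float32)))
b=q[q[:,0]<p[0]+.04]; print('slope',np.polyfit(b[:,0],b[:,2],1))
```

```text
73.08 [0.5692 0.1443 0.1459] [177.87   4.69   4.44] J [ 33.   19.  -12.7  -0.4 -63.4  61.7] F [-0.1  0.6 -3.2] w 0.0114
lean deg x,y [-4.5  -2.49] az -151.09788892734537
[{"travel":[0.0015,0.0092,0.0132],"spin":-0.53},{"travel":[0.0014,0.0092,0.0132],"spin":-0.53},{"travel":[0.0013,0.0092,0.0132],"spin":-0.53},{"travel":[0.0012,0.0092,0.0132],"spin":-0.53},{"travel":[0.0012,0.0092,0.0132],"spin":-0.53}]
wrist bar2_balance pin 0.56 [0.566 0.151 0.144] [307. 301.]
[(-126, 31), (-124, 32), (-122, 32), (-114, 39), (-112, 40), (-110, 40), (-108, 40), (-106, 40), (-104, 39), (-102, 35), (-100, 25), (-98, 31), (-96, 32), (-94, 31), (-92, 32), (-90, 32), (-88, 32), (-86, 31), (-84, 32), (-82, 32), (-80, 31), (-78, 31), (-76, 31), (-74, 32), (-72, 31), (-70, 32), (-68, 31), (-66, 31), (-64, 29), (-62, 24), (-60, 24), (-58, 24), (-56, 24), (-54, 24), (-52, 24), (-50, 23), (-48, 18), (-46, 22), (-44, 31), (-42, 31), (-40, 32), (-38, 32), (-36, 31), (-34, 31), (-32, 29), (-30, 24), (-28, 24), (-26, 24), (-24, 23), (-22, 24), (-20, 24), (-18, 24), (-16, 24), (-14, 24), (-12, 24), (-10, 24), (-8, 24), (-6, 23), (-4, 24), (-2, 24), (0, 24), (2, 24), (4, 24), (6, 24), (8, 24), (10, 24), (12, 24), (14, 24), (16, 23), (18, 23), (20, 24), (22, 24), (24, 24), (26, 24), (28, 24), (30, 24), (32, 24), (34, 21), (36, 31), (38, 31), (40, 32), (42, 32), (44, 32), (46, 32), (48, 32), (52, 39), (54, 40), (56, 40), (58, 39), (60, 40), (62, 39), (64, 34), (66, 20), (68, 31), (70, 32), (72, 32), (74, 32), (76, 32), (78, 32), (80, 32), (82, 32), (84, 32), (86, 32), (88, 31), (90, 32), (92, 32), (94, 31), (96, 31), (98, 32), (100, 32), (102, 28), (104, 24), (106, 24), (108, 23), (110, 24), (112, 24), (114, 24), (116, 24), (118, 23), (120, 24)]
8368 0.13779618631390067 0.16056089956161101 ((614.0069580078125, 150.66683959960938), (60.2780647277832, 34.248199462890625), 4.03283166885376)
slope [-0.02446358  0.16737534]
```

Call:
{"api": "send_rows", "payload": {"motion": [{"travel":[0.002,0.0095,0.003],"spin":-0.55},{"travel":[0.0015,0.0095,0.003],"spin":-0.55},{"travel":[0.0015,0.0095,0.003],"spin":-0.55},{"travel":[0.0015,0.0085,0.003],"spin":-0.5},{"travel":[0.001,0.004,0.003],"spin":-0.5}]}}

```text
time_s: 73.6
tcp_pos: [0.58, 0.1058, 0.1305]
eef_rot: [178.2, 4.7, 7.4]
contact_force: [-0.6, 0.8, -3.8]
gripper_width: 0.0113
```

Call:
{"api": "send_rows", "payload": {"motion": [{"travel":[0.001,-0.001,0.01],"spin":0},{"travel":[0.001,-0.001,0.01],"spin":0},{"travel":[0.001,-0.001,0.01],"spin":0},{"travel":[0.001,-0.001,0.01],"spin":0},{"travel":[0,0,0],"spin":0}]}}

```text
time_s: 74.02
tcp_pos: [0.5797, 0.1083, 0.0843]
eef_rot: [178.2, 4.8, 7.4]
contact_force: [-1.1, -0.3, -3.6]
gripper_width: 0.0112
```

Run:
```python
from h import *
st(); lean(); plan(.58,.0986,.06,yaw=7.1,n=3)
```

```text
74.02 [0.5797 0.1083 0.0843] [178.16   4.85   7.38] J [ 29.5  22.7 -16.4  -0.1 -56.1  68.1] F [-1.1 -0.3 -3.6] w 0.0112
lean deg x,y [-4.56 -2.45] az -151.78601200437384
[{"travel":[-0.0003,0.0032,0.0081],"spin":0.09},{"travel":[-0.0003,0.0032,0.0081],"spin":0.09},{"travel":[-0.0003,0.0032,0.0081],"spin":0.09}]
```

Call:
{"api": "send_rows", "payload": {"motion": [{"travel":[0.0005,0.0035,0.006],"spin":0.1},{"travel":[0.0005,0.0035,0.006],"spin":0.1},{"travel":[0.0005,0.0025,0.006],"spin":0},{"travel":[0,0,0],"spin":0}]}}

```text
time_s: 74.35
tcp_pos: [0.5807, 0.0981, 0.0637]
eef_rot: [178.1, 4.9, 7.3]
contact_force: [0.5, 0.5, -4.0]
gripper_width: 0.0115
```

Run:
```python
from h import *
st(); lean(); plan(.58,.0986,.04,yaw=7.1,n=3)
```

```text
74.35 [0.5807 0.0981 0.0637] [178.09   4.93   7.25] J [ 28.6  24.1 -17.6  -0.  -53.7  68.8] F [ 0.5  0.5 -4. ] w 0.0115
lean deg x,y [-4.64 -2.51] az -151.5594493916508
[{"travel":[-0.0002,-0.0002,0.0079],"spin":0.05},{"travel":[-0.0002,-0.0002,0.0079],"spin":0.05},{"travel":[-0.0002,-0.0002,0.0079],"spin":0.05}]
```

Call:
{"api": "send_rows", "payload": {"motion": [{"travel":[0.0005,-0.0005,0.007],"spin":0},{"travel":[0.0005,-0.0005,0.007],"spin":0},{"travel":[0.0005,-0.0005,0.006],"spin":0},{"travel":[0,0,0],"spin":0}]}}

```text
time_s: 74.68
tcp_pos: [0.5809, 0.0987, 0.0421]
eef_rot: [178.1, 4.8, 7.2]
contact_force: [0.0, -0.0, -2.9]
gripper_width: 0.0114
```

Run:
```python
from h import *
st(); lean(); plan(.58,.0986,.033,yaw=7.1,n=3)
```

```text
74.68 [0.5809 0.0987 0.0421] [178.12   4.84   7.21] J [ 28.6  25.5 -18.7  -0.  -51.   68.7] F [ 0.  -0.  -2.9] w 0.0114
lean deg x,y [-4.56 -2.47] az -151.5227644808275
[{"travel":[-0.0003,0.0000,0.0030],"spin":0.04},{"travel":[-0.0003,0.0000,0.0030],"spin":0.04},{"travel":[-0.0003,0.0000,0.0030],"spin":0.04}]
```

Call:
{"api": "send_rows", "payload": {"motion": [{"travel":[0,0,0.004],"spin":0},{"travel":[0,0,0.003],"spin":0},{"travel":[0,0,0.002],"spin":0},{"travel":[0,0,0],"spin":0}]}}

```text
time_s: 75.02
tcp_pos: [0.5806, 0.0986, 0.0326]
eef_rot: [178.1, 4.8, 7.3]
contact_force: [-1.9, 1.0, -0.4]
gripper_width: 0.0115
```

Run:
```python
from h import *
st(); lean()
```

```text
75.02 [0.5806 0.0986 0.0326] [178.11   4.8    7.25] J [ 28.7  26.1 -19.2   0.  -49.8  68.7] F [-1.9  1.  -0.4] w 0.0115
lean deg x,y [-4.52 -2.48] az -151.2393120226176
```

It bears (force -3.4 → -0.4 N). I'll release, rise and look.

Call:
{"api": "send_rows", "payload": {"motion": [{"travel":[0,0,0],"spin":0},{"travel":[0,0,0],"spin":0},{"travel":[0,0,0],"spin":0},{"travel":[0,0,0],"spin":0},{"travel":[0,0,0],"spin":0}], "gripper": -0.25}}

```text
time_s: 75.43
tcp_pos: [0.5824, 0.0993, 0.0346]
eef_rot: [178.1, 4.6, 7.3]
contact_force: [0.1, 0.7, 0.4]
gripper_width: 0.0323
```

Call:
{"api": "send_rows", "payload": {"motion": [{"travel":[0,0,-0.008],"spin":0},{"travel":[0,0,-0.015],"spin":0},{"travel":[0,0,-0.02],"spin":0},{"travel":[0,0,-0.02],"spin":0},{"travel":[0,0,-0.02],"spin":0}]}}

```text
time_s: 75.85
tcp_pos: [0.5861, 0.1016, 0.1181]
eef_rot: [178.0, 5.0, 7.3]
contact_force: [0.5, 0.5, 0.4]
gripper_width: 0.0325
```

Call:
{"api": "send_rows", "payload": {"motion": [{"travel":[0,-0.02,-0.025],"spin":0},{"travel":[0,-0.03,-0.025],"spin":0},{"travel":[0,-0.03,-0.02],"spin":0},{"travel":[0,-0.03,-0.01],"spin":0},{"travel":[0,-0.03,0],"spin":0}]}}

```text
time_s: 76.27
tcp_pos: [0.5771, 0.244, 0.2068]
eef_rot: [178.2, 4.5, 6.9]
contact_force: [0.2, 0.3, 0.1]
gripper_width: 0.0328
```

Call:
{"api": "send_rows", "payload": {"motion": [{"travel":[0,-0.03,0],"spin":0},{"travel":[0,-0.03,0],"spin":0},{"travel":[0,-0.03,0],"spin":0},{"travel":[0,-0.03,0],"spin":0},{"travel":[0,-0.02,0],"spin":0}]}}

```text
time_s: 76.68
tcp_pos: [0.5591, 0.3917, 0.2102]
eef_rot: [178.5, 4.1, 6.9]
contact_force: [-0.3, -0.6, -0.4]
gripper_width: 0.0329
```

Run:
```python
from h import *
st()
c=np.array([.574,-.0125]); a=np.radians(7.1); X=np.array([np.cos(a),np.sin(a)]); Y=np.array([-X[1],X[0]])
for cam in('top','scene'):
    im,d=r.capture(cam); cv2.imwrite(f'pics/{cam}_end.png',im); P=cloud(cam,d).reshape(-1,3)
    for n in['bar1_balance','bar2_balance','bar3_balance','cover_knob','stud_top']: find(cam,n)
    L=P[:,:2]-c; x=L@X; y=L@Y
    for nm,y0 in(('b3',-.11),('b1',.056),('b2',.11)):
        m=(abs(y-y0)<.012)&(x>-.08)&(x<.06)&(P[:,2]>.034)&(P[:,2]<.05); s=P[m]
        sh=(abs(y-y0)<.03)&(x>.04)&(x<.16)&(P[:,2]>.034)&(P[:,2]<.06)
        print(cam,nm,m.sum(),'slope',np.round(np.polyfit(x[m],s[:,2],1),4),'y',round(np.median(y[m]),4),'axis',round(np.degrees(np.polyfit(x[m],y[m],1)[0]),2),'shoe end x',round(np.percentile(x[sh],99),4))
for n in ['cab_big','cab_small','cab_far','loupe','tray','jar','giftbox']: find('scene',n)
```

```text
76.68 [0.5591 0.3917 0.2102] [178.48   4.08   6.93] J [ 50.4  24.5   5.1  -1.8 -74.7  47.2] F [-0.3 -0.6 -0.4] w 0.0329
top bar1_balance pin 0.74 [0.286 0.383 0.007] [186. 339.]
top bar1_balance pin 0.57 [0.587 0.047 0.034] [321. 221.]
top bar3_balance pin 0.85 [ 0.609 -0.119  0.03 ] [388. 213.]
top bar3_balance pin 0.35 [0.434 0.008 0.003] [336. 282.]
top cover_knob pin 0.62 [ 0.54  -0.312  0.029] [465. 242.]
top stud_top pin 0.77 [ 0.573 -0.004  0.067] [342. 225.]
top b3 294 slope [-0.0042  0.0402] y -0.107 axis 0.23 shoe end x 0.0993
top b1 275 slope [-0.0012  0.0404] y 0.0585 axis 0.28 shoe end x 0.0967
top b2 281 slope [0.0034 0.041 ] y 0.1119 axis 0.37 shoe end x 0.0955
scene bar1_balance pin 0.8 [0.586 0.048 0.035] [344. 268.]
scene bar1_balance pin 0.7 [0.284 0.381 0.004] [397. 156.]
scene bar1_balance pin 0.64 [ 0.778  0.022 -0.002] [384. 358.]
scene bar2_balance pin 0.73 [0.584 0.1   0.031] [365. 260.]
scene bar2_balance pin 0.54 [0.587 0.048 0.035] [344. 269.]
scene bar3_balance pin 0.75 [ 0.613 -0.121  0.034] [271. 311.]
scene cover_knob pin 0.8 [ 0.539 -0.324  0.035] [152. 323.]
scene stud_top pin 0.59 [ 0.574 -0.017  0.065] [312. 266.]
scene b3 437 slope [0.001  0.0404] y -0.1123 axis 0.32 shoe end x 0.1
scene b1 395 slope [-0.0018  0.0401] y 0.0526 axis 0.48 shoe end x 0.0977
scene b2 389 slope [0.0036 0.0401] y 0.1061 axis 0.56 shoe end x 0.0963
scene cab_big pin 0.62 [0.439 0.006 0.003] [293. 240.]
scene cab_small pin 0.56 [ 0.428 -0.145 -0.003] [226. 263.]
scene cab_far pin 0.86 [ 0.777  0.024 -0.   ] [384. 357.]
scene loupe pin 0.75 [ 0.691 -0.201  0.   ] [249. 371.]
scene tray pin 0.65 [ 0.734  0.35  -0.   ] [507. 276.]
scene jar pin 0.72 [ 0.712 -0.3    0.001] [198. 406.]
scene jar pin 0.4 [ 0.692 -0.202 -0.002] [248. 373.]
scene giftbox pin 0.95 [ 0.772  0.155 -0.   ] [442. 326.]
```

View pics/scene_end.png

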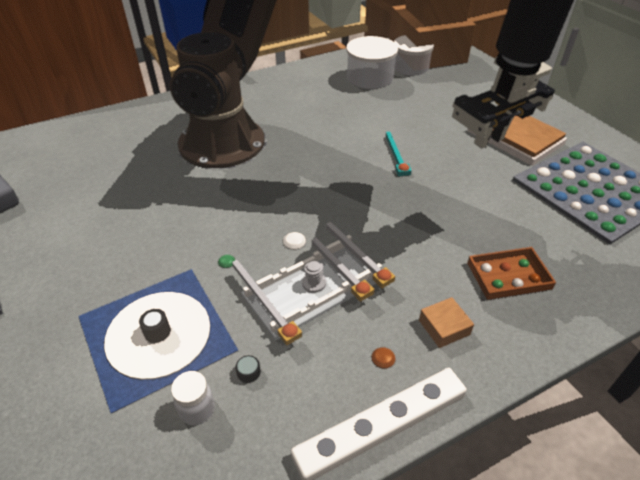

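All three bars lie level in rests: tops 40–41 mm, slopes below 0.3°, balance x about +20 to +24 mm. The picture shows the shoes at (290,332), (363,288) and (385,276) beyond the far rail, the cover flat at (155,330), and the turquoise bar (398,155) where it was. Handing in.

```bash
python3 -c "
from plant import r
print(r.close_job())"
```

```text
the job is handed in; nothing more can be done
None
```

The job is done and handed in at about 77 s of the 208 s allowed; no verdict is reported.

**Cover:** I unscrewed it in three grips, about 2.2 turns in all, lifted it off and laid it flat on the mat. It reads within about 10 mm of the mat centre in all three cameras, at knob height 0.029–0.035 m.

**Bars:** bar3 is in rest −110, bar1 in +56 and bar2 in +110. In the last check all three were level within 0.3°, with tops at 40–41 mm as they should be. Their balance points lie about 20–24 mm in front of the rack centre, with the stone ends over the far rail. bar1 had been knocked aside during the run, so I measured it again before gripping it.

**Other things:** the listed bystanders read where they were at the start, to within about 5 mm. The turquoise look-alike was not touched.

**What went wrong or disagreed:**
- **Tool tilt:** early on I ran joint 6 into its range limit, which tilted the tool. It took until about 21 s to straighten. The tilt crept back to about 5° when carrying the last bar, without visible effect.
- **Camera disagreement:** the top and scene cameras differ by about 6 mm in y at the rack. I placed the bars by wrist-camera notch measurements taken relative to the held bar. Both cameras put every bar within the 8 mm rest tolerance.
- **bar2 in the last top picture:** the network missed it there, but the top depth and the scene picture confirm it.

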